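Lay out candle holders in rows and fit their cups

ROBOT

A 6-joint arm with a two-finger parallel gripper is mounted at the origin on the work surface. World frame = base frame: x ahead of the robot, y to its left, z up, the work surface at z = 0. Lengths are in mm, angles in degrees, forces in N, time in s.
With the tool pointing down it reaches from about 150 to 775 mm from the base axis. Payload 6.1 kg.
Tool frame: the origin (TCP) lies at the very end of the fingers, on their centre line; the grasp point (between the pads) lies 19 mm behind it (env.pinch_z is the distance from the TCP to the grasp point, in mm); z points along the fingers, x is the direction in which the jaws open and shut, and the axes are right-handed (so a half turn about z gives the same grasp; the last joint's range is limited). The gripper opens to 85 mm and grips with 20 to 120 N. Pads are 22 mm wide; open, the fingers measure 114 mm over their backs; the gripper's body (76 mm by 85 mm) begins 54 mm behind the grasp point. The pads swing forward as they close: fully open they stand 13 mm farther back than shut.
Start: joints at [71.792, 7.208, -2.269, 80.523, 0, 90], TCP at [164.044, 498.696, 231.295] pointing down, gripper open.
Joint ranges: [-155.77, 155.77], [-54.66, 111.73], [-72.52, 77.12], [-102.08, 115.82], [-83.92, 84.16], [-180, 180]. Speed limits (degrees/s): [136.94, 136.94, 172.46, 180, 180, 180].

INTERFACE

Orientations are given as [roll, pitch, yaw] about the fixed x, y, z axes, in that order (R = Rz(yaw) Ry(pitch) Rx(roll)).
In Python, from rig import sense, snapshot, ticket, env gives the robot as it stands. The module is installed in compiled form; this text tells all that it offers.
- The arm moves only by the tool carry_out, never from a script. Its argument "rows" is a list that holds one entry, the list of rows, each a list of 7 numbers: the shift along the tool's x, y, z in m, then the turn, a rotation vector about the tool's x, y, z in degrees, then the opening, from 0 (shut) to 1 (fully open). A call has 1 to 10 rows; each row shifts and turns the pose as measured when the row begins, along the tool's axes as they then stand; what a row does not reach is not made up. A row lasts 1/12 s, in which the tool goes at most 41.7 mm and 7.16 degrees, less where a joint would pass 70% of its speed; a pose out of reach is approached as far as the arm can. A call with a gripper value outside its range is refused whole. The fingers move at their own pace and stop on an object; "squeeze" is the grip in N (left out, the last holds). Time passes only in rows, so rows that do not move let the fingers close. It gives the time, the measured TCP pose, the force and the opening at its end, in the units of the state.
- sense(): the state, without advancing time (a new reading comes with each control period).
- snapshot(name): name is "side" or "top"; returns a dict with "image" (384x512x3 uint8, red, green, blue), "intrinsics" (3x3 intrinsics, pixels), "R" (3x3) and "t" (3): a world point X has camera coordinates R X + t. Camera axes: x right, y down, z forward; pixel columns grow to the right and rows downward; lengths in mm; the calibration is good to about 2 mm. A picture is of the moment at which its call begins. There is no depth.
- ticket.job_done(): hands the job in, once; it reports no verdict.
The state is a dict: "t": time; "joint_positions": joint angles; "qvel": joint speeds; "joint_torque": joint torques, N m; "tcp_pos": TCP position; "ee_rot": TCP orientation; "contact_force": force on the tool from outside, world axes, zero at the start; "moment": the same for the moment, N m; "opening": opening from 0.0 (shut) to 1.0 (fully open).
Only numpy, scipy, OpenCV 4.12 (cv2) and the standard library are available. Lean on these libraries where they do the work, as an engineer would, in place of code of your own. Each camera call takes 0.05 s, during which the arm holds its last target.

TASK

Clear the sanding block off the layout tray and leave it sitting in the middle of the cork mat; then lay every wooden candle-holder block flat, bore up, in neat rows on the tray, one centred and square on each dark field with its long side along the field's, filling the row beside the fence before starting the other row. Once all the blocks are laid out, drop the steel cups one by one, upright and fully home, into the bores, one cup to a block (some blocks may stay empty).

Things in the scene. Friction and masses are not known exactly. Their poses are not given: they have to be found in the camera images.
- tray: Fixed plywood layout tray, 235 (x) x 325 (y) x 12 mm thick, with six dark inlaid rectangular fields (each 90 x 64 mm, flush) in two rows of three, and a wooden fence 16 mm thick and 40 mm high (above the bench) along its far long edge (+x). Origin: centre of the underside; x points across the rows towards the fence, y along the rows, z up.
- mat: Fixed brown cork mat, 150 (x) x 110 (y) x 4 mm, flat on the bench to the left. Origin: centre of its underside.
- sander: Black hand sanding block: rubber base 100 (x) x 60 (y) x 16 mm, with a grip ridge 92 x 36 mm wide on top, overall height 49 mm; 0.18 kg. Starts lying on the tray. Origin: centre of its underside.
- cell_a0 (a point): Centre, on the tray's upper face (12 mm above the bench), of field 1 of 3, counted from the tray's +y end, in the row beside the fence. A field's long side (90 mm) runs along the tray's x; fields are 106 mm apart both ways.
- cell_a1 (a point): Centre, on the tray's upper face (12 mm above the bench), of field 2 of 3, counted from the tray's +y end, in the row beside the fence. A field's long side (90 mm) runs along the tray's x; fields are 106 mm apart both ways.
- cell_a2 (a point): Centre, on the tray's upper face (12 mm above the bench), of field 3 of 3, counted from the tray's +y end, in the row beside the fence. A field's long side (90 mm) runs along the tray's x; fields are 106 mm apart both ways.
- cell_b0 (a point): Centre, on the tray's upper face (12 mm above the bench), of field 1 of 3, counted from the tray's +y end, in the row away from the fence. A field's long side (90 mm) runs along the tray's x; fields are 106 mm apart both ways.
- cell_b1 (a point): Centre, on the tray's upper face (12 mm above the bench), of field 2 of 3, counted from the tray's +y end, in the row away from the fence. A field's long side (90 mm) runs along the tray's x; fields are 106 mm apart both ways.
- cell_b2 (a point): Centre, on the tray's upper face (12 mm above the bench), of field 3 of 3, counted from the tray's +y end, in the row away from the fence. A field's long side (90 mm) runs along the tray's x; fields are 106 mm apart both ways.
- block0: Wooden candle-holder block, 90 (x) x 64 (y) x 34 mm high, with a round blind bore in the middle of its top, 50 mm in diameter and 22 mm deep (12 mm of wood below it); 0.16 kg. Origin: centre of its underside, z up. May be absent.
- block1: Wooden candle-holder block, 90 (x) x 64 (y) x 34 mm high, with a round blind bore in the middle of its top, 50 mm in diameter and 22 mm deep (12 mm of wood below it); 0.16 kg. Origin: centre of its underside, z up. May be absent.
- block2: Wooden candle-holder block, 90 (x) x 64 (y) x 34 mm high, with a round blind bore in the middle of its top, 50 mm in diameter and 22 mm deep (12 mm of wood below it); 0.16 kg. Origin: centre of its underside, z up. May be absent.
- block3: Wooden candle-holder block, 90 (x) x 64 (y) x 34 mm high, with a round blind bore in the middle of its top, 50 mm in diameter and 22 mm deep (12 mm of wood below it); 0.16 kg. Origin: centre of its underside, z up. May be absent.
- block4: Wooden candle-holder block, 90 (x) x 64 (y) x 34 mm high, with a round blind bore in the middle of its top, 50 mm in diameter and 22 mm deep (12 mm of wood below it); 0.16 kg. Origin: centre of its underside, z up. May be absent.
- cup0: Plain steel candle cup standing upright, cylinder 45 mm in diameter, 58 mm high, 0.09 kg (its open top is up; take it by the outside). Origin: centre of its underside. May be absent.
- cup1: Plain steel candle cup standing upright, cylinder 45 mm in diameter, 58 mm high, 0.09 kg (its open top is up; take it by the outside). Origin: centre of its underside. May be absent.
- cup2: Plain steel candle cup standing upright, cylinder 45 mm in diameter, 58 mm high, 0.09 kg (its open top is up; take it by the outside). Origin: centre of its underside. May be absent.

How it is judged (in metres and radians):
On the way, in this order (a step that is already met when the one before it is completed fails the run):
1. the sanding block rests in the middle of the cork mat (x of sander in the frame of mat between -0.04 and 0.04 m and y of sander in the frame of mat between -0.035 and 0.035 m and z of sander in the frame of mat below 0.01 m and angle between sander's own z axis and vertical below 0.1 rad and linear speed of sander below 0.02 m/s), for 0.2 s.
2. all blocks lie in the tray's fields, the row beside the fence full (angle between the x axis of each of block0, block1, block2, block3, block4 and the x axis of tray, either way round below 0.14 rad and angle between each of block0, block1, block2, block3, block4's own z axis and vertical below 0.08 rad and z of each of block0, block1, block2, block3, block4 in the frame of tray below 0.017 m and linear speed of each of block0, block1, block2, block3, block4 below 0.02 m/s and (horizontal distance between block0 and cell_a0 below 0.014 m or horizontal distance between block0 and cell_a1 below 0.014 m or horizontal distance between block0 and cell_a2 below 0.014 m or horizontal distance between block0 and cell_b0 below 0.014 m or horizontal distance between block0 and cell_b1 below 0.014 m or horizontal distance between block0 and cell_b2 below 0.014 m) and (horizontal distance between block1 and cell_a0 below 0.014 m or horizontal distance between block1 and cell_a1 below 0.014 m or horizontal distance between block1 and cell_a2 below 0.014 m or horizontal distance between block1 and cell_b0 below 0.014 m or horizontal distance between block1 and cell_b1 below 0.014 m or horizontal distance between block1 and cell_b2 below 0.014 m) and (horizontal distance between block2 and cell_a0 below 0.014 m or horizontal distance between block2 and cell_a1 below 0.014 m or horizontal distance between block2 and cell_a2 below 0.014 m or horizontal distance between block2 and cell_b0 below 0.014 m or horizontal distance between block2 and cell_b1 below 0.014 m or horizontal distance between block2 and cell_b2 below 0.014 m) and (horizontal distance between block3 and cell_a0 below 0.014 m or horizontal distance between block3 and cell_a1 below 0.014 m or horizontal distance between block3 and cell_a2 below 0.014 m or horizontal distance between block3 and cell_b0 below 0.014 m or horizontal distance between block3 and cell_b1 below 0.014 m or horizontal distance between block3 and cell_b2 below 0.014 m) and (horizontal distance between block4 and cell_a0 below 0.014 m or horizontal distance between block4 and cell_a1 below 0.014 m or horizontal distance between block4 and cell_a2 below 0.014 m or horizontal distance between block4 and cell_b0 below 0.014 m or horizontal distance between block4 and cell_b1 below 0.014 m or horizontal distance between block4 and cell_b2 below 0.014 m) and horizontal distance between any of block0, block1, block2, block3, block4 and cell_a0 below 0.014 m and horizontal distance between any of block0, block1, block2, block3, block4 and cell_a1 below 0.014 m and horizontal distance between any of block0, block1, block2, block3, block4 and cell_a2 below 0.014 m), for 0.2 s.
At the end, for the whole second after the job is handed in: Sanding block upright on the mat, within 40 mm lengthwise and 35 mm crosswise of its centre; every block flat, bore up, within 14 mm and 0.14 rad of a field of its own, the fence row full; every cup upright and fully home in a block's bore; all at rest (all of step 1 and all of step 2 and angle between each of cup0, cup1, cup2's own z axis and vertical below 0.12 rad and linear speed of each of cup0, cup1, cup2 below 0.02 m/s and ((horizontal distance between cup0 and block0 below 0.008 m and z of cup0 in the frame of block0 below 0.017 m) or (horizontal distance between cup0 and block1 below 0.008 m and z of cup0 in the frame of block1 below 0.017 m) or (horizontal distance between cup0 and block2 below 0.008 m and z of cup0 in the frame of block2 below 0.017 m) or (horizontal distance between cup0 and block3 below 0.008 m and z of cup0 in the frame of block3 below 0.017 m) or (horizontal distance between cup0 and block4 below 0.008 m and z of cup0 in the frame of block4 below 0.017 m)) and ((horizontal distance between cup1 and block0 below 0.008 m and z of cup1 in the frame of block0 below 0.017 m) or (horizontal distance between cup1 and block1 below 0.008 m and z of cup1 in the frame of block1 below 0.017 m) or (horizontal distance between cup1 and block2 below 0.008 m and z of cup1 in the frame of block2 below 0.017 m) or (horizontal distance between cup1 and block3 below 0.008 m and z of cup1 in the frame of block3 below 0.017 m) or (horizontal distance between cup1 and block4 below 0.008 m and z of cup1 in the frame of block4 below 0.017 m)) and ((horizontal distance between cup2 and block0 below 0.008 m and z of cup2 in the frame of block0 below 0.017 m) or (horizontal distance between cup2 and block1 below 0.008 m and z of cup2 in the frame of block1 below 0.017 m) or (horizontal distance between cup2 and block2 below 0.008 m and z of cup2 in the frame of block2 below 0.017 m) or (horizontal distance between cup2 and block3 below 0.008 m and z of cup2 in the frame of block3 below 0.017 m) or (horizontal distance between cup2 and block4 below 0.008 m and z of cup2 in the frame of block4 below 0.017 m))); the robot touches nothing.
Of block0, block1, block2, block3, block4 only 3 to 5 are there at a start; the rules pass over those that are not, and their reading is None.
Of cup0, cup1, cup2 only 2 to 3 are there at a start; the rules pass over those that are not, and their reading is None.
At some moment in a run one of block0, block1, block2, block3, block4 may be knocked a few centimetres aside while the robot is not near it.
Once in a run the grip may slacken for a moment while it holds something.
It also fails if it takes over 210 s, if anything falls off the work surface, if the arm or the gripper's body presses on something with over 40 N, if the wrist force passes 120 N, or if a joint passes its speed limit or range.

## Working session

There is one attempt and no reset: what is moved stays moved. The work goes in short steps, Python scripts to look and compute and a tool call to move; the robot and the scene stay as the last step left them, time stands still between calls to the robot, and variables do not carry over. Pictures are saved under pics/ and viewed, and the job is handed in when it is done.

Besides the shell and the picture viewer there is one more tool, called by a JSON object that holds its "api" and its "payload", one argument or row to a line. carry_out: Moves the arm, as the interface text tells. Its arguments: {"type":"object","properties":{"rows":{"type":"array","items":{"type":"array","items":{"type":"array","items":{"type":"number"}}}},"squeeze":{"type":"number"}},"required":["rows"]}

```bash
mkdir -p pics; ls; python3 - <<'E'
from rig import sense,snapshot,env
import cv2
print(sense()); print([a for a in dir(env) if a[0]!='_'], env.pinch_z)
for n in("side","top"):
    s=snapshot(n); cv2.imwrite(f"pics/{n}0.png",s["image"][:,:,::-1]); print(s["intrinsics"],s["R"],s["t"])
E
```

```text
pics
{'t': 0.0, 'joint_positions': array([ 7.17903614e+01,  7.24281355e+00, -2.32862294e+00,  8.05233182e+01,
       -2.08262923e-03,  8.99991920e+01]), 'qvel': array([-0.0324269 , -0.141281  ,  0.07325826,  0.05264043, -0.01537157,
        0.00676751]), 'joint_torque': array([ 1.07027081e-03, -4.35912359e+01,  3.52924705e+01,  1.73077849e-02,
        3.89290904e-05, -5.82290738e-06]), 'tcp_pos': array([163.93894665, 498.30620843, 230.49661706]), 'ee_rot': array([1.79997919e+02, 9.47546998e-02, 7.17911695e+01]), 'contact_force': array([-0.85103959,  1.24412752, -0.02540055]), 'moment': array([0.02814576, 0.03308679, 0.01378059]), 'opening': 1.0000596403858915}
['Unreachable', 'pinch_z'] 18.700000000000003
[[352.43680734   0.         258.10955627]
 [  0.         352.43680734 192.16800331]
 [  0.           0.           1.        ]] [[ 0.77619853 -0.63026897  0.01663946]
 [-0.4589317  -0.58289313 -0.67053508]
 [ 0.43231648  0.51283197 -0.7416912 ]] [-430.98309356  274.41078966  843.29384224]
[[465.14024435   0.         259.92698798]
 [  0.         465.14024435 191.78821262]
 [  0.           0.           1.        ]] [[-0.02495424 -0.99943241  0.02263039]
 [-0.99473704  0.02257397 -0.09994314]
 [ 0.09937556 -0.0250053  -0.99473576]] [  -9.26581838  540.66113914 1375.25769341]
```

View pics/top0.png

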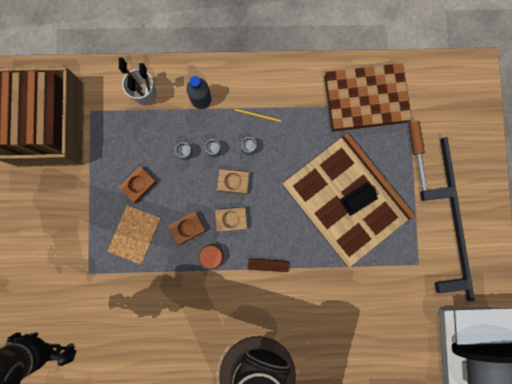

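View pics/side0.png

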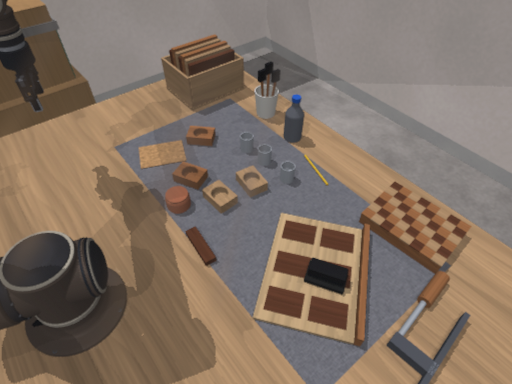

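```bash
cat > h.py <<'E'
import numpy as np, cv2
from rig import sense,snapshot
def ray(s,u,v):
    K,R,t=s["intrinsics"],np.array(s["R"]),np.array(s["t"])
    d=R.T@np.linalg.solve(K,[u,v,1.]); return -R.T@t,d
def plane(s,u,v,z):
    c,d=ray(s,u,v); return c+d*(z-c[2])/d[2]
def tri(s1,p1,s2,p2):
    (c1,d1),(c2,d2)=ray(s1,*p1),ray(s2,*p2)
    a,b=np.linalg.lstsq(np.c_[d1,-d2],c2-c1,rcond=None)[0]
    q1,q2=c1+a*d1,c2+b*d2; return (q1+q2)/2,np.linalg.norm(q1-q2)
def proj(s,X):
    p=s["intrinsics"]@(np.array(s["R"])@np.array(X)+np.array(s["t"])); return p[:2]/p[2]
def crop(s,fn,x0,y0,x1,y1,k):
    cv2.imwrite(fn,cv2.resize(s["image"][y0:y1,x0:x1,::-1],None,fx=k,fy=k,interpolation=cv2.INTER_CUBIC))
def hsv(s): return cv2.cvtColor(s["image"],cv2.COLOR_RGB2HSV)
E
python3 - <<'E'
from h import *
import pickle
t=snapshot("top");s=snapshot("side");pickle.dump((t,s),open("s0.pkl","wb"))
crop(t,"pics/t0a.png",80,100,280,280,4);crop(t,"pics/t0b.png",270,110,430,280,4)
crop(s,"pics/s0a.png",110,110,310,230,4);crop(s,"pics/s0b.png",230,200,400,350,4)
E
```

```text
(no output)
```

View pics/t0a.png

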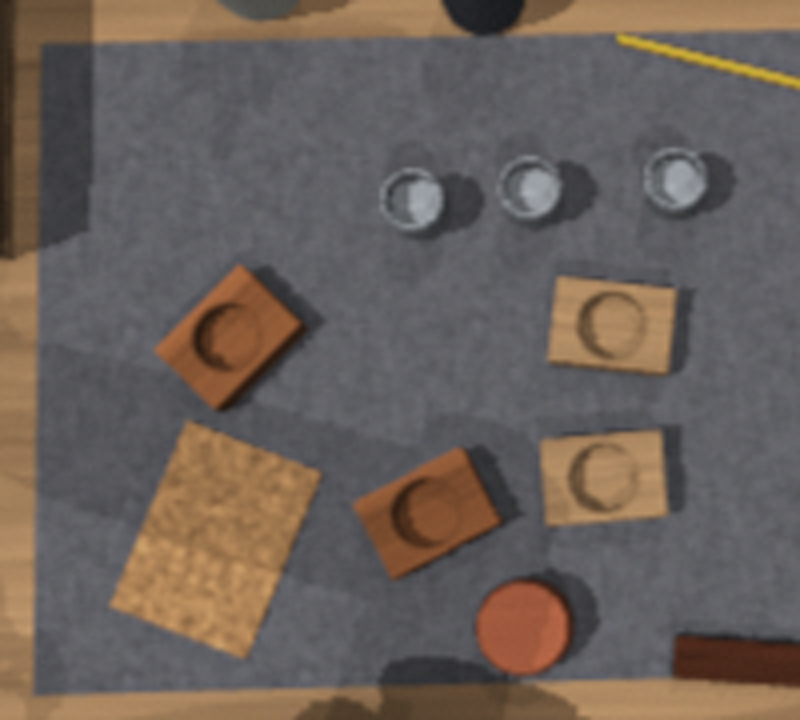

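View pics/t0b.png

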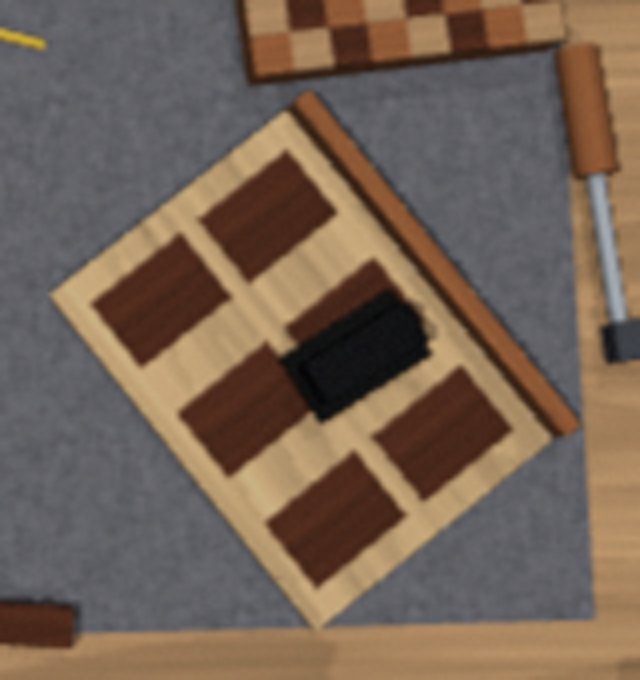

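View pics/s0a.png

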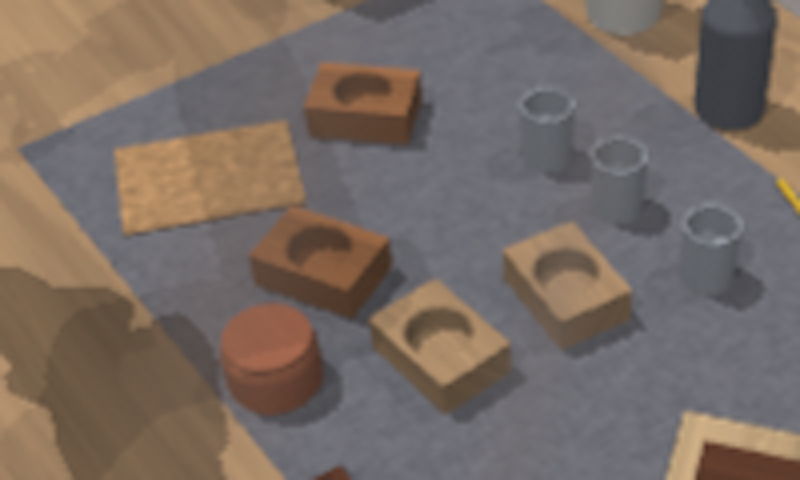

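View pics/s0b.png

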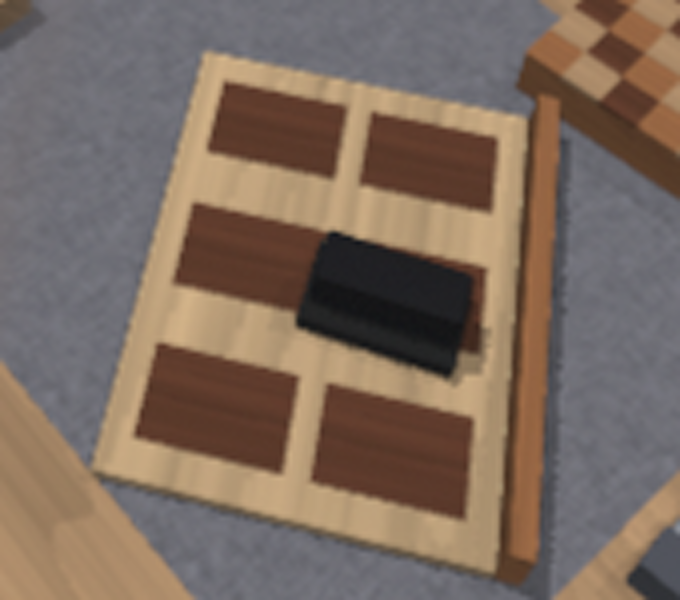

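```bash
cat >> h.py <<'E'
def quads(m,amin,amax):
    out=[]
    for c in cv2.findContours(m.astype(np.uint8),cv2.RETR_EXTERNAL,cv2.CHAIN_APPROX_NONE)[0]:
        a=cv2.contourArea(c)
        if amin<a<amax:
            M=cv2.moments(c); out.append((a,np.array([M['m10'],M['m01']])/M['m00'],cv2.minAreaRect(c)))
    return out
E
python3 - <<'E'
from h import *
import pickle
t,s=pickle.load(open("s0.pkl","rb"))
np.set_printoptions(precision=1,suppress=True)
for n,im,pts in(("t",t,dict(field=(340,165),tray=(318,205),sand=(360,200),cork=(135,235),dk=(137,168),lt=(223,173),bench=(200,180),fence=(370,165))),("s",s,dict(field=(300,230),tray=(275,260),sand=(330,270),cork=(160,155),dk=(195,143),lt=(215,205),fence=(366,270),bench=(230,170)))):
    H=hsv(im)
    for k,(u,v) in pts.items(): print(n,k,H[v-1:v+2,u-1:u+2].reshape(-1,3).mean(0))
for n,im in(("t",t),("s",s)):
    H=hsv(im).astype(int)
    m=(H[...,2]<110)&(H[...,2]>40)&(H[...,1]>110)&((H[...,0]<12)|(H[...,0]>170))
    for a,c,r in quads(m,150,3000): print(n,"field",a,c,r[1:],plane(im,*c,12))
E
```

```text
t field [  8.  160.3  72.7]
t tray [ 17.9  98.1 192.7]
t sand [116.1  22.2  20.2]
t cork [ 15.  129.6 170.8]
t dk [ 20.9  94.6 132. ]
t lt [ 15.6 111.1 177. ]
t bench [119.   15.  102.6]
t fence [ 11.9 158.8 142.4]
s field [  8.9 134.9  94. ]
s tray [ 14.2 105.8 148.1]
s sand [120.7  26.4  35.2]
s cork [ 15.1 112.  162.7]
s dk [10.9 98.6 92.2]
s lt [ 14.9  92.1 102.7]
s fence [ 12.1 134.8 140.4]
s bench [120.9  15.2 118. ]
t field 357.5 [267.9 265.1] ((38.66677474975586, 10.354713439941406), 3.945185899734497) [320.  -41.1  12. ]
t field 527.5 [353.3 239.4] ((20.10179328918457, 28.29615020751953), 50.19443130493164) [ 390.5 -301.9   12. ]
t field 515.5 [380.1 217.8] ((19.98217010498047, 27.79210090637207), 50.710594177246094) [ 453.9 -387.    12. ]
t field 501.5 [331.1 211.9] ((19.677894592285156, 27.798931121826172), 51.34019470214844) [ 475.2 -237.8   12. ]
t field 166.5 [355.3 184.9] ((11.0570068359375, 29.253467559814453), 66.25050354003906) [ 556.4 -315.5   12. ]
t field 507.5 [309.8 184.5] ((19.64609718322754, 27.89044189453125), 52.12501525878906) [ 560.6 -175.7   12. ]
t fiel
[... 361 characters left out ...]
.0), 90.0) [811.9 696.3  12. ]
s field 858.0 [328.  312.3] ((39.775840759277344, 24.25356101989746), 14.03624439239502) [ 453.6 -386.7   12. ]
s field 807.5 [284.  301.4] ((37.107948303222656, 23.768489837646484), 14.03624439239502) [ 390.4 -301.7   12. ]
s field 598.0 [291.5 263.7] ((33.407283782958984, 20.066064834594727), 12.52880859375) [ 474.8 -236.6   12. ]
s field 516.5 [337. 240.] ((33.10559844970703, 17.530603408813477), 12.094757080078125) [ 623.7 -260.2   12. ]
s field 413.0 [200.4 245.7] ((39.498695373535156, 12.118046760559082), 57.528804779052734) [319.8 -42.5  12. ]
s field 493.0 [299.1 231.9] ((31.567045211791992, 17.376745223999023), 12.26477336883545) [ 560.5 -175.1   12. ]
```

```bash
cat >> h.py <<'E'
def woodmask(s):
    H=hsv(s).astype(int); return ((H[...,1]>60)&(H[...,0]<30)&(H[...,2]>35)).astype(np.uint8)
def sil(im,c,z):
    # contour in px -> rays on plane z -> rect, corrected for side walls down to z-h
    P=np.array([plane(im,u,v,z)[:2] for u,v in c.reshape(-1,2)],np.float32)
    return P
def blocks(t,z=34.,zb=0.,roi=None,mask=None):
    m=woodmask(t) if mask is None else mask
    C=-np.array(t["R"]).T@np.array(t["t"]); out=[]
    for c in cv2.findContours(m,cv2.RETR_EXTERNAL,cv2.CHAIN_APPROX_NONE)[0]:
        a=cv2.contourArea(c)
        if not 500<a<1600: continue
        P=sil(t,c,z); (cx,cy),(w,h),ang=cv2.minAreaRect(P)
        if w<h: w,h,ang=h,w,ang+90
        ang=(ang+90)%180-90
        # bottom face is seen shifted toward camera foot
        sh=(C[:2]-[cx,cy])*(z-zb)/(C[2]-zb)
        out.append(dict(a=a,c=np.array([cx,cy])-sh/2,ang=ang,w=w,h=h,sh=sh,px=cv2.moments(c)))
    return out
E
python3 - <<'E'
from h import *
import pickle
t,s=pickle.load(open("s0.pkl","rb"))
np.set_printoptions(precision=1,suppress=True)
for z in(34,4):
  print('z',z)
  for b in blocks(t,z): print(b['a'],b['c'],b['ang'],b['w'],b['h'],b['sh'])
def T(p,x0,y0): return (p[0]/4+x0-.4,p[1]/4+y0-.4)
tc=lambda *p:T(p,80,100); sc=lambda *p:T(p,110,110)
for n,a,b in[("lt1 tl",tc(557,276),sc(573,223)),("lt1 tr",tc(677,288),sc(632,293)),("lt1 bl",tc(548,362),sc(504,263)),
 ("dk2 R",tc(500,521),sc(350,291)),("dk1",tc(240,265),sc(421,67)),("cup1",tc(412,198),sc(547,103)),("cup2",tc(530,187),sc(620,155)),("cup3",tc(676,180),sc(712,223)),
 ("mat tl",tc(190,422),sc(290,122)),("mat bl",tc(112,607),sc(115,148)),("mat br",tc(245,658),sc(127,233)),("mat tr",tc(320,472),sc(303,202)),
 ]: print(n,*tri(t,a,s,b))
T2=lambda *p:T(p,270,110); S2=lambda *p:T(p,230,200)
for n,a,b in [("f b0 l",T2(93,302),S2(225,82)),("f a2 r",T2(512,430),S2(465,518)),("sander top front-left",T2(310,375),S2(307,300)),("fence top",T2(578,428),S2(533,553))]: print(n,*tri(t,a,s,b))
E
```

```text
z 34
z 4
lt1 tl [613.2  99.8  31.6] 0.8359874148337763
lt1 tr [601.3  10.2  31.7] 1.2223259335619194
lt1 bl [549.8 108.4  18.5] 1.1548416257034957
dk2 R [430.5 144.8  33.4] 1.4977993454733762
dk1 [626.2 335.2  39.1] 2.4899201069160837
cup1 [668.9 204.5  60.4] 0.35714520882286
cup2 [676.2 117.2  58.2] 0.456716864452782
cup3 [678.7   8.7  61.5] 0.6103648416075292
mat tl [512.7 380.8   4. ] 3.5654085530527158
mat bl [374.  437.7   8.5] 1.5197008638784066
mat br [334.2 339.3   4.5] 3.109358992004491
mat tr [470.3 284.3   2. ] 1.4960836622073679
f b0 l [ 559.  -122.9   14.1] 2.0038401448978487
f a2 r [ 454.8 -440.    15.1] 0.6711910772689055
sander top front-left [ 494.6 -284.8    2.4] 16.002225337824495
fence top [ 454.2 -479.5   47.6] 1.6641312950948945
```

```bash
python3 - <<'E'
from h import *
import pickle
t,s=pickle.load(open("s0.pkl","rb"))
m=woodmask(t)
print([cv2.contourArea(c) for c in cv2.findContours(m,cv2.RETR_EXTERNAL,cv2.CHAIN_APPROX_NONE)[0] if cv2.contourArea(c)>50])
cv2.imwrite("pics/m.png",m*255)
E
```

```text
[83.0, 158818.5]
```

View pics/m.png

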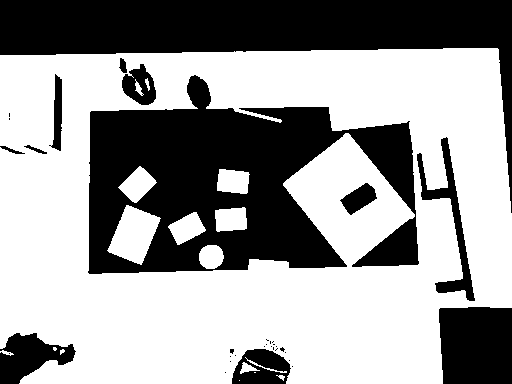

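```bash
sed -i '/^def blocks/,$s/RETR_EXTERNAL/RETR_LIST/' h.py; cat > m0.py <<'E'
from h import *
import pickle
t,s=pickle.load(open("s0.pkl","rb"))
np.set_printoptions(precision=1,suppress=True)
for z,zb in((34,0),(4,0)):
  print('z',z)
  for b in blocks(t,z,zb): print(b['a'],b['c'],round(b['ang'],1),b['w'],b['h'],b['sh'])
# sander
for im in(t,s):
  H=hsv(im).astype(int); m=(H[...,2]<55)
  for a,c,r in quads(m,300,2000): print("black",a,c,r,plane(im,*c,12))
H=hsv(t).astype(int)
m=((H[...,2]<50)).astype(np.uint8); m[:, :330]=0; m[:,385:]=0
for b in blocks(t,28,12,mask=m): print("sander",b['c'],b['ang'],b['w'],b['h'],b['sh'])
E
python3 m0.py
```

```text
z 34
667.0 [437.3 200.8] -62.8 93.48690795898438 67.21446990966797 [-0.9 -4.4]
633.0 [460.7  68.1] -86.4 91.8956298828125 65.82787322998047 [-1.4 -1.3]
671.5 [ 515.9 -324.1] -59.4 111.31077575683594 61.40150451660156 [-2.7  8. ]
637.0 [576.1  59.6] 82.4 92.77637481689453 67.14221954345703 [-4.1 -1.1]
718.5 [572.8 347.9] -45.4 92.38955688476562 70.75289154052734 [-4.1 -7.9]
630.5 [801.5 591.1] -1.8 240.8236083984375 33.27217483520508 [ -9.5 -13.7]
1003.0 [874.9 342. ] 31.5 126.81999969482422 99.73739624023438 [-11.2  -7.8]
z 4
667.0 [437.7 202.8] -62.8 95.50711822509766 68.66694641113281 [-0.1 -0.5]
633.0 [461.3  68.7] -86.4 93.8814468383789 67.25038146972656 [-0.2 -0.2]
671.5 [ 517.1 -327.8] -59.4 113.71615600585938 62.728431701660156 [-0.3  1. ]
637.0 [578.   60.1] 82.4 94.78125 68.5931625366211 [-0.5 -0.1]
718.5 [574.7 351.6] -45.4 94.3861083984375 72.28179931640625 [-0.5 -1. ]
630.5 [805.9 597.4] -1.8 246.02769470214844 33.991180419921875 [-1.1 -1.6]
1003.0 [880.1 345.6] 31.5 129.5605010986328 101.89266967773438 [-1.3 -0.9]
black 985.5 [483.8 353.6] ((481.5, 363.0), (40.0, 59.0), 
[... 413 characters left out ...]
lack 1146.5 [ 73.3 117.8] ((73.5, 116.0), (92.0, 15.0), 90.0) [783.  544.5  12. ]
black 971.5 [326.6 275.3] ((326.8000183105469, 275.1000061035156), (41.42583465576172, 25.61444854736328), 18.43494987487793) [ 522.2 -317.2   12. ]
black 702.5 [ 50.9 262.6] ((48.802467346191406, 265.0265808105469), (24.64886474609375, 61.44660186767578), 32.574058532714844) [ -9.2 152.6  12. ]
black 1242.5 [22.  66.3] ((24.400001525878906, 72.80000305175781), (78.7095947265625, 31.304948806762695), 63.43495178222656) [ 215.4 1247.2   12. ]
black 371.5 [ 7.7 21.3] ((9.5, 18.0), (36.0, 19.0), 90.0) [ 289.8 1791.1   12. ]
sander [ 515.4 -322.2] -59.36748695373535 109.01458740234375 58.886192321777344 [-1.3  3.8]
```

```bash
cat > plan.py <<'E'
import sys,numpy as np
from scipy.spatial.transform import Rotation as Ro
from rig import sense
# usage: plan.py x y z yaw(tool-x direction, mod 180; 'k' = keep) [step mm] [turn deg/row]
a=sys.argv; st=sense(); p=st["tcp_pos"]; R=Ro.from_euler("xyz",st["ee_rot"],degrees=True)
tgt=np.array([float(p[i]) if a[i+1]=='k' else float(a[i+1]) for i in range(3)])
step=float(a[5]) if len(a)>5 else 38; 
cy=st["ee_rot"][2]
yaw=cy if a[4]=='k' else float(a[4])
if len(a)<=6: yaw=cy+(yaw-cy+90)%180-90
Rt=Ro.from_euler("xyz",[180,0,yaw],degrees=True)
rv=(R.inv()*Rt).as_rotvec(degrees=True); d=tgt-p
n=max(1,int(np.ceil(max(np.linalg.norm(d)/step,np.linalg.norm(rv)/6.5))))
nr=max(1,int(np.ceil(np.linalg.norm(rv)/6.5)))
print("t %.2f tcp %s rpy %s open %.3f F %s j %s"%(st["t"],p.round(1),st["ee_rot"].round(1),st["opening"],st["contact_force"].round(1),st["joint_positions"].round(0)),"d",d.round(1),"n",n)
prev=None;c=0;Q=R
for i in range(n):
    sh=Q.inv().apply(d/n)/1000; w=rv/nr if i<nr else rv*0
    r=[round(float(x),4) for x in sh]+[round(float(x),1) for x in w]
    Q=Q*Ro.from_rotvec(w,degrees=True)
    if r==prev: c+=1
    else:
        if prev: print(c,"x",prev)
        prev,c=r,1
print(c,"x",prev)
E
python3 plan.py 515 -322 130 30.6
```

```text
t 0.20 tcp [164.  498.5 230.8] rpy [-1.80e+02  1.00e-01  7.18e+01] open 0.999 F [ 0.2 -0.5  0.6] j [72.  7. -2. 81.  0. 90.] d [ 351.  -820.5 -100.8] n 24
1 x [-0.0279, 0.0246, 0.0042, 0.0, 0.0, 5.9]
1 x [-0.0252, 0.0273, 0.0042, 0.0, 0.0, 5.9]
1 x [-0.0223, 0.0298, 0.0042, 0.0, 0.0, 5.9]
1 x [-0.0191, 0.0319, 0.0042, 0.0, 0.0, 5.9]
1 x [-0.0158, 0.0337, 0.0042, 0.0, 0.0, 5.9]
1 x [-0.0122, 0.0351, 0.0042, 0.0, 0.0, 5.9]
1 x [-0.0086, 0.0362, 0.0042, 0.0, 0.0, 5.9]
17 x [-0.0048, 0.0369, 0.0042, 0.0, 0.0, 0.0]
```

{"api": "carry_out", "payload": {
  "rows": [
    [[-0.028,0.025,0.004,0,0,5.9,1],[-0.025,0.027,0.004,0,0,5.9,1],[-0.022,0.03,0.004,0,0,5.9,1],[-0.019,0.032,0.004,0,0,5.9,1],[-0.016,0.034,0.004,0,0,5.9,1],[-0.012,0.035,0.004,0,0,5.9,1],[-0.009,0.036,0.004,0,0,5.9,1],[-0.005,0.037,0.004,0,0,0,1],[-0.005,0.037,0.004,0,0,0,1],[-0.005,0.037,0.004,0,0,0,1]]
  ]
}}

```text
t: 1.03
tcp_pos: [306.2, 145.8, 186.2]
ee_rot: [179.9, 0.0, 29.2]
contact_force: [1.3, 0.5, 0.2]
opening: 0.998
```

```bash
python3 plan.py 515 -322 130 30.6
```

```text
t 1.03 tcp [306.2 145.8 186.2] rpy [179.9   0.   29.2] open 0.998 F [1.3 0.5 0.2] j [ 26. -13. -27.  76.  -0.  86.] d [ 208.8 -467.8  -56.2] n 14
1 x [-0.0033, 0.0364, 0.0041, 0.1, 0.0, -1.4]
13 x [-0.0042, 0.0364, 0.004, 0.0, 0.0, -0.0]
```

{"api": "carry_out", "payload": {
  "rows": [
    [[-0.003,0.036,0.004,0,0,-1.4,1],[-0.004,0.037,0.004,0,0,0,1],[-0.004,0.037,0.004,0,0,0,1],[-0.004,0.037,0.004,0,0,0,1],[-0.004,0.037,0.004,0,0,0,1],[-0.004,0.037,0.004,0,0,0,1],[-0.004,0.037,0.004,0,0,0,1],[-0.004,0.037,0.004,0,0,0,1],[-0.004,0.037,0.004,0,0,0,1],[-0.004,0.037,0.004,0,0,0,1]]
  ]
}}

```text
t: 1.87
tcp_pos: [461.4, -212.4, 145.9]
ee_rot: [179.8, -0.3, 30.5]
contact_force: [0.8, 0.2, 0.2]
opening: 1.005
```

```bash
python3 plan.py 515 -322 100 30.6;python3 plan.py 515 -322 36 30.6
```

```text
t 1.87 tcp [ 461.4 -212.4  145.9] rpy [179.8  -0.3  30.5] open 1.005 F [0.8 0.2 0.2] j [-25.   6. -14.  69.   0.  35.] d [  53.6 -109.6  -45.9] n 4
1 x [-0.0024, 0.0304, 0.0116, 0.2, -0.3, -0.1]
3 x [-0.0024, 0.0304, 0.0115, 0.0, -0.0, -0.0]
t 1.87 tcp [ 461.4 -212.4  145.9] rpy [179.8  -0.3  30.5] open 1.005 F [0.8 0.2 0.2] j [-25.   6. -14.  69.   0.  35.] d [  53.6 -109.6 -109.9] n 5
1 x [-0.002, 0.0243, 0.0221, 0.2, -0.3, -0.1]
4 x [-0.0019, 0.0243, 0.022, 0.0, -0.0, -0.0]
```

{"api": "carry_out", "payload": {
  "rows": [
    [[-0.002,0.03,0.009,0,0,0,1],[-0.002,0.03,0.009,0,0,0,1],[-0.002,0.03,0.009,0,0,0,1],[-0.002,0.028,0.009,0,0,0,1],[0,0,0.002,0,0,0,1]]
  ]
}}

```text
t: 2.28
tcp_pos: [517.6, -331.0, 104.0]
ee_rot: [179.7, -0.3, 30.1]
contact_force: [-0.3, 0.5, -0.6]
opening: 1.002
```

```bash
python3 plan.py 515.5 -322 36 30.6 20; python3 - <<'E'
from h import *
t=snapshot("side"); crop(t,"pics/a1.png",230,150,430,350,4)
E
```

```text
t 2.28 tcp [ 517.6 -331.   104. ] rpy [179.7  -0.3  30.1] open 1.002 F [-0.3  0.5 -0.6] j [-33.  18.  -5.  67.   0.  27.] d [ -2.1   9.  -68. ] n 4
1 x [0.0006, -0.0023, 0.017, 0.3, -0.3, -0.5]
3 x [0.0007, -0.0022, 0.017, 0.0, -0.0, -0.0]
```

View pics/a1.png

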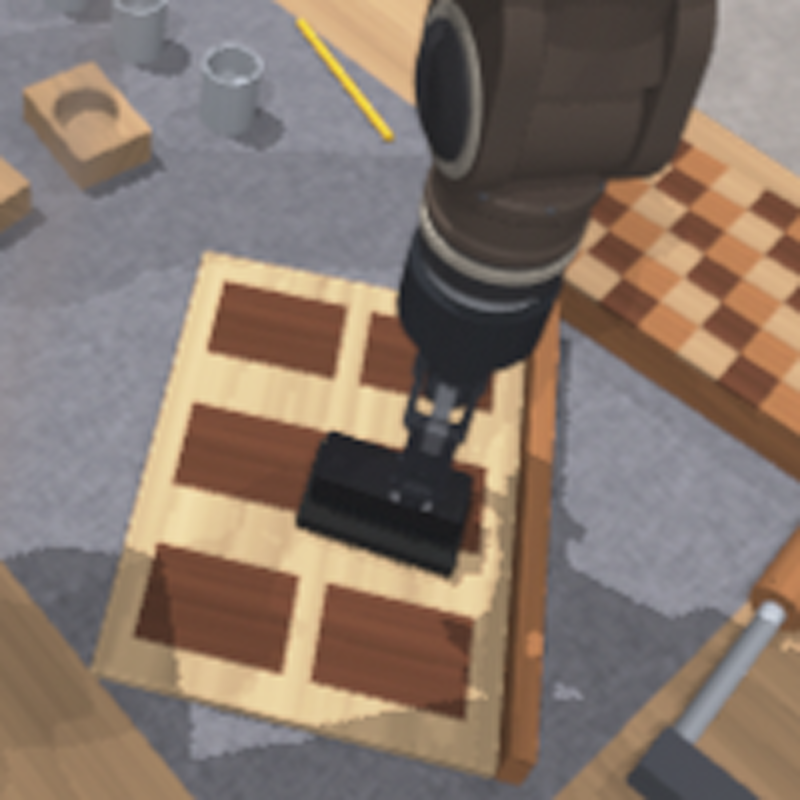

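{"api": "carry_out", "payload": {
  "rows": [
    [[0,-0.003,0.017,0,0,0,1],[0.001,-0.003,0.017,0,0,0,1],[0.001,-0.002,0.016,0,0,0,1],[0,-0.001,0.01,0,0,0,1],[0,0,0,0,0,0,1]]
  ]
}}

```text
t: 2.75
tcp_pos: [512.6, -317.7, 42.5]
ee_rot: [180.0, -0.3, 30.1]
contact_force: [-0.2, -0.1, 0.7]
opening: 1.004
```

```bash
python3 plan.py 515.5 -322 36 30.6 20
```

```text
t 2.75 tcp [ 512.6 -317.7   42.5] rpy [180.   -0.3  30.1] open 1.004 F [-0.2 -0.1  0.7] j [-32.  19. -12.  59.   0.  28.] d [ 2.9 -4.3 -6.5] n 1
1 x [0.0003, 0.0052, 0.0065, 0.0, -0.3, -0.5]
```

{"api": "carry_out", "payload": {
  "rows": [
    [[0,0.004,0.006,0,0,0,1],[0,0,0,0,0,0,0],[0,0,0,0,0,0,0],[0,0,0,0,0,0,0],[0,0,0,0,0,0,0],[0,0,0,0,0,0,0],[0,0,0,0,0,0,0],[0,0,0,0,0,0,0]]
  ],
  "squeeze": 60
}}

```text
t: 3.42
tcp_pos: [516.3, -321.3, 40.9]
ee_rot: [179.7, -0.4, 30.2]
contact_force: [0.2, 0.7, -2.7]
opening: 0.407
```

```bash
python3 plan.py k k 130 k 20
```

```text
t 3.42 tcp [ 516.3 -321.3   40.9] rpy [179.7  -0.4  30.2] open 0.407 F [ 0.2  0.7 -2.7] j [-32.  19. -11.  59.   0.  28.] d [ 0.   0.  89.1] n 5
1 x [0.0001, 0.0001, -0.0178, 0.3, -0.4, -0.0]
4 x [-0.0, 0.0, -0.0178, 0.0, -0.0, -0.0]
```

{"api": "carry_out", "payload": {
  "rows": [
    [[0,0,-0.015,0,0,0,0],[0,0,-0.018,0,0,0,0],[0,0,-0.018,0,0,0,0],[0,0,-0.018,0,0,0,0],[0,0,-0.018,0,0,0,0]]
  ]
}}

```text
t: 3.83
tcp_pos: [511.7, -319.0, 123.9]
ee_rot: [-179.6, -0.1, 30.2]
contact_force: [-0.1, -0.7, -1.9]
opening: 0.41
```

```bash
python3 plan.py 422.5 360.5 130 67.7 35
```

```text
t 3.83 tcp [ 511.7 -319.   123.9] rpy [-1.796e+02 -1.000e-01  3.020e+01] open 0.410 F [-0.1 -0.7 -1.9] j [-32.  17.  -4.  70.   0.  28.] d [-89.2 679.5   6.1] n 20
1 x [0.0132, -0.0316, -0.0001, -0.1, -0.0, -6.3]
1 x [0.0166, -0.03, -0.0001, -0.1, -0.0, -6.3]
1 x [0.0198, -0.028, -0.0002, -0.1, -0.0, -6.3]
1 x [0.0227, -0.0257, -0.0002, -0.1, -0.0, -6.3]
1 x [0.0254, -0.0231, -0.0002, -0.1, -0.0, -6.3]
1 x [0.0277, -0.0202, -0.0003, -0.1, -0.0, -6.3]
14 x [0.0297, -0.017, -0.0003, -0.0, -0.0, -0.0]
```

{"api": "carry_out", "payload": {
  "rows": [
    [[0.013,-0.032,0,0,0,-6.3,0],[0.017,-0.03,0,0,0,-6.3,0],[0.02,-0.028,0,0,0,-6.3,0],[0.023,-0.026,0,0,0,-6.3,0],[0.025,-0.023,0,0,0,-6.3,0],[0.028,-0.02,0,0,0,-6.3,0],[0.03,-0.017,0,0,0,0,0],[0.03,-0.017,0,0,0,0,0],[0.03,-0.017,0,0,0,0,0],[0.03,-0.017,0,0,0,0,0]]
  ]
}}

```text
t: 4.67
tcp_pos: [461.2, 27.0, 127.7]
ee_rot: [179.8, -0.2, 69.2]
contact_force: [1.2, 0.4, -2.2]
opening: 0.407
```

{"api": "carry_out", "payload": {
  "rows": [
    [[0.03,-0.017,0,0,0,0,0],[0.03,-0.017,0,0,0,0,0],[0.03,-0.017,0,0,0,0,0],[0.03,-0.017,0,0,0,0,0],[0.03,-0.017,0,0,0,0,0],[0.03,-0.017,0,0,0,0,0],[0.03,-0.017,0,0,0,0,0]]
  ]
}}

```text
t: 5.25
tcp_pos: [419.1, 276.6, 127.8]
ee_rot: [179.7, -0.2, 69.1]
contact_force: [1.2, -0.1, -2.9]
opening: 0.408
```

```bash
python3 plan.py 422.5 360.5 90 67.7 30
```

```text
t 5.25 tcp [419.1 276.6 127.8] rpy [179.7  -0.2  69.1] open 0.408 F [ 1.2 -0.1 -2.9] j [ 33.   6. -17.  67.  -0.  54.] d [  3.4  83.9 -37.8] n 4
1 x [0.0199, -0.0067, 0.0095, 0.3, -0.2, 1.4]
3 x [0.0197, -0.0072, 0.0095, 0.0, -0.0, 0.0]
```

{"api": "carry_out", "payload": {
  "rows": [
    [[0.02,-0.007,0.009,0,0,1.4,0],[0.02,-0.007,0.009,0,0,0,0],[0.02,-0.007,0.009,0,0,0,0],[0.015,-0.005,0.009,0,0,0,0],[0,0,0.009,0,0,0,0],[0,0,0.009,0,0,0,0],[0,0,0,0,0,0,0]]
  ]
}}

```text
t: 5.83
tcp_pos: [419.8, 367.1, 70.5]
ee_rot: [179.8, -0.2, 68.2]
contact_force: [0.1, -0.2, -2.4]
opening: 0.407
```

```bash
python3 plan.py 422.5 360.5 36 67.7 10
```

```text
t 5.83 tcp [419.8 367.1  70.5] rpy [179.8  -0.2  68.2] open 0.407 F [ 0.1 -0.2 -2.4] j [ 41.  13. -16.  61.  -0.  63.] d [  2.7  -6.6 -34.5] n 4
1 x [-0.0013, 0.0012, 0.0086, 0.2, -0.2, 0.5]
3 x [-0.0013, 0.0012, 0.0086, 0.0, -0.0, 0.0]
```

{"api": "carry_out", "payload": {
  "rows": [
    [[-0.002,0.001,0.009,0,0,0.5,0],[-0.002,0.001,0.009,0,0,0,0],[-0.001,0.001,0.009,0,0,0,0],[0,0,0.006,0,0,0,0],[0,0,0.003,0,0,0,0],[0,0,0.001,0,0,0,0]]
  ]
}}

```text
t: 6.33
tcp_pos: [421.5, 357.2, 31.8]
ee_rot: [179.8, -0.3, 67.4]
contact_force: [-6.3, -1.9, 19.8]
opening: 0.403
```

```bash
python3 plan.py 422.5 360.5 34 67.7 10
```

```text
t 6.33 tcp [421.5 357.2  31.8] rpy [179.8  -0.3  67.4] open 0.403 F [-6.3 -1.9 19.8] j [ 40.  14. -19.  56.  -0.  63.] d [1.  3.3 2.2] n 1
1 x [0.0035, -0.0003, -0.0021, 0.2, -0.3, -0.3]
```

{"api": "carry_out", "payload": {
  "rows": [
    [[0,0,-0.001,0,0,0,0],[0,0,0,0,0,0,1],[0,0,0,0,0,0,1],[0,0,0,0,0,0,1],[0,0,0,0,0,0,1],[0,0,-0.025,0,0,0,1],[0,0,-0.03,0,0,0,1],[0,0,-0.03,0,0,0,1],[0,0,-0.03,0,0,0,1]]
  ]
}}

```text
t: 7.08
tcp_pos: [418.5, 353.7, 145.6]
ee_rot: [-179.9, 0.2, 67.3]
contact_force: [0.8, -0.6, -1.1]
opening: 1.001
```

```bash
python3 plan.py 450 250 150 26 35;  python3 - <<'E'
from h import *
s=snapshot("side"); crop(s,"pics/a2.png",90,100,290,230,4)
t=snapshot("top"); crop(t,"pics/a3.png",80,100,280,280,4)
E
```

```text
t 7.08 tcp [418.5 353.7 145.6] rpy [-179.9    0.2   67.3] open 1.001 F [ 0.8 -0.6 -1.1] j [40. 11. -9. 71. -0. 63.] d [  31.5 -103.7    4.4] n 7
1 x [-0.0119, 0.0099, -0.0006, 0.0, 0.0, 5.9]
1 x [-0.0109, 0.011, -0.0006, 0.0, 0.0, 5.9]
1 x [-0.0097, 0.0121, -0.0006, 0.0, 0.0, 5.9]
1 x [-0.0084, 0.013, -0.0006, 0.0, 0.0, 5.9]
1 x [-0.007, 0.0138, -0.0006, 0.0, 0.0, 5.9]
1 x [-0.0055, 0.0145, -0.0006, 0.0, 0.0, 5.9]
1 x [-0.004, 0.0149, -0.0006, 0.0, 0.0, 5.9]
```

View pics/a2.png

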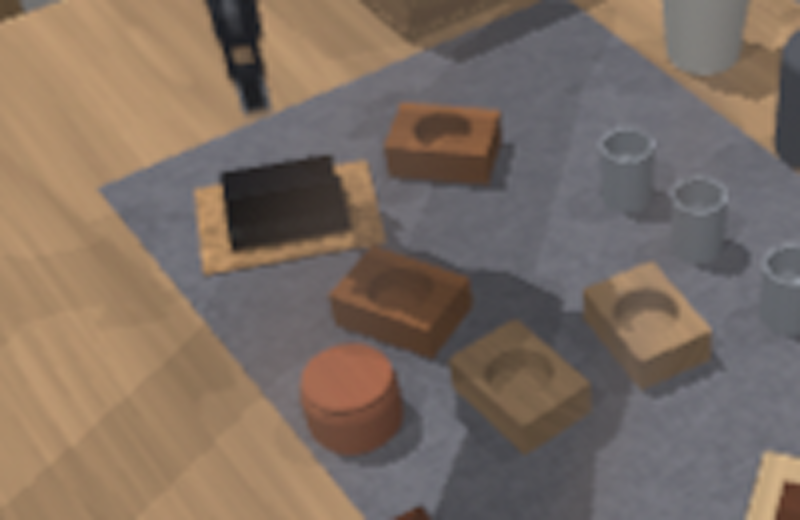

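View pics/a3.png

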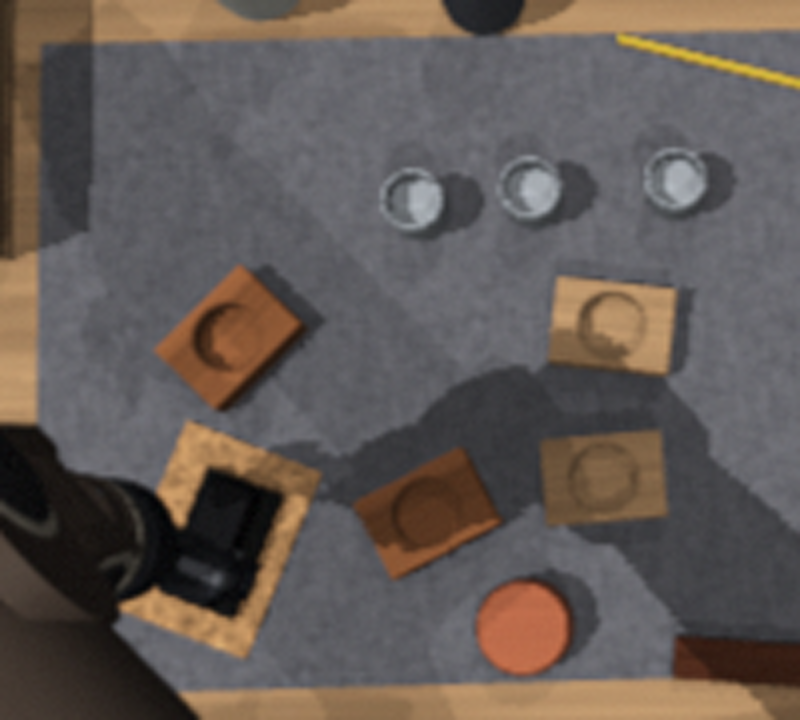

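```bash
python3 plan.py 573 348 90 44.6 35
```

```text
t 7.18 tcp [421.  355.8 150.1] rpy [179.8  -0.3  67.4] open 0.999 F [ 0.4 -0.3  0.1] j [40. 10. -9. 71. -0. 63.] d [152.   -7.8 -60.1] n 5
1 x [0.0102, 0.0286, 0.0122, 0.0, -0.1, 5.7]
1 x [0.013, 0.0275, 0.0121, 0.0, -0.1, 5.7]
1 x [0.0157, 0.026, 0.0121, 0.0, -0.1, 5.7]
1 x [0.0182, 0.0244, 0.0121, 0.0, -0.1, 5.7]
1 x [0.0205, 0.0225, 0.012, 0.0, -0.0, 0.0]
```

{"api": "carry_out", "payload": {
  "rows": [
    [[0.01,0.029,0.006,0,0,5.7,1],[0.013,0.027,0.009,0,0,5.7,1],[0.016,0.026,0.012,0,0,5.7,1],[0.017,0.022,0.012,0,0,5.7,1],[0.014,0.015,0.012,0,0,0,1],[0,0,0.005,0,0,0,1],[0,0,0,0,0,0,1]]
  ]
}}

```text
t: 7.77
tcp_pos: [567.2, 350.2, 92.8]
ee_rot: [179.9, -0.7, 43.6]
contact_force: [1.3, 0.2, 0.8]
opening: 0.999
```

```bash
python3 plan.py 573 348 45 44.6 15
```

```text
t 7.77 tcp [567.2 350.2  92.8] rpy [179.9  -0.7  43.6] open 0.999 F [1.3 0.2 0.8] j [32. 24.  2. 67.  0. 78.] d [  5.8  -2.2 -47.8] n 4
1 x [0.0005, 0.0014, 0.012, 0.1, -0.7, -1.0]
3 x [0.0006, 0.0014, 0.012, 0.0, -0.0, -0.0]
```

{"api": "carry_out", "payload": {
  "rows": [
    [[0.001,0.003,0.012,0,-0.5,-1.0,1],[0.001,0.002,0.012,0,0,0,1],[0,0.001,0.012,0,0,0,1],[0,0,0.008,0,0,0,1],[0,0,0,0,0,0,1],[0,0,0,0,0,0,1]]
  ]
}}

```text
t: 8.27
tcp_pos: [569.7, 347.2, 43.2]
ee_rot: [180.0, 0.1, 44.9]
contact_force: [0.0, 0.2, 0.7]
opening: 1.0
```

```bash
python3 plan.py 573 348 8 44.6 10
```

```text
t 8.27 tcp [569.7 347.2  43.2] rpy [1.80e+02 1.00e-01 4.49e+01] open 1.000 F [0.  0.2 0.7] j [31. 26. -2. 63. -0. 77.] d [  3.3   0.8 -35.2] n 4
1 x [0.0007, 0.0004, 0.0088, 0.0, 0.1, 0.3]
3 x [0.0007, 0.0004, 0.0088, 0.0, 0.0, 0.0]
```

{"api": "carry_out", "payload": {
  "rows": [
    [[0.002,0.001,0.009,0,0,0.3,1],[0.001,0.001,0.009,0,0,0,1],[0,0,0.009,0,0,0,1],[0,0,0.005,0,0,0,1],[0,0,0,0,0,0,1],[0,0,0,0,0,0,0],[0,0,0,0,0,0,0],[0,0,0,0,0,0,0],[0,0,0,0,0,0,0],[0,0,0,0,0,0,0]]
  ]
}}

```text
t: 9.1
tcp_pos: [573.8, 348.9, 10.1]
ee_rot: [179.9, -0.1, 44.6]
contact_force: [-0.0, -0.2, -1.9]
opening: 0.732
```

```bash
python3 plan.py k k 120 k 25
```

```text
t 9.10 tcp [573.8 348.9  10.1] rpy [ 1.799e+02 -1.000e-01  4.460e+01] open 0.732 F [-0.  -0.2 -1.9] j [31. 27. -4. 59. -0. 77.] d [  0.    0.  109.9] n 5
1 x [0.0, 0.0, -0.022, 0.1, -0.1, -0.0]
4 x [-0.0, 0.0, -0.022, 0.0, -0.0, -0.0]
```

{"api": "carry_out", "payload": {
  "rows": [
    [[0,0,-0.018,0,0,0,0],[0,0,-0.022,0,0,0,0],[0,0,-0.022,0,0,0,0],[0,0,-0.022,0,0,0,0],[0,0,-0.018,0,0,0,0]]
  ]
}}

```text
t: 9.52
tcp_pos: [569.9, 346.6, 108.7]
ee_rot: [-179.9, 0.6, 44.6]
contact_force: [0.6, -0.4, -0.8]
opening: 0.731
```

```bash
python3 plan.py 623.7 -260.3 110 36.7 35
```

```text
t 9.52 tcp [569.9 346.6 108.7] rpy [-179.9    0.6   44.6] open 0.731 F [ 0.6 -0.4 -0.8] j [31. 24.  5. 71. -0. 77.] d [  53.8 -606.9    1.3] n 18
1 x [-0.0215, 0.0261, 0.0001, -0.0, 0.3, 3.9]
1 x [-0.0197, 0.0275, 0.0, -0.0, 0.3, 3.9]
16 x [-0.0178, 0.0288, -0.0001, -0.0, 0.0, 0.0]
```

{"api": "carry_out", "payload": {
  "rows": [
    [[-0.021,0.026,0,0,0,3.9,0],[-0.02,0.027,0,0,0,3.9,0],[-0.018,0.029,0,0,0,0,0],[-0.018,0.029,0,0,0,0,0],[-0.018,0.029,0,0,0,0,0],[-0.018,0.029,0,0,0,0,0],[-0.018,0.029,0,0,0,0,0],[-0.018,0.029,0,0,0,0,0],[-0.018,0.029,0,0,0,0,0],[-0.018,0.029,0,0,0,0,0]]
  ]
}}

```text
t: 10.35
tcp_pos: [601.7, 3.3, 115.9]
ee_rot: [180.0, -0.1, 37.2]
contact_force: [0.7, -0.1, -2.2]
opening: 0.733
```

```bash
python3 plan.py 623.7 -260.3 100 36.7 35
```

```text
t 10.35 tcp [601.7   3.3 115.9] rpy [ 1.80e+02 -1.00e-01  3.72e+01] open 0.733 F [ 0.7 -0.1 -2.2] j [ 0. 17. -5. 68.  0. 53.] d [  22.  -263.6  -15.9] n 8
1 x [-0.0177, 0.0279, 0.002, 0.0, -0.1, 0.5]
7 x [-0.0175, 0.0281, 0.002, 0.0, -0.0, 0.0]
```

{"api": "carry_out", "payload": {
  "rows": [
    [[-0.018,0.028,0.002,0,0,0.5,0],[-0.018,0.028,0.002,0,0,0,0],[-0.018,0.028,0.002,0,0,0,0],[-0.018,0.028,0.002,0,0,0,0],[-0.018,0.028,0.002,0,0,0,0],[-0.018,0.028,0.002,0,0,0,0],[-0.015,0.024,0.002,0,0,0,0],[-0.008,0.013,0.002,0,0,0,0],[0,0,0,0,0,0,0],[0,0,0,0,0,0,0]]
  ]
}}

```text
t: 11.18
tcp_pos: [617.1, -259.4, 98.7]
ee_rot: [179.9, -0.2, 36.1]
contact_force: [0.0, 0.2, -2.2]
opening: 0.735
```

```bash
python3 plan.py 623.7 -260.3 60 36.7 12
```

```text
t 11.18 tcp [ 617.1 -259.4   98.7] rpy [179.9  -0.2  36.1] open 0.735 F [ 0.   0.2 -2.2] j [-23.  24.   3.  69.   0.  31.] d [  6.6  -0.9 -38.7] n 4
1 x [0.0012, 0.0011, 0.0097, 0.1, -0.2, -0.6]
3 x [0.0012, 0.0012, 0.0097, 0.0, -0.0, -0.0]
```

{"api": "carry_out", "payload": {
  "rows": [
    [[0.003,0.002,0.01,0,0,-0.6,0],[0.002,0.002,0.01,0,0,0,0],[0.001,0.001,0.009,0,0,0,0],[0,0,0.004,0,0,0,0],[0,0,0,0,0,0,0],[0,0,0,0,0,0,0]]
  ]
}}

```text
t: 11.68
tcp_pos: [625.9, -253.2, 61.2]
ee_rot: [-179.9, -0.2, 37.2]
contact_force: [-0.7, -0.4, -1.8]
opening: 0.731
```

```bash
python3 plan.py 623.7 -260.3 22 36.7 9
```

```text
t 11.68 tcp [ 625.9 -253.2   61.2] rpy [-179.9   -0.2   37.2] open 0.731 F [-0.7 -0.4 -1.8] j [-22.  26.   1.  65.   0.  31.] d [ -2.2  -7.1 -39.2] n 5
1 x [-0.0012, 0.0009, 0.0078, -0.1, -0.2, 0.5]
4 x [-0.0012, 0.0009, 0.0078, -0.0, -0.0, 0.0]
```

{"api": "carry_out", "payload": {
  "rows": [
    [[-0.006,0.004,0.003,0,0,0.5,0],[0,0,0.003,0,0,0,0],[0,0,0,0,0,0,0],[0,0,0,0,0,0,0]]
  ]
}}

```text
t: 12.02
tcp_pos: [623.6, -259.8, 55.2]
ee_rot: [-179.9, -0.2, 36.7]
contact_force: [0.2, -0.0, -1.1]
opening: 0.734
```

```bash
python3 plan.py 623.7 -260.3 22 36.7 9
```

```text
t 12.02 tcp [ 623.6 -259.8   55.2] rpy [-179.9   -0.2   36.7] open 0.734 F [ 0.2 -0.  -1.1] j [-23.  26.   1.  65.   0.  31.] d [  0.1  -0.5 -33.2] n 4
1 x [-0.0001, 0.0001, 0.0083, -0.1, -0.2, 0.0]
3 x [-0.0001, 0.0001, 0.0083, -0.0, -0.0, 0.0]
```

{"api": "carry_out", "payload": {
  "rows": [
    [[0,0,0.008,0,0,0,0],[0,0,0.008,0,0,0,0],[0,0,0.006,0,0,0,0],[0,0,0.003,0,0,0,0],[0,0,0,0,0,0,0]]
  ]
}}

```text
t: 12.43
tcp_pos: [623.7, -260.3, 28.1]
ee_rot: [-180.0, -0.2, 36.7]
contact_force: [-0.3, -0.1, -1.4]
opening: 0.736
```

```bash
python3 plan.py 623.7 -260.3 22 36.7 9
```

```text
t 12.43 tcp [ 623.7 -260.3   28.1] rpy [-180.    -0.2   36.7] open 0.736 F [-0.3 -0.1 -1.4] j [-23.  27.  -2.  61.   0.  31.] d [-0.  -0.  -6.1] n 1
1 x [-0.0001, -0.0, 0.0061, -0.0, -0.2, -0.0]
```

Perfect alignment. Down, release, lift.

{"api": "carry_out", "payload": {
  "rows": [
    [[0,0,0.004,0,0,0,0],[0,0,0.002,0,0,0,0],[0,0,0,0,0,0,0]]
  ]
}}

```text
t: 12.68
tcp_pos: [623.6, -260.2, 21.6]
ee_rot: [-180.0, -0.2, 36.7]
contact_force: [-1.6, 0.6, 3.5]
opening: 0.733
```

{"api": "carry_out", "payload": {
  "rows": [
    [[0,0,0,0,0,0,0.95],[0,0,0,0,0,0,0.95],[0,0,0,0,0,0,0.95],[0,0,-0.01,0,0,0,0.95],[0,0,-0.02,0,0,0,0.95],[0,0,-0.02,0,0,0,0.95],[0,0,-0.02,0,0,0,1],[0,0,-0.01,0,0,0,1]]
  ]
}}

```text
t: 13.35
tcp_pos: [622.6, -259.9, 105.2]
ee_rot: [-179.9, -0.1, 36.7]
contact_force: [1.2, -0.2, 1.1]
opening: 0.999
```

```bash
python3 plan.py 576 59.6 100 -7.6 35
```

```text
t 13.35 tcp [ 622.6 -259.9  105.2] rpy [-1.799e+02 -1.000e-01  3.670e+01] open 0.999 F [ 1.2 -0.2  1.1] j [-23.  25.   5.  70.   0.  31.] d [-46.6 319.5  -5.2] n 10
1 x [0.0153, -0.0284, 0.0006, -0.0, -0.0, 6.3]
1 x [0.0121, -0.0299, 0.0006, -0.0, -0.0, 6.3]
1 x [0.0088, -0.0311, 0.0006, -0.0, -0.0, 6.3]
1 x [0.0053, -0.0319, 0.0006, -0.0, -0.0, 6.3]
1 x [0.0017, -0.0322, 0.0006, -0.0, -0.0, 6.3]
1 x [-0.0018, -0.0322, 0.0005, -0.0, -0.0, 6.3]
1 x [-0.0054, -0.0318, 0.0005, -0.0, -0.0, 6.3]
3 x [-0.0088, -0.0311, 0.0005, -0.0, -0.0, 0.0]
```

```bash
cat > look.py <<'E'
from h import *
import sys
np.set_printoptions(precision=1,suppress=True)
n=sys.argv[1]; t=snapshot("top")
for b in blocks(t,34,0):
    if 320<b['c'][0]<700 and 80<b['w']<105 : print("blk",b['c'],"ang",round(b['ang'],1),"size",round(b['w'],1),round(b['h'],1),b['sh'])
if len(sys.argv)>2: cv2.imwrite(f"pics/{n}.png",cv2.resize(t["image"][100:280,80:430,::-1],None,fx=2.2,fy=2.2,interpolation=cv2.INTER_CUBIC))
E
python3 look.py l1 1
```

```text
blk [419.5 354.3] ang -22.0 size 99.9 62.3 [-0.4 -8.1]
blk [437.4 200.8] ang -62.8 size 93.5 67.0 [-0.9 -4.4]
blk [460.8  68.1] ang -86.4 size 91.9 65.4 [-1.4 -1.3]
blk [576.1  59.4] ang 82.4 size 92.4 67.1 [-4.1 -1.1]
```

View pics/l1.png

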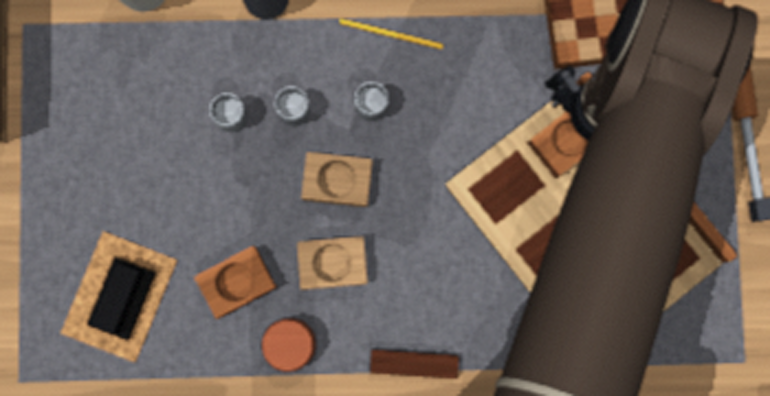

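{"api": "carry_out", "payload": {
  "rows": [
    [[0.015,-0.028,0,0,0,6.3,1],[0.012,-0.03,0,0,0,6.3,1],[0.009,-0.031,0,0,0,6.3,1],[0.005,-0.032,0,0,0,6.3,1],[0.002,-0.032,0,0,0,6.3,1],[-0.002,-0.032,0,0,0,6.3,1],[-0.005,-0.032,0,0,0,6.3,1],[-0.008,-0.028,0,0,0,0,1],[-0.008,-0.02,0,0,0,0,1],[-0.003,-0.01,0,0,0,0,1]]
  ]
}}

```text
t: 14.23
tcp_pos: [584.1, 30.7, 105.6]
ee_rot: [-179.9, -0.4, -10.1]
contact_force: [-0.3, -0.2, -0.0]
opening: 1.001
```

{"api": "carry_out", "payload": {
  "rows": [
    [[0,0,0,0,0,0,0.92],[0,0,0,0,0,0,0.92]]
  ]
}}

```text
t: 14.4
tcp_pos: [583.7, 32.7, 105.2]
ee_rot: [-179.9, -0.4, -9.9]
contact_force: [0.8, -0.3, -0.6]
opening: 0.918
```

```bash
python3 plan.py 576 59.6 50 -7.6 15
```

```text
t 14.40 tcp [583.7  32.7 105.2] rpy [-179.9   -0.4   -9.9] open 0.918 F [ 0.8 -0.3 -0.6] j [  3.  15.  -9.  66.  -0. 103.] d [ -7.7  26.9 -55.2] n 5
1 x [-0.0025, -0.005, 0.011, -0.0, -0.4, -2.3]
4 x [-0.0022, -0.0051, 0.011, -0.0, -0.0, -0.0]
```

{"api": "carry_out", "payload": {
  "rows": [
    [[-0.003,-0.007,0.011,0,-0.4,-2.3,0.92],[-0.002,-0.007,0.011,0,0,0,0.92],[-0.002,-0.007,0.011,0,0,0,0.92],[-0.001,-0.005,0.011,0,0,0,0.92],[0,0,0.008,0,0,0,0.92],[0,0,0,0,0,0,0.92],[0,0,0,0,0,0,0.92]]
  ]
}}

```text
t: 14.98
tcp_pos: [580.7, 54.6, 48.1]
ee_rot: [179.9, -0.0, -8.1]
contact_force: [0.1, -0.8, 0.6]
opening: 0.919
```

```bash
python3 plan.py 576 59.6 8 -7.6 10
```

```text
t 14.98 tcp [580.7  54.6  48.1] rpy [179.9  -0.   -8.1] open 0.919 F [ 0.1 -0.8  0.6] j [  5.  17. -14.  60.  -0. 104.] d [ -4.7   5.  -40.1] n 5
1 x [-0.0011, -0.0009, 0.008, 0.1, -0.0, -0.5]
4 x [-0.0011, -0.0009, 0.008, 0.0, -0.0, -0.0]
```

{"api": "carry_out", "payload": {
  "rows": [
    [[-0.004,-0.003,0.005,0,0,-0.5,0.92],[-0.002,-0.002,0.007,0,0,0,0.92],[0,0,0.008,0,0,0,0.92],[0,0,0.008,0,0,0,0.92],[0,0,0.008,0,0,0,0.92],[0,0,0.002,0,0,0,0.92],[0,0,0,0,0,0,0.92]]
  ]
}}

```text
t: 15.57
tcp_pos: [575.6, 59.7, 7.0]
ee_rot: [179.9, -0.1, -7.7]
contact_force: [-0.9, -0.7, 1.2]
opening: 0.919
```

{"api": "carry_out", "payload": {
  "rows": [
    [[0,0,0,0,0,0,0],[0,0,0,0,0,0,0],[0,0,0,0,0,0,0],[0,0,0,0,0,0,0],[0,0,0,0,0,0,0]]
  ]
}}

```text
t: 15.98
tcp_pos: [575.9, 59.6, 7.5]
ee_rot: [179.9, -0.1, -7.7]
contact_force: [0.2, -0.2, -1.6]
opening: 0.739
```

```bash
python3 plan.py k k 100 k 25
```

```text
t 15.98 tcp [575.9  59.6   7.5] rpy [ 1.799e+02 -1.000e-01 -7.700e+00] open 0.739 F [ 0.2 -0.2 -1.6] j [  6.  18. -17.  54.  -0. 104.] d [ 0.   0.  92.5] n 4
1 x [0.0001, 0.0, -0.0231, 0.1, -0.1, -0.0]
3 x [-0.0, 0.0, -0.0231, 0.0, -0.0, -0.0]
```

{"api": "carry_out", "payload": {
  "rows": [
    [[0,0,-0.02,0,0,0,0],[0,0,-0.023,0,0,0,0],[0,0,-0.023,0,0,0,0],[0,0,-0.023,0,0,0,0]]
  ]
}}

```text
t: 16.32
tcp_pos: [571.0, 59.2, 92.5]
ee_rot: [179.7, 0.6, -7.7]
contact_force: [0.4, -0.1, -2.4]
opening: 0.736
```

```bash
python3 plan.py 538.8 -323.7 105 36.7 35
```

```text
t 16.32 tcp [571.   59.2  92.5] rpy [179.7   0.6  -7.7] open 0.736 F [ 0.4 -0.1 -2.4] j [  6.  15. -10.  65.  -0. 104.] d [ -32.2 -382.9   12.5] n 11
1 x [0.0018, 0.0349, -0.001, 0.0, 0.1, -6.3]
1 x [-0.0021, 0.0349, -0.001, 0.0, 0.1, -6.3]
1 x [-0.0059, 0.0344, -0.001, 0.0, 0.1, -6.3]
1 x [-0.0097, 0.0336, -0.001, 0.0, 0.1, -6.3]
1 x [-0.0134, 0.0323, -0.001, 0.0, 0.1, -6.3]
1 x [-0.0168, 0.0306, -0.0011, 0.0, 0.1, -6.3]
1 x [-0.0201, 0.0286, -0.0011, 0.0, 0.1, -6.3]
4 x [-0.0232, 0.0262, -0.0011, 0.0, 0.0, -0.0]
```

{"api": "carry_out", "payload": {
  "rows": [
    [[0.002,0.035,-0.003,0,0,-6.3,0],[-0.002,0.035,-0.002,0,0,-6.3,0],[-0.006,0.034,-0.001,0,0,-6.3,0],[-0.01,0.034,-0.001,0,0,-6.3,0],[-0.013,0.032,-0.001,0,0,-6.3,0],[-0.017,0.031,-0.001,0,0,-6.3,0],[-0.02,0.029,0,0,0,-6.3,0],[-0.023,0.026,0,0,0,0,0],[-0.02,0.023,0,0,0,0,0],[-0.015,0.017,0,0,0,0,0]]
  ]
}}

```text
t: 17.15
tcp_pos: [554.0, -281.7, 110.7]
ee_rot: [179.8, -0.0, 39.3]
contact_force: [0.3, 0.4, -0.8]
opening: 0.734
```

```bash
python3 plan.py 538.8 -323.7 100 36.7 35
```

```text
t 17.15 tcp [ 554.  -281.7  110.7] rpy [179.8  -0.   39.3] open 0.734 F [ 0.3  0.4 -0.8] j [-27.  19.  -3.  68.  -0.  24.] d [-15.2 -42.  -10.7] n 2
1 x [-0.0192, 0.0114, 0.0054, 0.2, -0.0, 2.6]
1 x [-0.0186, 0.0123, 0.0053, 0.0, -0.0, 0.0]
```

{"api": "carry_out", "payload": {
  "rows": [
    [[-0.013,0.008,0.008,0,0,2.6,0],[-0.012,0.008,0.01,0,0,0,0],[-0.005,0.003,0.01,0,0,0,0],[0,0,0.008,0,0,0,0],[0,0,0,0,0,0,0],[0,0,0,0,0,0,0]]
  ]
}}

```text
t: 17.65
tcp_pos: [540.3, -322.2, 71.7]
ee_rot: [179.8, -0.0, 36.1]
contact_force: [0.8, 0.3, -1.4]
opening: 0.736
```

```bash
python3 plan.py 538.8 -323.7 55 36.7 35
```

```text
t 17.65 tcp [ 540.3 -322.2   71.7] rpy [179.8  -0.   36.1] open 0.736 F [ 0.8  0.3 -1.4] j [-31.  21.  -5.  64.  -0.  23.] d [ -1.5  -1.5 -16.7] n 1
1 x [-0.0021, 0.0002, 0.0167, 0.2, -0.0, -0.6]
```

{"api": "carry_out", "payload": {
  "rows": [
    [[-0.002,0,0.007,0.2,0,-0.6,0],[0,0,0.007,0,0,0,0],[0,0,0.007,0,0,0,0],[0,0,0.007,0,0,0,0],[0,0,0.007,0,0,0,0],[0,0,0,0,0,0,0],[0,0,0,0,0,0,0]]
  ]
}}

```text
t: 18.23
tcp_pos: [540.4, -319.3, 33.8]
ee_rot: [-180.0, -0.1, 37.2]
contact_force: [-0.3, 0.1, -1.9]
opening: 0.733
```

```bash
python3 plan.py 538.8 -323.7 20 36.7 35
```

```text
t 18.23 tcp [ 540.4 -319.3   33.8] rpy [-1.80e+02 -1.00e-01  3.72e+01] open 0.733 F [-0.3  0.1 -1.9] j [-31.  22.  -8.  60.   0.  22.] d [ -1.6  -4.4 -13.8] n 1
1 x [-0.0039, 0.0026, 0.0138, -0.0, -0.1, 0.5]
```

{"api": "carry_out", "payload": {
  "rows": [
    [[-0.004,0.003,0.004,0,0,0.5,0],[0,0,0.004,0,0,0,0],[0,0,0.002,0,0,0,0],[0,0,0,0,0,0,0],[0,0,0,0,0,0,0]]
  ]
}}

```text
t: 18.65
tcp_pos: [539.1, -325.1, 23.2]
ee_rot: [180.0, -0.1, 36.6]
contact_force: [0.4, 0.4, -2.2]
opening: 0.734
```

```bash
python3 plan.py 538.8 -323.7 20 36.7 35
```

```text
t 18.65 tcp [ 539.1 -325.1   23.2] rpy [ 1.80e+02 -1.00e-01  3.66e+01] open 0.734 F [ 0.4  0.4 -2.2] j [-31.  22.  -9.  58.   0.  22.] d [-0.3  1.4 -3.2] n 1
1 x [0.0005, -0.0013, 0.0032, 0.0, -0.1, -0.1]
```

{"api": "carry_out", "payload": {
  "rows": [
    [[0,0,0.003,0,0,0,0],[0,0,0.001,0,0,0,0],[0,0,0,0,0,0,0.92],[0,0,0,0,0,0,0.92],[0,0,0,0,0,0,0.92],[0,0,-0.01,0,0,0,0.92],[0,0,-0.02,0,0,0,0.92],[0,0,-0.02,0,0,0,0.92],[0,0,-0.02,0,0,0,0.92],[0,0,-0.015,0,0,0,0.92]]
  ]
}}

```text
t: 19.48
tcp_pos: [537.7, -324.2, 107.6]
ee_rot: [-179.8, -0.0, 36.6]
contact_force: [-0.1, -0.0, 0.0]
opening: 0.916
```

```bash
python3 look.py l2 1;python3 plan.py 460.8 68.1 100 3.6 35
```

```text
blk [419.7 354.3] ang -22.3 size 100.3 62.6 [-0.4 -8.1]
blk [437.3 200.8] ang -62.8 size 93.5 67.2 [-0.9 -4.4]
blk [460.8  68.1] ang -86.4 size 91.9 65.4 [-1.4 -1.3]
t 19.53 tcp [ 539. -325.  111.] rpy [ 1.799e+02 -1.000e-01  3.660e+01] open 0.919 F [ 1.  -0.7  3.7] j [-31.  20.  -2.  69.   0.  22.] d [-78.2 393.1 -11. ] n 12
1 x [0.0143, -0.0302, 0.0009, 0.0, -0.0, 5.5]
1 x [0.0113, -0.0314, 0.0009, 0.0, -0.0, 5.5]
1 x [0.0083, -0.0324, 0.0009, 0.0, -0.0, 5.5]
1 x [0.0051, -0.033, 0.0009, 0.0, -0.0, 5.5]
1 x [0.0019, -0.0333, 0.0009, 0.0, -0.0, 5.5]
1 x [-0.0013, -0.0334, 0.0009, 0.0, -0.0, 5.5]
6 x [-0.0044, -0.0331, 0.0009, 0.0, -0.0, 0.0]
```

View pics/l2.png

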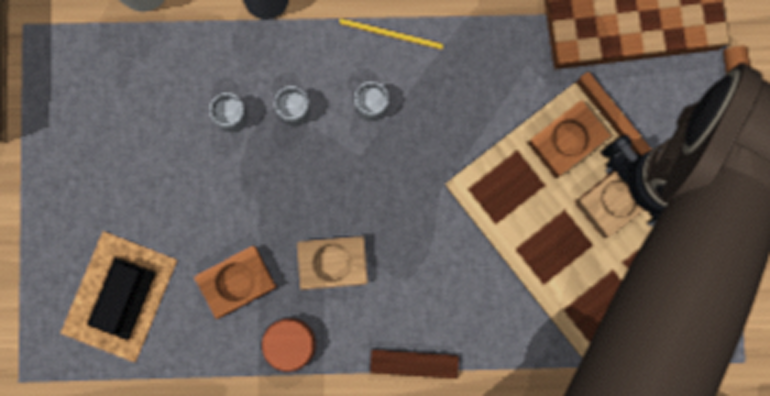

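{"api": "carry_out", "payload": {
  "rows": [
    [[0.014,-0.03,0,0,0,5.5,0.92],[0.011,-0.031,0.001,0,0,5.5,0.92],[0.008,-0.032,0.001,0,0,5.5,0.92],[0.005,-0.033,0.001,0,0,5.5,0.92],[0.002,-0.033,0.001,0,0,5.5,0.92],[-0.001,-0.033,0.001,0,0,5.5,0.92],[-0.004,-0.033,0.001,0,0,0,0.92],[-0.004,-0.033,0.001,0,0,0,0.92],[-0.004,-0.033,0.001,0,0,0,0.92],[-0.004,-0.03,0.001,0,0,0,0.92]]
  ]
}}

```text
t: 20.37
tcp_pos: [484.3, 3.4, 109.1]
ee_rot: [179.6, -1.2, 1.2]
contact_force: [0.4, 0.6, -0.3]
opening: 0.92
```

```bash
python3 plan.py 460.8 68.1 60 3.6 20
```

```text
t 20.37 tcp [484.3   3.4 109.1] rpy [179.6  -1.2   1.2] open 0.920 F [ 0.4  0.6 -0.3] j [  1.   4. -22.  63.  -0.  89.] d [-23.5  64.7 -49.1] n 5
1 x [-0.0046, -0.0131, 0.0096, 0.5, -1.2, -2.4]
4 x [-0.0039, -0.0132, 0.0098, 0.0, -0.0, -0.0]
```

{"api": "carry_out", "payload": {
  "rows": [
    [[-0.004,-0.013,0.01,0.4,-1.2,-2.4,0.92],[-0.004,-0.013,0.01,0,0,0,0.92],[-0.004,-0.01,0.01,0,0,0,0.92],[-0.003,-0.005,0.01,0,0,0,0.92],[0,0,0.005,0,0,0,0.92],[0,0,0,0,0,0,0.92],[0,0,0,0,0,0,0.92]]
  ]
}}

```text
t: 20.95
tcp_pos: [466.2, 50.7, 64.8]
ee_rot: [180.0, -0.3, 4.2]
contact_force: [0.1, -0.0, 0.3]
opening: 0.919
```

```bash
python3 plan.py 460.8 68.1 8 3.6 20
```

```text
t 20.95 tcp [466.2  50.7  64.8] rpy [180.   -0.3   4.2] open 0.919 F [ 0.1 -0.   0.3] j [  6.   4. -27.  59.  -0.  92.] d [ -5.4  17.4 -56.8] n 3
1 x [-0.0015, -0.0059, 0.0189, 0.0, -0.3, 0.6]
2 x [-0.0014, -0.0059, 0.0189, 0.0, -0.0, 0.0]
```

{"api": "carry_out", "payload": {
  "rows": [
    [[-0.002,-0.007,0.005,0,0,0.6,0.92],[-0.002,-0.007,0.005,0,0,0,0.92],[-0.001,-0.003,0.003,0,0,0,0.92],[0,0,0,0,0,0,0.92],[0,0,0,0,0,0,0.92]]
  ]
}}

```text
t: 21.37
tcp_pos: [461.8, 65.3, 52.3]
ee_rot: [179.9, -0.4, 3.3]
contact_force: [0.6, -0.3, 0.4]
opening: 0.918
```

```bash
python3 plan.py 460.8 68.1 8 3.6 9
```

```text
t 21.37 tcp [461.8  65.3  52.3] rpy [179.9  -0.4   3.3] open 0.918 F [ 0.6 -0.3  0.4] j [  8.   4. -28.  57.  -0.  95.] d [ -1.    2.8 -44.3] n 5
1 x [-0.0002, -0.0006, 0.0088, 0.1, -0.4, -0.3]
4 x [-0.0002, -0.0006, 0.0089, 0.0, -0.0, -0.0]
```

{"api": "carry_out", "payload": {
  "rows": [
    [[-0.001,-0.002,0.009,0,-0.4,0,0.92],[0,0,0.009,0,0,0,0.92],[0,0,0.009,0,0,0,0.92],[0,0,0.009,0,0,0,0.92],[0,0,0.007,0,0,0,0.92],[0,0,0,0,0,0,0.92]]
  ]
}}

```text
t: 21.87
tcp_pos: [461.3, 66.6, 4.9]
ee_rot: [179.9, -0.0, 3.3]
contact_force: [0.6, 0.2, -0.3]
opening: 0.92
```

{"api": "carry_out", "payload": {
  "rows": [
    [[0,0,0,0,0,0,0],[0,0,0,0,0,0,0],[0,0,0,0,0,0,0],[0,0,0,0,0,0,0],[0,0,0,0,0,0,0]]
  ]
}}

```text
t: 22.28
tcp_pos: [460.9, 66.5, 4.5]
ee_rot: [179.9, 0.0, 3.3]
contact_force: [0.5, -0.1, -3.1]
opening: 0.739
```

```bash
python3 plan.py k k 100 k 25
```

```text
t 22.28 tcp [460.9  66.5   4.5] rpy [179.9   0.    3.3] open 0.739 F [ 0.5 -0.1 -3.1] j [  8.   7. -32.  51.  -0.  95.] d [ 0.   0.  95.5] n 4
1 x [-0.0, 0.0, -0.0239, 0.1, 0.0, 0.0]
3 x [0.0, 0.0, -0.0239, 0.0, 0.0, 0.0]
```

{"api": "carry_out", "payload": {
  "rows": [
    [[0,0,-0.02,0,0,0,0],[0,0,-0.023,0,0,0,0],[0,0,-0.023,0,0,0,0],[0,0,-0.023,0,0,0,0]]
  ]
}}

```text
t: 22.62
tcp_pos: [456.2, 65.9, 91.0]
ee_rot: [179.8, 0.7, 3.3]
contact_force: [0.1, 0.6, -1.6]
opening: 0.733
```

```bash
python3 plan.py 454 -387 100 36.7 35
```

```text
t 22.62 tcp [456.2  65.9  91. ] rpy [179.8   0.7   3.3] open 0.733 F [ 0.1  0.6 -1.6] j [  8.   3. -24.  63.  -0.  95.] d [  -2.2 -452.9    9. ] n 13
1 x [-0.0022, 0.0348, -0.0006, -0.0, 0.1, -5.6]
1 x [-0.0055, 0.0344, -0.0006, -0.0, 0.1, -5.6]
1 x [-0.0088, 0.0337, -0.0006, -0.0, 0.1, -5.6]
1 x [-0.0121, 0.0327, -0.0006, -0.0, 0.1, -5.6]
1 x [-0.0152, 0.0314, -0.0006, -0.0, 0.1, -5.6]
1 x [-0.0182, 0.0297, -0.0007, -0.0, 0.1, -5.6]
7 x [-0.021, 0.0278, -0.0007, -0.0, 0.0, -0.0]
```

{"api": "carry_out", "payload": {
  "rows": [
    [[-0.002,0.035,-0.003,0,0,-5.6,0],[-0.006,0.034,-0.002,0,0,-5.6,0],[-0.009,0.034,-0.001,0,0,-5.6,0],[-0.012,0.033,-0.001,0,0,-5.6,0],[-0.015,0.031,-0.001,0,0,-5.6,0],[-0.018,0.03,-0.001,0,0,-5.6,0],[-0.021,0.028,0,0,0,0,0],[-0.021,0.028,0,0,0,0,0],[-0.021,0.028,0,0,0,0,0],[-0.021,0.028,0,0,0,0,0]]
  ]
}}

```text
t: 23.45
tcp_pos: [467.4, -291.3, 109.8]
ee_rot: [179.8, -0.1, 39.4]
contact_force: [0.8, -0.3, -1.2]
opening: 0.741
```

```bash
python3 plan.py 454 -387 100 36.7 35
```

```text
t 23.45 tcp [ 467.4 -291.3  109.8] rpy [ 1.798e+02 -1.000e-01  3.940e+01] open 0.741 F [ 0.8 -0.3 -1.2] j [-32.  11. -13.  66.   0.  19.] d [-13.4 -95.7  -9.8] n 3
1 x [-0.0237, 0.0218, 0.0033, 0.2, -0.1, 2.7]
2 x [-0.0226, 0.0229, 0.0033, 0.0, -0.0, 0.0]
```

{"api": "carry_out", "payload": {
  "rows": [
    [[-0.022,0.02,0.006,0,0,2.7,0],[-0.02,0.02,0.008,0,0,0,0],[-0.012,0.012,0.01,0,0,0,0],[-0.005,0.005,0.01,0,0,0,0],[0,0,0.006,0,0,0,0],[0,0,0,0,0,0,0],[0,0,0,0,0,0,0]]
  ]
}}

```text
t: 24.03
tcp_pos: [454.0, -383.1, 67.0]
ee_rot: [179.7, -0.1, 36.1]
contact_force: [-0.3, -0.2, -1.6]
opening: 0.736
```

```bash
python3 plan.py 454.5 -388 55 36.7 35
```

```text
t 24.03 tcp [ 454.  -383.1   67. ] rpy [ 1.797e+02 -1.000e-01  3.610e+01] open 0.736 F [-0.3 -0.2 -1.6] j [-40.  17. -11.  62.   0.  14.] d [  0.5  -4.9 -12. ] n 1
1 x [-0.0025, 0.0042, 0.0121, 0.3, -0.1, -0.6]
```

{"api": "carry_out", "payload": {
  "rows": [
    [[-0.003,0.004,0.008,0,0,-0.6,0],[0,0,0.008,0,0,0,0],[0,0,0.008,0,0,0,0],[0,0,0.007,0,0,0,0],[0,0,0,0,0,0,0],[0,0,0,0,0,0,0]]
  ]
}}

```text
t: 24.53
tcp_pos: [455.9, -384.0, 34.2]
ee_rot: [179.7, -0.1, 37.2]
contact_force: [0.2, 0.5, -2.0]
opening: 0.736
```

```bash
python3 plan.py 454.5 -388 17 36.7 35
```

```text
t 24.53 tcp [ 455.9 -384.    34.2] rpy [ 1.797e+02 -1.000e-01  3.720e+01] open 0.736 F [ 0.2  0.5 -2. ] j [-40.  18. -13.  58.   0.  13.] d [ -1.4  -4.  -17.2] n 1
1 x [-0.0035, 0.0022, 0.0172, 0.3, -0.1, 0.5]
```

{"api": "carry_out", "payload": {
  "rows": [
    [[-0.004,0.003,0.006,0.2,0,0.4,0],[0,0,0.006,0,0,0,0],[0,0,0.004,0,0,0,0],[0,0,0.001,0,0,0,0],[0,0,0,0,0,0,0]]
  ]
}}

```text
t: 24.95
tcp_pos: [455.0, -389.5, 16.3]
ee_rot: [179.9, -0.2, 36.7]
contact_force: [-0.1, 2.9, 5.9]
opening: 0.737
```

```bash
python3 plan.py 454.5 -388 17 36.7 35
```

```text
t 24.95 tcp [ 455.  -389.5   16.3] rpy [179.9  -0.2  36.7] open 0.737 F [-0.1  2.9  5.9] j [-41.  20. -14.  56.   0.  13.] d [-0.5  1.5  0.7] n 1
1 x [0.0005, -0.0015, -0.0007, 0.1, -0.2, 0.0]
```

{"api": "carry_out", "payload": {
  "rows": [
    [[0,0,0,0,0,0,0.92],[0,0,0,0,0,0,0.92],[0,0,0,0,0,0,0.92],[0,0,-0.01,0,0,0,0.92],[0,0,-0.02,0,0,0,0.92],[0,0,-0.02,0,0,0,0.92],[0,0,-0.02,0,0,0,0.92],[0,0,-0.02,0,0,0,0.92]]
  ]
}}

```text
t: 25.62
tcp_pos: [452.8, -388.2, 108.6]
ee_rot: [-179.8, -0.1, 36.7]
contact_force: [-0.2, -0.6, 0.4]
opening: 0.92
```

```bash
python3 look.py l3; python3 plan.py 437.3 200.8 110 27.2 35
```

```text
blk [419.8 354.4] ang -22.0 size 100.4 62.6 [-0.4 -8.1]
blk [437.4 200.8] ang -62.8 size 93.5 67.0 [-0.9 -4.4]
t 25.67 tcp [ 454.4 -389.6  113.5] rpy [179.8  -0.2  36.7] open 0.922 F [ 0.5 -0.5  2.5] j [-41.  16.  -6.  68.   0.  13.] d [-17.1 590.4  -3.5] n 17
1 x [0.02, -0.0284, 0.0002, 0.1, -0.1, 4.8]
1 x [0.0175, -0.03, 0.0002, 0.1, -0.1, 4.8]
15 x [0.015, -0.0313, 0.0002, 0.0, -0.0, 0.0]
```

{"api": "carry_out", "payload": {
  "rows": [
    [[0.02,-0.028,0,0,0,4.8,0.92],[0.018,-0.03,0,0,0,4.8,0.92],[0.015,-0.032,0,0,0,0,0.92],[0.015,-0.032,0,0,0,0,0.92],[0.015,-0.032,0,0,0,0,0.92],[0.015,-0.032,0,0,0,0,0.92],[0.015,-0.032,0,0,0,0,0.92],[0.015,-0.032,0,0,0,0,0.92],[0.015,-0.032,0,0,0,0,0.92],[0.015,-0.032,0,0,0,0,0.92]]
  ]
}}

```text
t: 26.5
tcp_pos: [450.5, -33.1, 123.5]
ee_rot: [178.7, -1.0, 25.9]
contact_force: [1.7, 0.7, 0.3]
opening: 0.923
```

```bash
python3 look.py l4 1; python3 plan.py 437.3 200.8 90 27.2 35
```

```text
blk [419.8 354.5] ang -22.0 size 100.4 62.9 [-0.4 -8.1]
blk [437.3 200.8] ang -62.8 size 93.5 67.2 [-0.9 -4.4]
t 26.55 tcp [450.3 -27.8 123.6] rpy [178.9  -1.1  26.2] open 0.922 F [-1.4  4.7 -0.2] j [ -3.  -1. -24.  65.  -0.  61.] d [-13.  228.6 -33.6] n 7
1 x [0.0127, -0.0302, 0.0045, 1.1, -1.1, -1.0]
6 x [0.0133, -0.0299, 0.0048, 0.0, -0.0, -0.0]
```

View pics/l4.png

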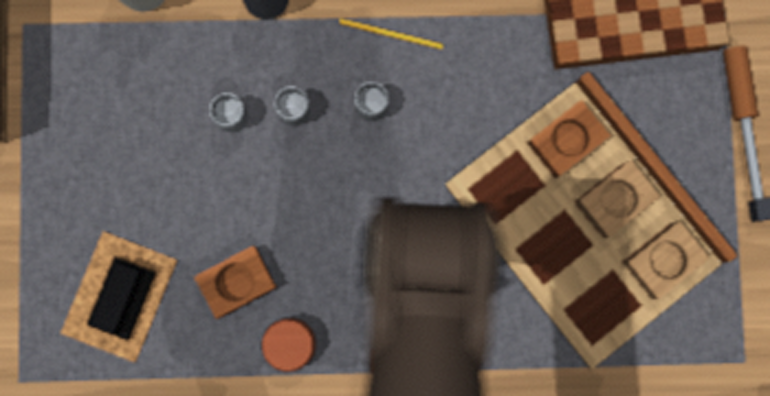

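{"api": "carry_out", "payload": {
  "rows": [
    [[0.013,-0.03,0.004,1.0,-1.0,-1.0,0.92],[0.013,-0.03,0.004,0,0,0,0.92],[0.013,-0.03,0.004,0,0,0,0.92],[0.013,-0.03,0.004,0,0,0,0.92],[0.013,-0.03,0.005,0,0,0,0.92],[0.01,-0.02,0.008,0,0,0,0.92],[0.005,-0.01,0.008,0,0,0,0.92],[0,0,0.008,0,0,0,0.92],[0,0,0,0,0,0,0.92],[0,0,0,0,0,0,0.92]]
  ]
}}

```text
t: 27.38
tcp_pos: [441.7, 182.3, 86.0]
ee_rot: [179.7, -0.9, 27.6]
contact_force: [-0.3, 0.6, 0.1]
opening: 0.921
```

```bash
python3 plan.py 437.3 200.8 50 27.2 35
```

```text
t 27.38 tcp [441.7 182.3  86. ] rpy [179.7  -0.9  27.6] open 0.921 F [-0.3  0.6  0.1] j [ 23.   4. -25.  61.  -0.  85.] d [ -4.4  18.5 -36. ] n 2
1 x [0.002, -0.0093, 0.018, 0.3, -0.9, 0.4]
1 x [0.0023, -0.0092, 0.018, 0.0, -0.0, 0.0]
```

{"api": "carry_out", "payload": {
  "rows": [
    [[0.002,-0.009,0.01,0.3,-0.9,0.4,0.92],[0.002,-0.009,0.01,0,0,0,0.92],[0,0,0.01,0,0,0,0.92],[0,0,0.005,0,0,0,0.92],[0,0,0,0,0,0,0.92],[0,0,0,0,0,0,0.92]]
  ]
}}

```text
t: 27.88
tcp_pos: [437.5, 198.7, 48.2]
ee_rot: [180.0, 0.1, 26.9]
contact_force: [-1.0, -1.0, 0.1]
opening: 0.916
```

```bash
python3 plan.py 437.3 200.8 8 27.2 10
```

```text
t 27.88 tcp [437.5 198.7  48.2] rpy [1.80e+02 1.00e-01 2.69e+01] open 0.916 F [-1.  -1.   0.1] j [ 24.   6. -27.  57.  -0.  88.] d [ -0.2   2.1 -40.2] n 5
1 x [0.0002, -0.0004, 0.008, 0.0, 0.1, -0.3]
4 x [0.0002, -0.0004, 0.008, 0.0, 0.0, -0.0]
```

{"api": "carry_out", "payload": {
  "rows": [
    [[0,-0.001,0.008,0,0,0,0.92],[0,0,0.009,0,0,0,0.92],[0,0,0.009,0,0,0,0.92],[0,0,0.009,0,0,0,0.92],[0,0,0.005,0,0,0,0.92],[0,0,0,0,0,0,0.92]]
  ]
}}

```text
t: 28.38
tcp_pos: [437.1, 198.9, 4.1]
ee_rot: [180.0, 0.0, 26.8]
contact_force: [0.4, -0.2, 0.4]
opening: 0.917
```

{"api": "carry_out", "payload": {
  "rows": [
    [[0,0,0,0,0,0,0],[0,0,0,0,0,0,0],[0,0,0,0,0,0,0],[0,0,0,0,0,0,0],[0,0,0,0,0,0,0]]
  ]
}}

```text
t: 28.8
tcp_pos: [437.2, 199.0, 4.3]
ee_rot: [180.0, 0.0, 26.8]
contact_force: [-1.2, 0.2, -2.1]
opening: 0.739
```

```bash
python3 plan.py k k 100 k 25
```

```text
t 28.80 tcp [437.2 199.    4.3] rpy [180.    0.   26.8] open 0.739 F [-1.2  0.2 -2.1] j [ 24.   9. -30.  51.  -0.  88.] d [ 0.   0.  95.7] n 4
4 x [-0.0, 0.0, -0.0239, 0.0, 0.0, 0.0]
```

{"api": "carry_out", "payload": {
  "rows": [
    [[0,0,-0.02,0,0,0,0],[0,0,-0.024,0,0,0,0],[0,0,-0.024,0,0,0,0],[0,0,-0.024,0,0,0,0]]
  ]
}}

```text
t: 29.13
tcp_pos: [432.7, 197.0, 93.5]
ee_rot: [-180.0, 0.8, 26.8]
contact_force: [0.0, -0.0, -2.4]
opening: 0.742
```

```bash
python3 plan.py 560.5 -175.5 100 36.7 35
```

```text
t 29.13 tcp [432.7 197.   93.5] rpy [-180.     0.8   26.8] open 0.742 F [ 0.  -0.  -2.4] j [ 24.   5. -23.  63.  -0.  88.] d [ 127.8 -372.5    6.5] n 12
1 x [-0.0045, 0.0325, -0.0005, -0.0, 0.4, -4.9]
1 x [-0.0073, 0.032, -0.0005, -0.0, 0.4, -4.9]
10 x [-0.01, 0.0313, -0.0005, -0.0, 0.0, -0.0]
```

{"api": "carry_out", "payload": {
  "rows": [
    [[-0.004,0.033,-0.003,0,0,-4.9,0],[-0.007,0.032,-0.002,0,0,-4.9,0],[-0.01,0.032,-0.001,0,0,0,0],[-0.01,0.032,-0.001,0,0,0,0],[-0.01,0.032,0,0,0,0,0],[-0.01,0.032,0,0,0,0,0],[-0.01,0.032,0,0,0,0,0],[-0.01,0.032,0,0,0,0,0],[-0.01,0.032,0,0,0,0,0],[-0.01,0.025,0,0,0,0,0]]
  ]
}}

```text
t: 29.97
tcp_pos: [550.0, -118.2, 109.7]
ee_rot: [179.9, -0.1, 37.9]
contact_force: [0.6, -0.4, -1.8]
opening: 0.737
```

```bash
python3 plan.py 560.5 -175.5 80 36.7 35
```

```text
t 29.97 tcp [ 550.  -118.2  109.7] rpy [ 1.799e+02 -1.000e-01  3.790e+01] open 0.737 F [ 0.6 -0.4 -1.8] j [-12.  13. -11.  66.   0.  40.] d [ 10.5 -57.3 -29.7] n 2
1 x [-0.0135, 0.0258, 0.0148, 0.1, -0.1, 1.2]
1 x [-0.0129, 0.0261, 0.0148, 0.0, -0.0, 0.0]
```

{"api": "carry_out", "payload": {
  "rows": [
    [[-0.012,0.022,0.01,0,0,1.2,0],[-0.008,0.016,0.01,0,0,0,0],[-0.003,0.006,0.01,0,0,0,0],[0,0,0.006,0,0,0,0],[0,0,0,0,0,0,0],[0,0,0,0,0,0,0]]
  ]
}}

```text
t: 30.47
tcp_pos: [559.4, -174.6, 71.1]
ee_rot: [179.9, -0.1, 36.2]
contact_force: [-0.3, -0.4, -1.1]
opening: 0.737
```

```bash
python3 plan.py 560.5 -175.5 50 36.7 35
```

```text
t 30.47 tcp [ 559.4 -174.6   71.1] rpy [ 1.799e+02 -1.000e-01  3.620e+01] open 0.737 F [-0.3 -0.4 -1.1] j [-17.  16. -11.  62.   0.  36.] d [  1.1  -0.9 -21.1] n 1
1 x [0.0003, 0.0014, 0.0211, 0.1, -0.1, -0.5]
```

{"api": "carry_out", "payload": {
  "rows": [
    [[0,0.001,0.009,0,0,-0.5,0],[0,0,0.009,0,0,0,0],[0,0,0.009,0,0,0,0],[0,0,0.009,0,0,0,0],[0,0,0.002,0,0,0,0],[0,0,0,0,0,0,0]]
  ]
}}

```text
t: 30.97
tcp_pos: [560.1, -170.4, 30.3]
ee_rot: [179.9, -0.2, 37.1]
contact_force: [0.6, 0.7, -1.8]
opening: 0.732
```

```bash
python3 plan.py 560 -176 17 36.7 35
```

```text
t 30.97 tcp [ 560.1 -170.4   30.3] rpy [179.9  -0.2  37.1] open 0.732 F [ 0.6  0.7 -1.8] j [-17.  18. -15.  57.   0.  36.] d [ -0.1  -5.6 -13.3] n 1
1 x [-0.0034, 0.0044, 0.0133, 0.1, -0.2, 0.4]
```

{"api": "carry_out", "payload": {
  "rows": [
    [[-0.003,0.004,0.004,0,0,0.4,0],[0,0,0.004,0,0,0,0],[0,0,0.004,0,0,0,0],[0,0,0.001,0,0,0,0],[0,0,0,0,0,0,0]]
  ]
}}

```text
t: 31.38
tcp_pos: [560.4, -176.1, 16.2]
ee_rot: [179.9, -0.2, 36.7]
contact_force: [0.3, 0.4, -1.2]
opening: 0.736
```

```bash
python3 plan.py 560 -176 17 36.7 35
```

```text
t 31.38 tcp [ 560.4 -176.1   16.2] rpy [179.9  -0.2  36.7] open 0.736 F [ 0.3  0.4 -1.2] j [-17.  18. -16.  56.   0.  36.] d [-0.4  0.1  0.8] n 1
1 x [-0.0003, -0.0003, -0.0008, 0.1, -0.2, -0.0]
```

{"api": "carry_out", "payload": {
  "rows": [
    [[0,0,0.001,0,0,0,0],[0,0,0,0,0,0,0.92],[0,0,0,0,0,0,0.92],[0,0,0,0,0,0,0.92],[0,0,-0.01,0,0,0,0.92],[0,0,-0.02,0,0,0,0.92],[0,0,-0.025,0,0,0,0.92],[0,0,-0.025,0,0,0,0.92],[0,0,-0.025,0,0,0,0.92]]
  ]
}}

```text
t: 32.13
tcp_pos: [557.4, -175.4, 122.8]
ee_rot: [-179.8, 0.1, 36.7]
contact_force: [0.9, 0.0, -1.0]
opening: 0.918
```

```bash
python3 plan.py 672 40 150 -30 35
```

```text
t 32.13 tcp [ 557.4 -175.4  122.8] rpy [-1.798e+02  1.000e-01  3.670e+01] open 0.918 F [ 0.9  0.  -1. ] j [-18.  15.  -6.  69.   0.  36.] d [114.6 215.4  27.2] n 11
1 x [0.02, -0.0095, -0.0025, -0.0, 0.0, 6.1]
1 x [0.0189, -0.0116, -0.0025, -0.0, 0.0, 6.1]
1 x [0.0176, -0.0135, -0.0025, -0.0, 0.0, 6.1]
1 x [0.0161, -0.0153, -0.0025, -0.0, 0.0, 6.1]
1 x [0.0144, -0.0169, -0.0025, -0.0, 0.0, 6.1]
1 x [0.0125, -0.0183, -0.0025, -0.0, 0.0, 6.1]
1 x [0.0105, -0.0195, -0.0025, -0.0, 0.0, 6.1]
1 x [0.0084, -0.0205, -0.0025, -0.0, 0.0, 6.1]
1 x [0.0062, -0.0213, -0.0025, -0.0, 0.0, 6.1]
1 x [0.0039, -0.0218, -0.0025, -0.0, 0.0, 6.1]
1 x [0.0016, -0.0221, -0.0025, -0.0, 0.0, 6.1]
```

```bash
python3 plan.py 669 204.5 130 36.7 35
```

```text
t 32.13 tcp [ 557.4 -175.4  122.8] rpy [-1.798e+02  1.000e-01  3.670e+01] open 0.918 F [ 0.9  0.  -1. ] j [-18.  15.  -6.  69.   0.  36.] d [111.6 379.9   7.2] n 12
1 x [0.0264, -0.0198, -0.0006, -0.2, 0.1, -0.0]
11 x [0.0264, -0.0198, -0.0006, -0.0, 0.0, -0.0]
```

{"api": "carry_out", "payload": {
  "rows": [
    [[0.026,-0.02,-0.003,0,0,0,1],[0.026,-0.02,-0.002,0,0,0,1],[0.026,-0.02,-0.001,0,0,0,1],[0.026,-0.02,0,0,0,0,1],[0.026,-0.02,0,0,0,0,1],[0.026,-0.02,0,0,0,0,1],[0.026,-0.02,0,0,0,0,1],[0.026,-0.02,0,0,0,0,1],[0.026,-0.02,0,0,0,0,1],[0.022,-0.018,0,0,0,0,1]]
  ]
}}

```text
t: 32.97
tcp_pos: [654.4, 142.1, 150.7]
ee_rot: [179.1, -1.0, 36.0]
contact_force: [1.3, -0.3, -0.7]
opening: 0.997
```

```bash
python3 plan.py 669 204.5 110 36.7 35; cat > look2.py <<'E'
from h import *
import sys
np.set_printoptions(precision=1,suppress=True)
n=sys.argv[1]; t=snapshot("top"); s=snapshot("side")
cv2.imwrite(f"pics/{n}t.png",cv2.resize(t["image"][120:280,270:430,::-1],None,fx=3.7,fy=3.7,interpolation=cv2.INTER_CUBIC))
cv2.imwrite(f"pics/{n}s.png",cv2.resize(s["image"][190:350,230:400,::-1],None,fx=3.7,fy=3.7,interpolation=cv2.INTER_CUBIC))
import pickle; pickle.dump((t,s),open(n+".pkl","wb"))
for k,c in dict(a0=(623.7,-260.3),a1=(538.8,-323.7),a2=(453.9,-387),b0=(560.6,-175.7)).items(): print(k,proj(t,[*c,46]),proj(s,[*c,46]))
E
python3 look2.py p1
```

```text
t 32.97 tcp [654.4 142.1 150.7] rpy [179.1  -1.   36. ] open 0.997 F [ 1.3 -0.3 -0.7] j [12. 23.  8. 74. -0. 66.] d [ 14.6  62.4 -40.7] n 3
1 x [0.0159, -0.0142, 0.0136, 0.9, -1.0, -0.7]
2 x [0.0163, -0.0138, 0.0136, 0.0, -0.0, -0.0]
a0 [338.6 161.8] [339.4 232.8]
a1 [360.9 189.4] [335.4 266.6]
a2 [383.3 217.3] [330.6 306.1]
b0 [311.3 183.2] [300.5 224.7]
```

View pics/p1t.png

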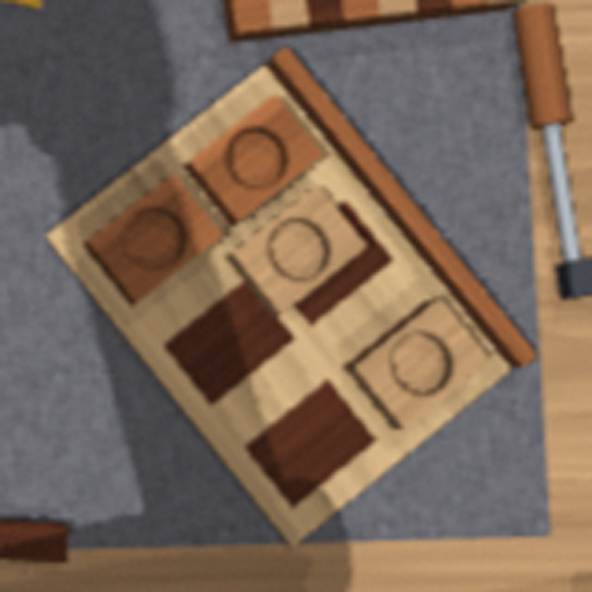

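View pics/p1s.png

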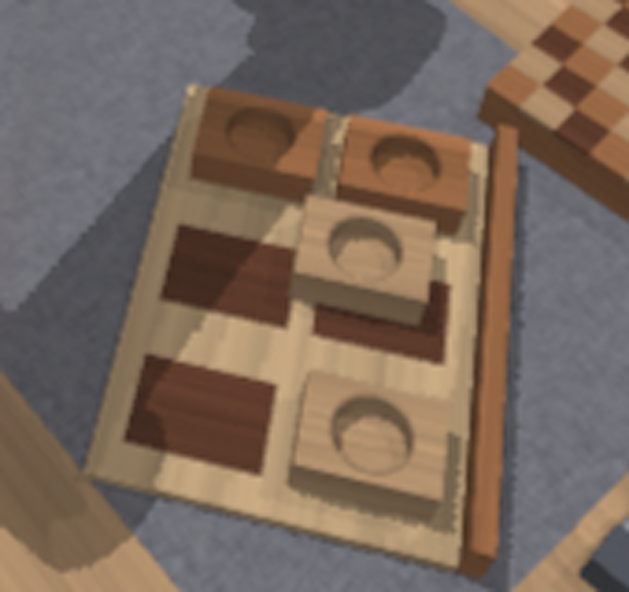

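```bash
cat > corn.py <<'E'
from h import *
import pickle
np.set_printoptions(precision=1,suppress=True)
t,s=pickle.load(open("p1.pkl","rb"))
A=lambda x,y:(270+x/3.7-.37,120+y/3.7-.37); B=lambda x,y:(230+x/3.7-.37,190+y/3.7-.37)
print("bore a1",tri(t,A(299,249),s,B(366,247)),plane(t,*A(299,249),46),plane(s,*B(366,247),46))
print("bore a2",tri(t,A(421,362),s,B(373,435)),plane(t,*A(421,362),46))
print("bore b0",tri(t,A(152,236),s,B(260,135)),plane(t,*A(152,236),46))
print("bore a0",tri(t,A(256,156),s,B(405,162)),plane(t,*A(256,156),46))
for n,c in(("side a1",[(308,197),(437,217),(428,308),(292,276)]),("side a2",[(308,373),(447,398),(445,498),(292,459)])):
    P=[plane(s,*B(*q),46)[:2] for q in c]; print(n)
    for i in range(4):
        d=P[(i+1)%4]-P[i]; print(P[i],np.hypot(*d),np.degrees(np.arctan2(d[1],d[0])))
E
python3 corn.py
python3 - <<'E'
import pickle,cv2,numpy as np
t,s=pickle.load(open("p1.pkl","rb"))
cv2.imwrite("pics/z.png",np.hstack([cv2.resize(t["image"][160:215,325:380,::-1],(400,400),interpolation=cv2.INTER_CUBIC),cv2.resize(s["image"][230:285,300:355,::-1],(400,400),interpolation=cv2.INTER_CUBIC)]))
E
```

```text
bore a1 (array([ 546.9, -292.8,   46.1]), np.float64(0.19889947903928543)) [ 546.9 -292.8   46. ] [ 547.1 -292.8   46. ]
bore a2 (array([ 453.3, -388. ,   42.8]), np.float64(0.38058482533143667)) [ 453.3 -387.2   46. ]
bore b0 (array([ 560.7, -174.8,   38.5]), np.float64(0.6657634202444441)) [ 560.1 -174.    46. ]
bore a0 (array([ 623.4, -260.9,   44.4]), np.float64(1.3252171325363902)) [ 623.6 -261.    46. ]
side a1
[ 545.  -238.8] 90.22701899569417 -49.10173173889818
[ 604. -307.] 73.59983791593909 -143.38604622903577
[ 545.  -350.9] 91.14869772739773 126.12606568503588
[ 491.2 -277.3] 66.0935831160087 35.599205331468355
side a2
[ 449.5 -334.1] 87.65727320142668 -49.76508200603614
[ 506.1 -401.1] 64.78079329929986 -140.11904523002815
[ 456.4 -442.6] 92.38569341442428 126.29906973898274
[ 401.7 -368.1] 58.6442179241841 35.431475372810695
```

View pics/z.png

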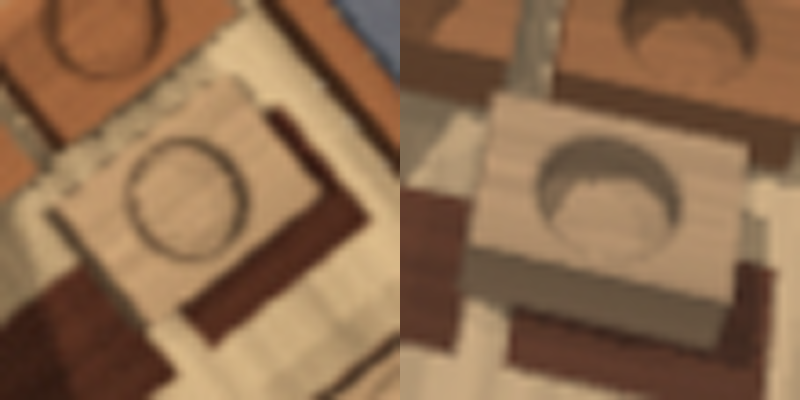

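```bash
python3 plan.py 547 -293 110 36.7 35
```

```text
t 33.07 tcp [654.7 144.2 150.2] rpy [179.2  -1.   36.2] open 1.002 F [ 0.9 -0.2 -0.6] j [13. 23.  8. 74. -0. 66.] d [-107.7 -437.2  -40.2] n 13
1 x [-0.0266, 0.0222, 0.0029, 0.8, -1.0, -0.5]
12 x [-0.0267, 0.022, 0.0031, 0.0, -0.0, -0.0]
```

{"api": "carry_out", "payload": {
  "rows": [
    [[-0.027,0.022,0.003,0.8,-1.0,-0.5,0.1],[-0.027,0.022,0.003,0,0,0,0.1],[-0.027,0.022,0.003,0,0,0,0.1],[-0.027,0.022,0.003,0,0,0,0.1],[-0.027,0.022,0.003,0,0,0,0.1],[-0.027,0.022,0.003,0,0,0,0.1],[-0.027,0.022,0.003,0,0,0,0.1],[-0.027,0.022,0.003,0,0,0,0.1],[-0.027,0.022,0.003,0,0,0,0.1],[-0.027,0.022,0.003,0,0,0,0.1]]
  ]
}}

```text
t: 33.9
tcp_pos: [568.0, -203.4, 125.9]
ee_rot: [179.7, -0.2, 37.5]
contact_force: [0.6, 0.2, -0.1]
opening: 0.099
```

```bash
python3 plan.py 547 -293 90 36.7 35
```

```text
t 33.90 tcp [ 568.  -203.4  125.9] rpy [179.7  -0.2  37.5] open 0.099 F [ 0.6  0.2 -0.1] j [-20.  16.  -4.  69.   0.  33.] d [-21.  -89.6 -35.9] n 3
1 x [-0.0238, 0.0194, 0.012, 0.3, -0.2, 0.8]
2 x [-0.0235, 0.0198, 0.012, 0.0, -0.0, 0.0]
```

{"api": "carry_out", "payload": {
  "rows": [
    [[-0.023,0.019,0.008,0.3,0,0.8,0.1],[-0.018,0.015,0.008,0,0,0,0.1],[-0.012,0.01,0.008,0,0,0,0.1],[-0.005,0.004,0.008,0,0,0,0.1],[0,0,0.004,0,0,0,0.1],[0,0,0,0,0,0,0.1],[0,0,0,0,0,0,0.1]]
  ]
}}

```text
t: 34.48
tcp_pos: [543.6, -290.4, 92.6]
ee_rot: [179.7, -0.2, 35.9]
contact_force: [0.6, 0.9, -0.1]
opening: 0.101
```

```bash
python3 plan.py 547 -293 60 36.7 35
```

```text
t 34.48 tcp [ 543.6 -290.4   92.6] rpy [179.7  -0.2  35.9] open 0.101 F [ 0.6  0.9 -0.1] j [-28.  19.  -5.  66.   0.  26.] d [  3.4  -2.6 -32.6] n 1
1 x [0.0011, 0.0039, 0.0327, 0.3, -0.2, -0.8]
```

{"api": "carry_out", "payload": {
  "rows": [
    [[0.001,0.004,0.01,0.2,0,-0.8,0.1],[0,0,0.01,0,0,0,0.1],[0,0,0.008,0,0,0,0.1],[0,0,0,0,0,0,0.1],[0,0,0,0,0,0,0.1]]
  ]
}}

```text
t: 34.9
tcp_pos: [549.3, -289.2, 62.7]
ee_rot: [179.9, -0.3, 37.1]
contact_force: [0.1, -0.0, 0.0]
opening: 0.1
```

```bash
python3 plan.py 547 -293 31 36.7 35
```

```text
t 34.90 tcp [ 549.3 -289.2   62.7] rpy [179.9  -0.3  37.1] open 0.100 F [ 0.1 -0.   0. ] j [-28.  20.  -7.  62.   0.  25.] d [ -2.3  -3.8 -31.7] n 1
1 x [-0.0042, 0.0016, 0.0317, 0.1, -0.3, 0.4]
```

{"api": "carry_out", "payload": {
  "rows": [
    [[-0.004,0.002,0.003,0,0,0.4,0.1],[0,0,0.002,0,0,0,0.1],[0,0,0,0,0,0,0.1],[0,0,0,0,0,0,0.1]]
  ]
}}

```text
t: 35.23
tcp_pos: [547.3, -292.8, 57.1]
ee_rot: [180.0, -0.3, 36.7]
contact_force: [-0.6, -0.0, -0.0]
opening: 0.098
```

```bash
python3 plan.py 547 -293 31 36.7 35;python3 - <<'E'
from h import *
s=snapshot("side"); crop(s,"pics/a5.png",280,190,380,290,6)
E
```

```text
t 35.23 tcp [ 547.3 -292.8   57.1] rpy [180.   -0.3  36.7] open 0.098 F [-0.6 -0.  -0. ] j [-28.  20.  -8.  62.   0.  25.] d [ -0.3  -0.2 -26.1] n 1
1 x [-0.0006, -0.0, 0.0261, 0.0, -0.3, 0.0]
```

View pics/a5.png

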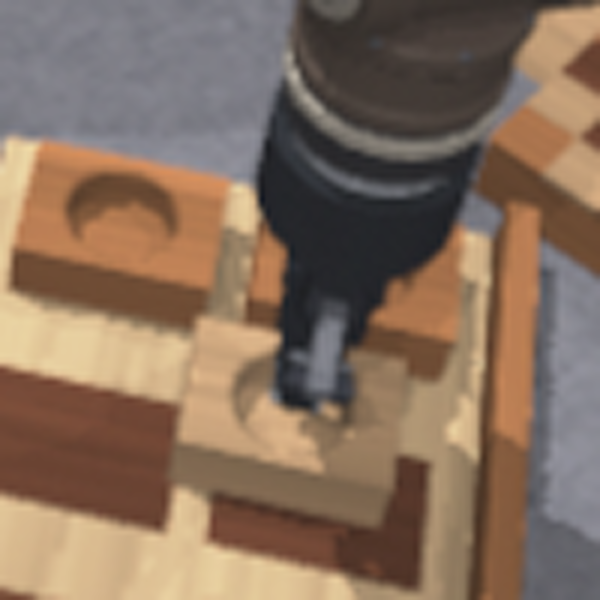

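{"api": "carry_out", "payload": {
  "rows": [
    [[0,0,0.007,0,0,0,0.1],[0,0,0.007,0,0,0,0.1],[0,0,0.006,0,0,0,0.1],[0,0,0.002,0,0,0,0.1],[0,0,0,0,0,0,0.1]]
  ]
}}

```text
t: 35.7
tcp_pos: [547.7, -293.1, 33.3]
ee_rot: [179.9, -0.3, 36.7]
contact_force: [-0.2, 1.1, 0.1]
opening: 0.099
```

```bash
python3 plan.py 538.1 -326.2 31 36.7 5
```

```text
t 35.70 tcp [ 547.7 -293.1   33.3] rpy [179.9  -0.3  36.7] open 0.099 F [-0.2  1.1  0.1] j [-28.  21. -10.  59.   0.  25.] d [ -9.6 -33.1  -2.3] n 7
1 x [-0.0039, 0.003, 0.0003, 0.1, -0.3, 0.0]
6 x [-0.0039, 0.003, 0.0003, 0.0, -0.0, 0.0]
```

{"api": "carry_out", "payload": {
  "rows": [
    [[-0.003,0.002,0,0,0,0,0.1],[-0.003,0.002,0,0,0,0,0.1],[-0.003,0.002,0,0,0,0,0.1],[-0.003,0.002,0,0,0,0,0.1],[-0.003,0.002,0,0,0,0,0.1],[-0.003,0.002,0,0,0,0,0.1],[0,0,0,0,0,0,0.1],[0,0,0,0,0,0,0.1]]
  ]
}}

```text
t: 36.37
tcp_pos: [539.6, -315.6, 33.2]
ee_rot: [179.9, -0.4, 36.7]
contact_force: [0.3, 0.4, -1.0]
opening: 0.103
```

```bash
python3 plan.py 538.1 -326.2 31 36.7 5
```

```text
t 36.37 tcp [ 539.6 -315.6   33.2] rpy [179.9  -0.4  36.7] open 0.103 F [ 0.3  0.4 -1. ] j [-30.  21.  -9.  59.   0.  23.] d [ -1.5 -10.6  -2.2] n 3
1 x [-0.0025, 0.0025, 0.0007, 0.1, -0.4, -0.0]
2 x [-0.0025, 0.0025, 0.0007, 0.0, -0.0, -0.0]
```

{"api": "carry_out", "payload": {
  "rows": [
    [[-0.003,0.003,0,0,0,0,0.1],[-0.002,0.002,0,0,0,0,0.1],[-0.002,0.002,0,0,0,0,0.1],[0,0,0,0,0,0,0.1],[0,0,0,0,0,0,0.1]]
  ]
}}

```text
t: 36.78
tcp_pos: [538.0, -326.5, 33.2]
ee_rot: [179.9, -0.4, 36.7]
contact_force: [0.7, 1.1, 0.2]
opening: 0.101
```

```bash
python3 plan.py 538.1 -326.2 31 36.7 5;python3 - <<'E'
from h import *
s=snapshot("side"); crop(s,"pics/a6.png",280,210,380,310,6)
print(proj(s,[538.8,-323.7,46]))
E
```

```text
t 36.78 tcp [ 538.  -326.5   33.2] rpy [179.9  -0.4  36.7] open 0.101 F [0.7 1.1 0.2] j [-31.  22.  -8.  59.   0.  22.] d [ 0.1  0.3 -2.2] n 1
1 x [0.0003, -0.0002, 0.0022, 0.1, -0.4, -0.0]
[335.35326769 266.57973576]
```

View pics/a6.png

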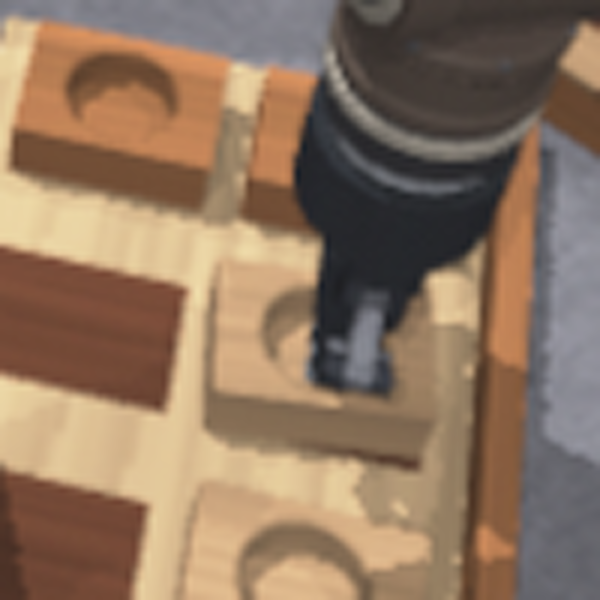

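{"api": "carry_out", "payload": {
  "rows": [
    [[-0.001,0.003,0,0,0,0,0.1],[-0.001,0.002,0,0,0,0,0.1],[0,0,0,0,0,0,0.1],[0,0,0,0,0,0,0.1],[0.002,-0.003,-0.005,0,0,0,0.1],[0,0,-0.015,0,0,0,0.1],[0,0,-0.02,0,0,0,0.1],[0,0,-0.025,0,0,0,0.1],[0,0,-0.025,0,0,0,0.1],[0,0,-0.02,0,0,0,0.1]]
  ]
}}

```text
t: 37.67
tcp_pos: [535.6, -325.9, 142.8]
ee_rot: [-179.5, -0.1, 36.7]
contact_force: [-0.3, 0.3, 0.7]
opening: 0.098
```

```bash
python3 - <<'E'
from h import *
s=snapshot("side"); crop(s,"pics/a7.png",280,210,380,310,6)
print(proj(s,[538.8,-323.7,46]))
E
```

```text
[335.35326769 266.57973576]
```

View pics/a7.png

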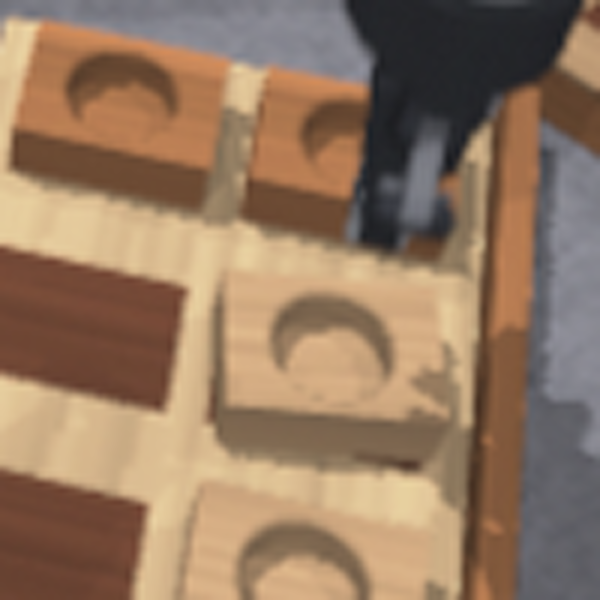

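```bash
python3 plan.py 669 204.5 130 36.7 36
```

```text
t 37.72 tcp [ 537.1 -326.8  147.3] rpy [-179.8   -0.2   36.7] open 0.097 F [ 0.6 -0.1  3.2] j [-31.  19.   2.  73.   0.  22.] d [131.9 531.3 -17.3] n 16
1 x [0.0265, -0.0217, 0.0012, -0.2, -0.2, 0.0]
15 x [0.0265, -0.0217, 0.0011, -0.0, -0.0, 0.0]
```

{"api": "carry_out", "payload": {
  "rows": [
    [[0.026,-0.022,0,0,0,0,0.9],[0.026,-0.022,0,0,0,0,0.9],[0.026,-0.022,0,0,0,0,0.9],[0.026,-0.022,0,0,0,0,0.9],[0.026,-0.022,0,0,0,0,0.9],[0.026,-0.022,0,0,0,0,0.9],[0.026,-0.022,0,0,0,0,0.9],[0.026,-0.022,0,0,0,0,0.9],[0.026,-0.022,0,0,0,0,0.9],[0.026,-0.022,0,0,0,0,0.9]]
  ]
}}

```text
t: 38.55
tcp_pos: [619.3, 11.4, 156.8]
ee_rot: [179.2, -0.6, 36.0]
contact_force: [0.3, -0.4, -0.2]
opening: 0.898
```

```bash
python3 plan.py 669 204.5 130 36.7 36
```

```text
t 38.55 tcp [619.3  11.4 156.8] rpy [179.2  -0.6  36. ] open 0.898 F [ 0.3 -0.4 -0.2] j [ 1. 17.  1. 73. -0. 55.] d [ 49.7 193.1 -26.8] n 6
1 x [0.0256, -0.0212, 0.0044, 0.8, -0.6, -0.7]
5 x [0.0259, -0.0209, 0.0045, 0.0, -0.0, -0.0]
```

{"api": "carry_out", "payload": {
  "rows": [
    [[0.025,-0.021,0.005,0.8,-0.6,-0.7,0.9],[0.025,-0.02,0.007,0,0,0,0.9],[0.025,-0.02,0.009,0,0,0,0.9],[0.025,-0.02,0.01,0,0,0,0.9],[0.018,-0.012,0.01,0,0,0,0.9],[0.008,-0.006,0.008,0,0,0,0.9],[0,0,0,0,0,0,0.9],[0,0,0,0,0,0,0.9]]
  ]
}}

```text
t: 39.22
tcp_pos: [663.1, 182.7, 109.2]
ee_rot: [179.8, -0.3, 37.3]
contact_force: [0.9, -0.5, 0.9]
opening: 0.907
```

```bash
python3 plan.py 669 204.5 90 36.7 36; python3 look2.py p2
```

```text
t 39.22 tcp [663.1 182.7 109.2] rpy [179.8  -0.3  37.3] open 0.907 F [ 0.9 -0.5  0.9] j [15. 26.  7. 71. -0. 68.] d [  5.9  21.8 -19.2] n 1
1 x [0.0178, -0.0138, 0.0193, 0.2, -0.3, 0.6]
a0 [338.6 161.8] [339.4 232.8]
a1 [360.9 189.4] [335.4 266.6]
a2 [383.3 217.3] [330.6 306.1]
b0 [311.3 183.2] [300.5 224.7]
```

View pics/p2t.png

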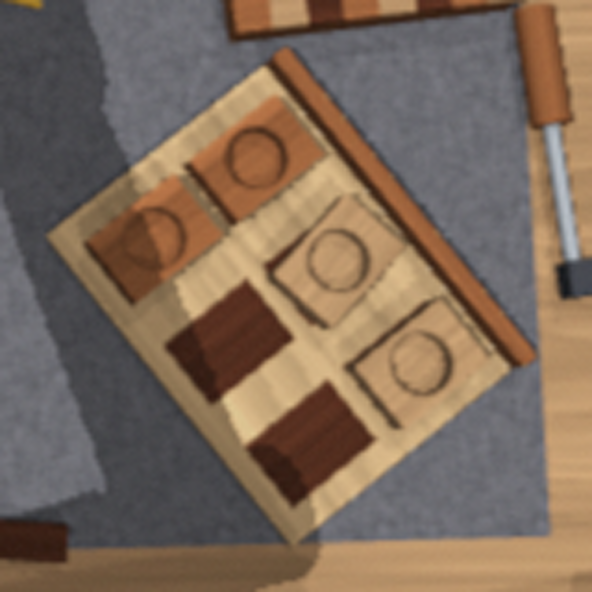

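View pics/p2s.png

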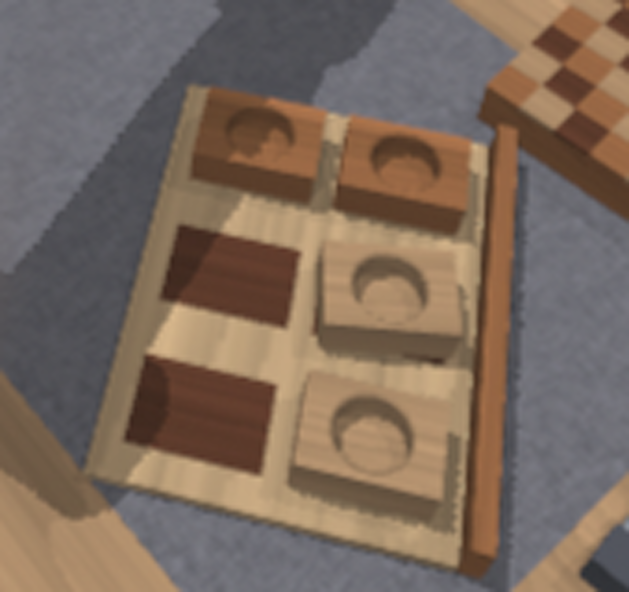

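```bash
python3 - <<'E'
from h import *
import pickle
np.set_printoptions(precision=1,suppress=True)
t,s=pickle.load(open("p2.pkl","rb"))
A=lambda x,y:(270+x/3.7-.37,120+y/3.7-.37); B=lambda x,y:(230+x/3.7-.37,190+y/3.7-.37)
print("bore a1",tri(t,A(338,260),s,B(390,291)),plane(t,*A(338,260),46))
P=[plane(s,*B(*q),46)[:2] for q in[(323,240),(455,255),(465,343),(322,322)]]
for i in range(4):
    d=P[(i+1)%4]-P[i]; print(P[i],np.hypot(*d),np.degrees(np.arctan2(d[1],d[0])))
E
python3 plan.py 539 -323.7 110 36.7 36
```

```text
bore a1 (array([ 537.6, -325.1,   41. ]), np.float64(0.29531958924920454)) [ 537.2 -324.    46. ]
[ 527.9 -270.4] 89.97725374629435 -46.09833587326417
[ 590.3 -335.3] 66.20344321889934 -133.7368340117663
[ 544.5 -383.1] 92.72210247783272 132.0515943150779
[ 482.4 -314.3] 63.15376837920015 43.930108053741264
t 39.32 tcp [663.2 181.7 109.7] rpy [179.8  -0.3  37.2] open 0.902 F [-0.8 -1.2 -0.2] j [15. 26.  7. 71. -0. 68.] d [-1.242e+02 -5.054e+02  3.000e-01] n 15
1 x [-0.027, 0.0218, -0.0001, 0.2, -0.3, 0.5]
14 x [-0.0268, 0.0221, -0.0, 0.0, -0.0, 0.0]
```

{"api": "carry_out", "payload": {
  "rows": [
    [[-0.027,0.022,-0.002,0,0,0,0.95],[-0.027,0.022,-0.001,0,0,0,0.95],[-0.027,0.022,0,0,0,0,0.95],[-0.027,0.022,0,0,0,0,0.95],[-0.027,0.022,0,0,0,0,0.95],[-0.027,0.022,0,0,0,0,0.95],[-0.027,0.022,0,0,0,0,0.95],[-0.027,0.022,0,0,0,0,0.95],[-0.027,0.022,0,0,0,0,0.95],[-0.027,0.022,0,0,0,0,0.95]]
  ]
}}

```text
t: 40.15
tcp_pos: [573.9, -179.0, 121.9]
ee_rot: [179.2, -0.9, 36.7]
contact_force: [0.7, 0.4, 0.3]
opening: 0.951
```

```bash
python3 plan.py 537.4 -324.5 100 43 36
```

```text
t 40.15 tcp [ 573.9 -179.   121.9] rpy [179.2  -0.9  36.7] open 0.951 F [0.7 0.4 0.3] j [-17.  16.  -6.  68.   0.  36.] d [ -36.5 -145.5  -21.9] n 5
1 x [-0.0233, 0.0189, 0.0043, 0.8, -0.8, -6.3]
4 x [-0.0252, 0.0163, 0.0044, 0.0, -0.0, -0.0]
```

{"api": "carry_out", "payload": {
  "rows": [
    [[-0.023,0.019,0.004,0.8,-0.8,-6.3,0.95],[-0.024,0.016,0.004,0,0,0,0.95],[-0.024,0.016,0.004,0,0,0,0.95],[-0.018,0.012,0.004,0,0,0,0.95],[-0.01,0.007,0.006,0,0,0,0.95],[-0.004,0.002,0.006,0,0,0,0.95],[0,0,0,0,0,0,0.95],[0,0,0,0,0,0,0.95]]
  ]
}}

```text
t: 40.82
tcp_pos: [531.4, -326.0, 103.0]
ee_rot: [179.2, -0.0, 41.7]
contact_force: [-0.1, 0.6, 0.7]
opening: 0.948
```

```bash
python3 plan.py 537.4 -324.5 65 43 36
```

```text
t 40.82 tcp [ 531.4 -326.   103. ] rpy [179.2  -0.   41.7] open 0.948 F [-0.1  0.6  0.7] j [-31.  19.  -4.  67.  -0.  17.] d [  6.    1.5 -38. ] n 2
1 x [0.0027, 0.0012, 0.019, 0.8, -0.0, -1.3]
1 x [0.0027, 0.0015, 0.019, 0.0, -0.0, -0.0]
```

{"api": "carry_out", "payload": {
  "rows": [
    [[0.002,0.001,0.01,0.8,0,-1.3,0.95],[0.001,0.001,0.01,0,0,0,0.95],[0,0,0.01,0,0,0,0.95],[0,0,0.005,0,0,0,0.95],[0,0,0,0,0,0,0.95],[0,0,0,0,0,0,0.95]]
  ]
}}

```text
t: 41.32
tcp_pos: [536.4, -321.5, 64.8]
ee_rot: [-179.9, -0.1, 43.5]
contact_force: [0.2, -0.0, -0.0]
opening: 0.954
```

```bash
python3 plan.py 537.4 -324.5 20 43 36
```

```text
t 41.32 tcp [ 536.4 -321.5   64.8] rpy [-1.799e+02 -1.000e-01  4.350e+01] open 0.954 F [ 0.2 -0.  -0. ] j [-31.  21.  -6.  63.   0.  16.] d [  1.   -3.  -44.8] n 2
1 x [-0.0007, 0.0015, 0.0224, -0.1, -0.1, 0.5]
1 x [-0.0006, 0.0014, 0.0224, -0.0, -0.0, 0.0]
```

{"api": "carry_out", "payload": {
  "rows": [
    [[-0.001,0.003,0.008,0,0,0.5,0.95],[0,0,0.009,0,0,0,0.95],[0,0,0.009,0,0,0,0.95],[0,0,0.009,0,0,0,0.95],[0,0,0.007,0,0,0,0.95],[0,0,0,0,0,0,0.95],[0,0,0,0,0,0,0.95]]
  ]
}}

```text
t: 41.9
tcp_pos: [537.9, -323.6, 17.5]
ee_rot: [-179.8, -0.1, 43.0]
contact_force: [-0.7, -0.2, 0.6]
opening: 0.953
```

```bash
python3 plan.py 537.4 -324.5 20 43 36
```

```text
t 41.90 tcp [ 537.9 -323.6   17.5] rpy [-1.798e+02 -1.000e-01  4.300e+01] open 0.953 F [-0.7 -0.2  0.6] j [-31.  23. -10.  58.   0.  16.] d [-0.5 -0.9  2.5] n 1
1 x [-0.001, 0.0003, -0.0025, -0.2, -0.1, -0.0]
```

Close, lift slightly, rotate.

{"api": "carry_out", "payload": {
  "rows": [
    [[0,0,0,0,0,0,0],[0,0,0,0,0,0,0],[0,0,0,0,0,0,0],[0,0,0,0,0,0,0],[0,0,0,0,0,0,0],[0,0,-0.006,0,0,0,0],[0,0,-0.001,0,0,3.2,0],[0,0,0,0,0,3.2,0],[0,0,0,0,0,0,0],[0,0,0,0,0,0,0]]
  ]
}}

```text
t: 42.73
tcp_pos: [538.3, -324.1, 27.7]
ee_rot: [-179.9, -0.1, 36.4]
contact_force: [-0.4, 0.1, -1.3]
opening: 0.745
```

```bash
python3 plan.py 538.8 -323.7 17.5 36.7 36
```

```text
t 42.73 tcp [ 538.3 -324.1   27.7] rpy [-1.799e+02 -1.000e-01  3.640e+01] open 0.745 F [-0.4  0.1 -1.3] j [-31.  22.  -9.  59.   0.  23.] d [  0.5   0.4 -10.2] n 1
1 x [0.0006, 0.0, 0.0102, -0.1, -0.1, -0.3]
```

{"api": "carry_out", "payload": {
  "rows": [
    [[0.001,0,0.005,0,0,-0.3,0],[0,0,0.004,0,0,0,0],[0,0,0.001,0,0,0,0],[0,0,0,0,0,0,0]]
  ]
}}

```text
t: 43.07
tcp_pos: [539.6, -323.7, 17.9]
ee_rot: [-180.0, -0.1, 36.9]
contact_force: [-0.5, 0.1, 4.7]
opening: 0.74
```

```bash
python3 plan.py 538.8 -323.7 17.5 36.7 36
```

```text
t 43.07 tcp [ 539.6 -323.7   17.9] rpy [-1.80e+02 -1.00e-01  3.69e+01] open 0.740 F [-0.5  0.1  4.7] j [-31.  23.  -9.  58.   0.  22.] d [-0.8  0.  -0.4] n 1
1 x [-0.0006, -0.0005, 0.0004, -0.0, -0.1, 0.2]
```

{"api": "carry_out", "payload": {
  "rows": [
    [[0,0,0,0,0,0,0.92],[0,0,0,0,0,0,0.92],[0,0,0,0,0,0,0.92],[0,0,-0.01,0,0,0,0.92],[0,0,-0.02,0,0,0,0.92],[0,0,-0.025,0,0,0,0.92],[0,0,-0.025,0,0,0,0.92],[0,0,-0.025,0,0,0,0.92]]
  ]
}}

```text
t: 43.73
tcp_pos: [536.1, -321.8, 122.1]
ee_rot: [-179.4, 0.1, 37.0]
contact_force: [0.3, -0.4, -0.0]
opening: 0.922
```

```bash
python3 plan.py 679 8.7 130 36.7 36
```

```text
t 43.73 tcp [ 536.1 -321.8  122.1] rpy [-1.794e+02  1.000e-01  3.700e+01] open 0.922 F [ 0.3 -0.4 -0. ] j [-31.  20.  -0.  71.   0.  22.] d [142.9 330.5   7.9] n 11
1 x [0.0284, -0.0162, -0.0006, -0.6, 0.1, 0.3]
10 x [0.0284, -0.0163, -0.0007, -0.0, 0.0, 0.0]
```

{"api": "carry_out", "payload": {
  "rows": [
    [[0.028,-0.016,-0.003,0,0,0,0.92],[0.028,-0.016,-0.003,0,0,0,0.92],[0.028,-0.016,-0.001,0,0,0,0.92],[0.028,-0.016,0,0,0,0,0.92],[0.028,-0.016,0,0,0,0,0.92],[0.028,-0.016,0,0,0,0,0.92],[0.028,-0.016,0,0,0,0,0.92],[0.028,-0.016,0,0,0,0,0.92],[0.026,-0.014,0,0,0,0,0.92],[0.018,-0.01,0,0,0,0,0.92]]
  ]
}}

```text
t: 44.57
tcp_pos: [668.2, -35.0, 150.3]
ee_rot: [179.5, -0.6, 36.4]
contact_force: [0.9, -0.4, 0.3]
opening: 0.922
```

{"api": "carry_out", "payload": {
  "rows": [
    [[0.009,-0.005,0.003,0,0,0,0.92],[0,0,0.005,0,0,0,0.92],[0,0,0,0,0,0,0.92],[0,0,0,0,0,0,0.92]]
  ]
}}

```text
t: 44.9
tcp_pos: [674.0, -21.5, 143.3]
ee_rot: [179.4, -0.6, 36.7]
contact_force: [-1.1, 0.4, 1.1]
opening: 0.918
```

```bash
python3 look2.py p3 >/dev/null; python3 plan.py 679 8.7 90 36.7 36
```

```text
t 45.00 tcp [673.8 -22.1 143.3] rpy [179.4  -0.6  36.7] open 0.920 F [ 0.5 -0.5  0.3] j [-2. 23.  8. 74. -0. 51.] d [  5.2  30.8 -53.3] n 2
1 x [0.011, -0.0111, 0.0267, 0.6, -0.6, -0.0]
1 x [0.0113, -0.0108, 0.0267, 0.0, -0.0, -0.0]
```

View pics/p3t.png

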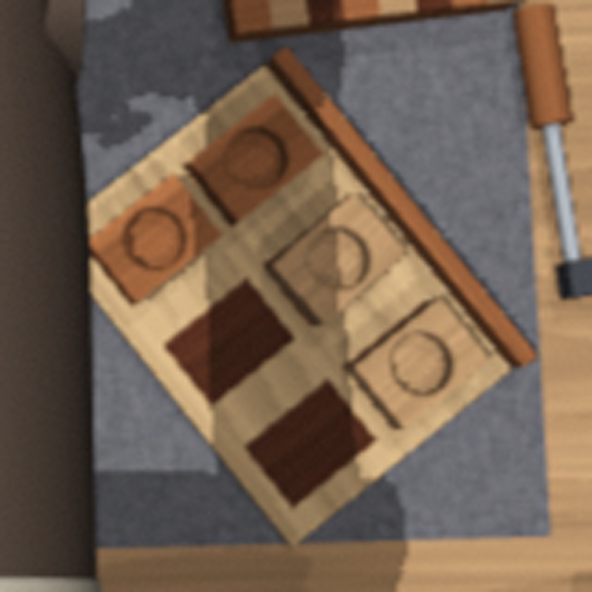

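View pics/p3s.png

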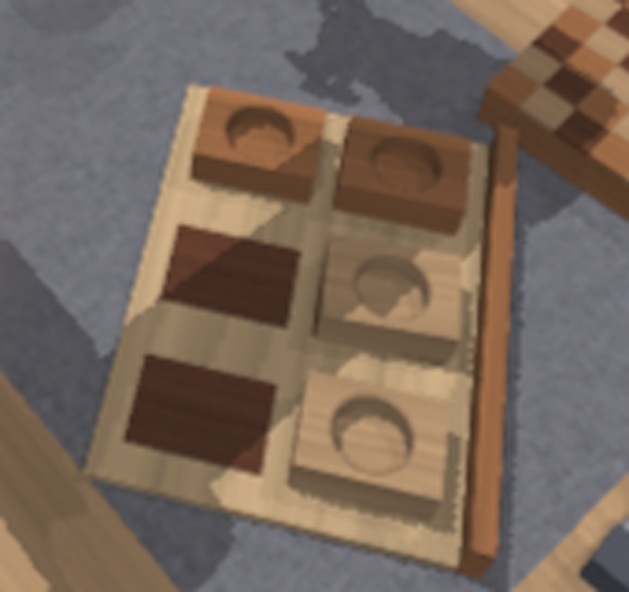

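```bash
python3 - <<'E'
from h import *
import pickle
np.set_printoptions(precision=1,suppress=True)
t,s=pickle.load(open("s0.pkl","rb"))
for a,b in(((412,198),(547,103)),((530,187),(620,155)),((676,180),(712,223))):
    print(plane(t,80+a[0]/4-.4,100+a[1]/4-.4,58),plane(s,110+b[0]/4-.4,110+b[1]/4-.4,58))
# rim by contour of bright/grey difference against mat
H=hsv(t).astype(int)
g=cv2.cvtColor(t["image"],cv2.COLOR_RGB2GRAY); g=cv2.resize(g[130:170,165:270],None,fx=6,fy=6,interpolation=cv2.INTER_CUBIC)
c=cv2.HoughCircles(cv2.GaussianBlur(g,(0,0),3),cv2.HOUGH_GRADIENT,1,150,param1=80,param2=25,minRadius=40,maxRadius=60)
if c is not None:
  for x,y,r in c[0]: u,v=165+(x+.5)/6-.5,130+(y+.5)/6-.5; print(u,v,r/6,plane(t,u,v,58))
E
```

```text
[669.6 204.7  58. ] [670.6 206.9  58. ]
[676.1 117.3  58. ] [676.6 117.3  58. ]
[679.1   8.8  58. ] [681.6  11.1  58. ]
```

{"api": "carry_out", "payload": {
  "rows": [
    [[0.011,-0.011,0.015,0.6,-0.6,0,0.9],[0.011,-0.011,0.015,0,0,0,0.9],[0,0,0.01,0,0,0,0.9],[0,0,0,0,0,0,0.9],[0,0,0,0,0,0,0.9]]
  ]
}}

```text
t: 45.42
tcp_pos: [677.8, 5.5, 100.8]
ee_rot: [-179.9, 0.1, 36.2]
contact_force: [-0.2, -0.5, 1.0]
opening: 0.898
```

```bash
python3 plan.py 679.7 9.5 75 36.7 36
```

```text
t 45.42 tcp [677.8   5.5 100.8] rpy [-1.799e+02  1.000e-01  3.620e+01] open 0.898 F [-0.2 -0.5  1. ] j [ 0. 25.  5. 70.  0. 54.] d [  1.9   4.  -25.8] n 1
1 x [0.004, -0.0021, 0.0258, -0.1, 0.1, -0.5]
```

{"api": "carry_out", "payload": {
  "rows": [
    [[0.003,-0.002,0.012,0,0,-0.5,0.9],[0,0,0.012,0,0,0,0.9],[0,0,0.012,0,0,0,0.9],[0,0,0.012,0,0,0,0.9],[0,0,0.01,0,0,0,0.9],[0,0,0.005,0,0,0,0.9],[0,0,0,0,0,0,0.9],[0,0,0,0,0,0,0.9]]
  ]
}}

```text
t: 46.08
tcp_pos: [678.5, 6.4, 31.6]
ee_rot: [-180.0, 0.1, 36.6]
contact_force: [-0.1, 0.2, -0.4]
opening: 0.896
```

```bash
python3 plan.py 679.7 9.5 31 36.7 36
```

```text
t 46.08 tcp [678.5   6.4  31.6] rpy [-1.80e+02  1.00e-01  3.66e+01] open 0.896 F [-0.1  0.2 -0.4] j [ 1. 27. -1. 62. -0. 54.] d [ 1.2  3.1 -0.6] n 1
1 x [0.0028, -0.0018, 0.0006, -0.0, 0.1, -0.1]
```

{"api": "carry_out", "payload": {
  "rows": [
    [[0.003,-0.002,0,0,0,0,0.9],[0,0,0,0,0,0,0],[0,0,0,0,0,0,0],[0,0,0,0,0,0,0],[0,0,0,0,0,0,0],[0,0,0,0,0,0,0],[0,0,0,0,0,0,0],[0,0,0,0,0,0,0.9],[0,0,0,0,0,0,0.9],[0,0,0,0,0,0,0.9]]
  ],
  "squeeze": 40
}}

```text
t: 46.92
tcp_pos: [681.9, 10.2, 35.1]
ee_rot: [179.9, -0.1, 36.6]
contact_force: [-0.8, 0.2, -0.2]
opening: 0.894
```

{"api": "carry_out", "payload": {
  "rows": [
    [[0,0,0,0,0,6.5,0.9],[0,0,0,0,0,6.5,0.9],[0,0,0,0,0,6.5,0.9],[0,0,0,0,0,6.5,0.9],[0,0,0,0,0,6.5,0.9],[0,0,0,0,0,6.5,0.9],[0,0,0,0,0,6.5,0.9]]
  ]
}}

```text
t: 47.5
tcp_pos: [681.9, 10.0, 35.2]
ee_rot: [-180.0, -0.2, -10.9]
contact_force: [0.4, 0.1, -0.4]
opening: 0.9
```

```bash
python3 plan.py 679.7 9.5 31 -53.3 36 1
```

```text
t 47.50 tcp [681.9  10.   35.2] rpy [-180.    -0.2  -10.9] open 0.900 F [ 0.4  0.1 -0.4] j [  1.  27.  -0.  62.  -0. 102.] d [-2.2 -0.5 -4.2] n 7
1 x [-0.0003, 0.0001, 0.0006, -0.0, -0.0, 6.1]
2 x [-0.0003, 0.0002, 0.0006, -0.0, -0.0, 6.1]
2 x [-0.0002, 0.0002, 0.0006, -0.0, -0.0, 6.1]
2 x [-0.0002, 0.0003, 0.0006, -0.0, -0.0, 6.1]
```

{"api": "carry_out", "payload": {
  "rows": [
    [[0,0,0,0,0,6.1,0.9],[0,0,0,0,0,6.1,0.9],[0,0,0,0,0,6.1,0.9],[0,0,0,0,0,6.1,0.9],[0,0,0,0,0,6.1,0.9],[0,0,0,0,0,6.1,0.9],[0,0,0.002,0,0,5.5,0.9],[0,0,0,0,0,0,0.9]]
  ]
}}

```text
t: 48.17
tcp_pos: [682.0, 9.8, 33.1]
ee_rot: [-179.8, -0.1, -55.4]
contact_force: [-0.2, -0.6, -0.9]
opening: 0.899
```

{"api": "carry_out", "payload": {
  "rows": [
    [[0,0,0,0,0,0,0],[0,0,0,0,0,0,0],[0,0,0,0,0,0,0],[0,0,0,0,0,0,0],[0,0,0,0,0,0,0],[0,0,0,0,0,0,0]]
  ]
}}

```text
t: 48.67
tcp_pos: [682.1, 9.7, 33.6]
ee_rot: [-179.8, -0.2, -54.9]
contact_force: [1.0, 0.1, -0.1]
opening: 0.512
```

```bash
python3 plan.py 679.7 9.5 31 -53.3 36 1
```

```text
t 48.67 tcp [682.1   9.7  33.6] rpy [-179.8   -0.2  -54.9] open 0.512 F [ 1.   0.1 -0.1] j [  1.  27.  -0.  62.  -0. 146.] d [-2.4 -0.2 -2.6] n 1
1 x [-0.0012, 0.0021, 0.0026, -0.2, -0.2, -1.6]
```

{"api": "carry_out", "payload": {
  "rows": [
    [[0,0,-0.015,0,0,0,0],[0,0,-0.022,0,0,0,0],[0,0,-0.024,0,0,0,0],[0,0,-0.024,0,0,0,0],[0,0,-0.015,0,0,0,0]]
  ]
}}

```text
t: 49.08
tcp_pos: [677.5, 9.7, 129.7]
ee_rot: [179.5, 0.3, -54.7]
contact_force: [-0.4, 0.6, -0.3]
opening: 0.512
```

```bash
python3 plan.py 623.6 -260.6 120 -53.3 36 1
```

```text
t 49.08 tcp [677.5   9.7 129.7] rpy [179.5   0.3 -54.7] open 0.512 F [-0.4  0.6 -0.3] j [  1.  25.   9.  74.  -0. 146.] d [ -53.9 -270.3   -9.7] n 8
1 x [0.0237, 0.025, 0.0013, 0.5, 0.3, -1.4]
7 x [0.0231, 0.0256, 0.0012, 0.0, 0.0, -0.0]
```

{"api": "carry_out", "payload": {
  "rows": [
    [[0.023,0.025,0,0.5,0.3,-1.4,0],[0.023,0.026,0,0,0,0,0],[0.023,0.026,0,0,0,0,0],[0.023,0.026,0,0,0,0,0],[0.023,0.026,0,0,0,0,0],[0.022,0.024,0,0,0,0,0],[0.017,0.019,0,0,0,0,0],[0.01,0.011,0,0,0,0,0],[0,0,0,0,0,0,0],[0,0,0,0,0,0,0]]
  ]
}}

```text
t: 49.92
tcp_pos: [629.2, -239.9, 133.8]
ee_rot: [-179.6, -0.3, -52.8]
contact_force: [0.7, 0.8, -0.3]
opening: 0.511
```

```bash
python3 plan.py 623.6 -260.6 100 -53.3 36 1
```

```text
t 49.92 tcp [ 629.2 -239.9  133.8] rpy [-179.6   -0.3  -52.8] open 0.511 F [ 0.7  0.8 -0.3] j [-21.  24.   7.  73.   0. 122.] d [ -5.6 -20.7 -33.8] n 2
1 x [0.0065, 0.0086, 0.0169, -0.4, -0.3, 0.5]
1 x [0.0066, 0.0084, 0.0169, -0.0, -0.0, 0.0]
```

{"api": "carry_out", "payload": {
  "rows": [
    [[0.007,0.009,0.01,-0.4,-0.3,0.5,0],[0.006,0.007,0.01,0,0,0,0],[0,0,0.01,0,0,0,0],[0,0,0.003,0,0,0,0],[0,0,0,0,0,0,0],[0,0,0,0,0,0,0]]
  ]
}}

```text
t: 50.42
tcp_pos: [623.8, -257.9, 94.9]
ee_rot: [179.9, 0.3, -53.1]
contact_force: [-0.7, -0.5, -0.9]
opening: 0.513
```

```bash
python3 plan.py 623.6 -260.6 84 -53.3 36 1
```

```text
t 50.42 tcp [ 623.8 -257.9   94.9] rpy [179.9   0.3 -53.1] open 0.513 F [-0.7 -0.5 -0.9] j [-22.  25.   5.  70.   0. 121.] d [ -0.2  -2.7 -10.9] n 1
1 x [0.0021, 0.0017, 0.0109, 0.1, 0.3, 0.2]
```

{"api": "carry_out", "payload": {
  "rows": [
    [[0.002,0.002,0.006,0,0.3,0.2,0],[0,0,0.003,0,0,0,0],[0,0,0,0,0,0,0],[0,0,0,0,0,0,0]]
  ]
}}

```text
t: 50.75
tcp_pos: [624.0, -259.4, 85.2]
ee_rot: [179.9, -0.1, -53.2]
contact_force: [0.0, -0.8, -0.9]
opening: 0.516
```

```bash
python3 plan.py 623.6 -260.6 84 -53.3 36 1;python3 - <<'E'
from h import *
s=snapshot("side"); crop(s,"pics/a8.png",290,180,390,280,6)
E
```

```text
t 50.75 tcp [ 624.  -259.4   85.2] rpy [ 1.799e+02 -1.000e-01 -5.320e+01] open 0.516 F [ 0.  -0.8 -0.9] j [-23.  25.   3.  68.  -0. 121.] d [-0.4 -1.2 -1.2] n 1
1 x [0.0007, 0.001, 0.0012, 0.1, -0.1, 0.1]
```

View pics/a8.png

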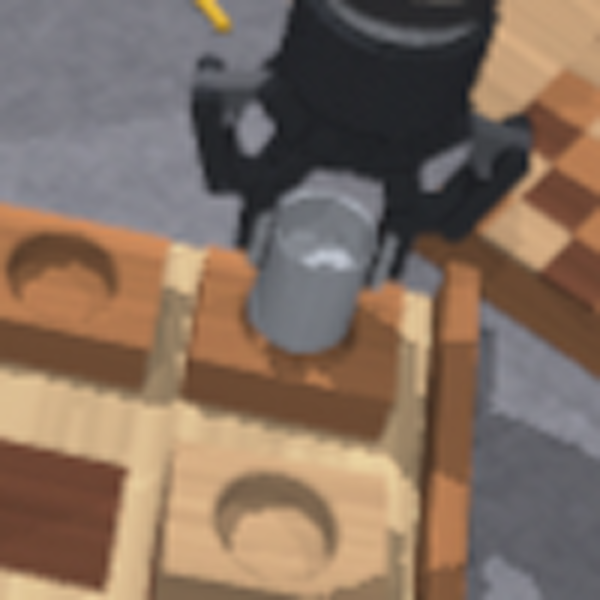

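{"api": "carry_out", "payload": {
  "rows": [
    [[0.001,0.001,0.004,0,0,0,0],[0,0,0.003,0,0,0,0],[0,0,0.003,0,0,0,0],[0,0,0.001,0,0,0,0],[0,0,0,0,0,0,0]]
  ]
}}

```text
t: 51.22
tcp_pos: [624.3, -261.2, 74.2]
ee_rot: [180.0, -0.2, -53.1]
contact_force: [0.2, -0.6, -0.6]
opening: 0.511
```

```bash
python3 plan.py 623.6 -260.6 58 -53.3 36 1
```

```text
t 51.22 tcp [ 624.3 -261.2   74.2] rpy [180.   -0.2 -53.1] open 0.511 F [ 0.2 -0.6 -0.6] j [-23.  26.   2.  67.  -0. 120.] d [ -0.7   0.6 -16.2] n 1
1 x [-0.0009, 0.0002, 0.0162, 0.0, -0.2, 0.2]
```

In the bore with no contact force. Continue.

{"api": "carry_out", "payload": {
  "rows": [
    [[-0.001,0,0.005,0,0,0,0],[0,0,0.005,0,0,0,0],[0,0,0.004,0,0,0,0],[0,0,0.001,0,0,0,0],[0,0,0,0,0,0,0]]
  ]
}}

```text
t: 51.63
tcp_pos: [623.6, -260.5, 57.5]
ee_rot: [180.0, -0.2, -53.2]
contact_force: [-0.5, 0.1, 4.1]
opening: 0.511
```

```bash
python3 plan.py 623.6 -260.6 58 -53.3 36 1
```

```text
t 51.63 tcp [ 623.6 -260.5   57.5] rpy [180.   -0.2 -53.2] open 0.511 F [-0.5  0.1  4.1] j [-23.  26.   1.  65.  -0. 121.] d [ 0.  -0.1  0.5] n 1
1 x [0.0001, 0.0001, -0.0005, 0.0, -0.2, 0.1]
```

{"api": "carry_out", "payload": {
  "rows": [
    [[0,0,0,0,0,0,0.8],[0,0,0,0,0,0,0.8],[0,0,0,0,0,0,0.8],[0,0,-0.01,0,0,0,0.8],[0,0,-0.02,0,0,0,0.8],[0,0,-0.025,0,0,0,0.8],[0,0,-0.02,0,0,0,0.8]]
  ]
}}

```text
t: 52.22
tcp_pos: [621.0, -259.1, 131.9]
ee_rot: [179.7, 0.3, -53.2]
contact_force: [0.2, -0.2, 0.0]
opening: 0.801
```

```bash
python3 plan.py 676.2 117.3 120 -53.3 36 1
```

```text
t 52.22 tcp [ 621.  -259.1  131.9] rpy [179.7   0.3 -53.2] open 0.801 F [ 0.2 -0.2  0. ] j [-23.  24.   8.  74.  -0. 121.] d [ 55.2 376.4 -11.9] n 11
1 x [-0.0244, -0.0245, 0.0011, 0.3, 0.3, 0.1]
10 x [-0.0244, -0.0245, 0.0011, 0.0, 0.0, 0.0]
```

{"api": "carry_out", "payload": {
  "rows": [
    [[-0.024,-0.024,-0.002,0,0,0,0.8],[-0.024,-0.024,-0.001,0,0,0,0.8],[-0.024,-0.024,0,0,0,0,0.8],[-0.024,-0.024,0,0,0,0,0.8],[-0.024,-0.024,0,0,0,0,0.8],[-0.024,-0.024,0,0,0,0,0.8],[-0.024,-0.024,0,0,0,0,0.8],[-0.024,-0.024,0,0,0,0,0.8],[-0.024,-0.024,0,0,0,0,0.8],[-0.016,-0.016,0,0,0,0,0.8]]
  ]
}}

```text
t: 53.05
tcp_pos: [675.6, 71.4, 154.5]
ee_rot: [-179.3, -0.8, -53.8]
contact_force: [0.9, 0.6, 0.6]
opening: 0.795
```

{"api": "carry_out", "payload": {
  "rows": [
    [[-0.008,-0.008,0.008,0,0,0,0.8],[0,0,0.008,0,0,0,0.8],[0,0,0.008,0,0,0,0.8],[0,0,0,0,0,0,0.8]]
  ]
}}

```text
t: 53.38
tcp_pos: [678.8, 87.4, 130.8]
ee_rot: [-179.2, -0.9, -53.5]
contact_force: [-0.1, -1.1, 0.0]
opening: 0.802
```

```bash
python3 plan.py 676.2 117.3 75 -53.3 36 1
```

```text
t 53.38 tcp [678.8  87.4 130.8] rpy [-179.2   -0.9  -53.5] open 0.802 F [-0.1 -1.1  0. ] j [  8.  24.   8.  72.  -0. 151.] d [ -2.6  29.9 -55.8] n 2
1 x [-0.0132, -0.0075, 0.0278, -0.8, -0.9, -0.2]
1 x [-0.0127, -0.0079, 0.0279, -0.0, -0.0, -0.0]
```

{"api": "carry_out", "payload": {
  "rows": [
    [[-0.013,-0.008,0.012,-0.8,-0.9,-0.2,0.8],[-0.011,-0.007,0.012,0,0,0,0.8],[0,0,0.012,0,0,0,0.8],[0,0,0.008,0,0,0,0.8],[0,0,0,0,0,0,0.8],[0,0,0,0,0,0,0.8]]
  ]
}}

```text
t: 53.88
tcp_pos: [675.0, 111.5, 79.8]
ee_rot: [179.7, 0.1, -53.7]
contact_force: [-1.3, -0.7, -0.0]
opening: 0.8
```

```bash
python3 plan.py 676.2 117.3 75 -53.3 36 1; python3 - <<'E'
from h import *
s=snapshot("side"); crop(s,"pics/a9.png",220,110,320,210,6)
E
```

```text
t 53.88 tcp [675.  111.5  79.8] rpy [ 1.797e+02  1.000e-01 -5.370e+01] open 0.800 F [-1.3 -0.7 -0. ] j [  9.  27.   5.  68.  -0. 153.] d [ 1.2  5.8 -4.8] n 1
1 x [-0.0039, -0.0044, 0.0048, 0.3, 0.1, -0.4]
```

View pics/a9.png

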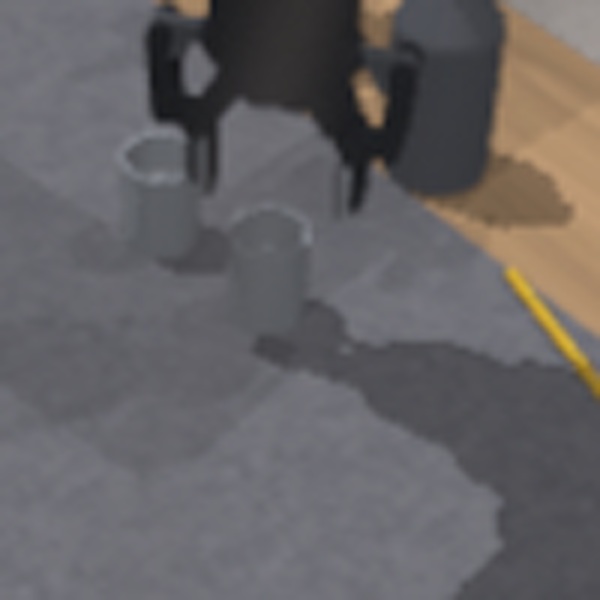

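{"api": "carry_out", "payload": {
  "rows": [
    [[-0.004,-0.004,0.004,0,0,-0.4,0.8],[0,0,0.01,0,0,0,0.8],[0,0,0.011,0,0,0,0.8],[0,0,0.011,0,0,0,0.8],[0,0,0.007,0,0,0,0.8],[0,0,0.001,0,0,0,0.8],[0,0,0,0,0,0,0.8]]
  ]
}}

```text
t: 54.52
tcp_pos: [676.3, 116.7, 32.3]
ee_rot: [179.8, 0.0, -53.3]
contact_force: [-0.3, -0.4, 0.2]
opening: 0.796
```

```bash
python3 plan.py 676.2 117.3 33 -53.3 36 1
```

```text
t 54.52 tcp [676.3 116.7  32.3] rpy [179.8   0.  -53.3] open 0.796 F [-0.3 -0.4  0.2] j [ 10.  28.   1.  63.  -0. 153.] d [-0.1  0.6  0.7] n 1
1 x [-0.0005, -0.0002, -0.0007, 0.2, 0.0, 0.0]
```

{"api": "carry_out", "payload": {
  "rows": [
    [[0,0,0,0,0,0,0],[0,0,0,0,0,0,0],[0,0,0,0,0,0,0],[0,0,0,0,0,0,0],[0,0,0,0,0,0,0],[0,0,0,0,0,0,0.8],[0,0,0,0,0,0,0.8],[0,0,0,0,0,0,0.8]]
  ]
}}

```text
t: 55.18
tcp_pos: [677.2, 116.8, 34.0]
ee_rot: [179.9, -0.0, -53.3]
contact_force: [-0.0, -0.9, -0.1]
opening: 0.806
```

{"api": "carry_out", "payload": {
  "rows": [
    [[0,0,0,0,0,-6.5,0.8],[0,0,0,0,0,-6.5,0.8],[0,0,0,0,0,-6.5,0.8],[0,0,0,0,0,-6.5,0.8],[0,0,0,0,0,-6.5,0.8],[0,0,0,0,0,-6.5,0.8],[0,0,0,0,0,-6.5,0.8],[0,0,0,0,0,-6.5,0.8],[0,0,0,0,0,-6.5,0.8],[0,0,0,0,0,-6.5,0.8]]
  ]
}}

```text
t: 56.02
tcp_pos: [677.9, 116.9, 35.2]
ee_rot: [179.9, -0.0, 14.7]
contact_force: [-0.0, -0.1, 1.3]
opening: 0.799
```

```bash
python3 plan.py 676.2 117.3 33 36.7 36 1
```

```text
t 56.02 tcp [677.9 116.9  35.2] rpy [179.9  -0.   14.7] open 0.799 F [-0.  -0.1  1.3] j [10. 28.  1. 63. -0. 85.] d [-1.7  0.4 -2.2] n 4
2 x [-0.0004, -0.0002, 0.0005, 0.0, -0.0, -5.5]
2 x [-0.0003, -0.0003, 0.0005, 0.0, -0.0, -5.5]
```

{"api": "carry_out", "payload": {
  "rows": [
    [[0,0,0.001,0,0,-5.0,0.8],[0,0,0.001,0,0,-5.0,0.8],[0,0,0,0,0,-5.0,0.8],[0,0,0,0,0,-5.0,0.8],[0,0,0,0,0,0,0.8],[0,0,0,0,0,0,0.8]]
  ]
}}

```text
t: 56.52
tcp_pos: [678.3, 117.0, 33.7]
ee_rot: [179.9, -0.1, 35.9]
contact_force: [0.3, 0.1, -0.3]
opening: 0.8
```

```bash
python3 plan.py 677 116.8 33 36.7 36 1
```

```text
t 56.52 tcp [678.3 117.   33.7] rpy [ 1.799e+02 -1.000e-01  3.590e+01] open 0.800 F [ 0.3  0.1 -0.3] j [10. 28.  1. 63. -0. 64.] d [-1.3 -0.2 -0.7] n 1
1 x [-0.0012, -0.0006, 0.0007, 0.1, -0.1, -0.8]
```

{"api": "carry_out", "payload": {
  "rows": [
    [[-0.001,-0.001,0,0,0,-0.8,0.8],[0,0,0,0,0,0,0],[0,0,0,0,0,0,0],[0,0,0,0,0,0,0],[0,0,0,0,0,0,0],[0,0,0,0,0,0,0],[0,0,0,0,0,0,0]]
  ]
}}

```text
t: 57.1
tcp_pos: [677.1, 117.4, 34.2]
ee_rot: [179.9, -0.1, 36.4]
contact_force: [0.1, 0.2, -0.2]
opening: 0.513
```

```bash
python3 plan.py k k 125 k 24 1; python3 - <<'E'
from h import *
import pickle
np.set_printoptions(precision=1,suppress=True)
t,s=pickle.load(open("p3.pkl","rb"))
A=lambda x,y:(270+x/3.7-.37,120+y/3.7-.37); B=lambda x,y:(230+x/3.7-.37,190+y/3.7-.37)
print("bore a1",tri(t,A(338,258),s,B(391,290)),plane(t,*A(338,258),46),plane(s,*B(391,290),46))
print("bore a2",plane(t,*A(421,362),46),plane(s,*B(372,434),46))
E
```

```text
t 57.10 tcp [677.1 117.4  34.2] rpy [ 1.799e+02 -1.000e-01  3.640e+01] open 0.513 F [ 0.1  0.2 -0.2] j [10. 28.  1. 63. -0. 63.] d [ 0.   0.  90.8] n 4
1 x [0.0, 0.0001, -0.0227, 0.1, -0.1, -0.0]
3 x [-0.0, 0.0, -0.0227, 0.0, -0.0, -0.0]
bore a1 (array([ 539.1, -325.1,   40.7]), np.float64(0.7962119215927309)) [ 538.8 -324.1   46. ] [ 535.7 -326.4   46. ]
bore a2 [ 453.3 -387.2   46. ] [ 451.6 -387.7   46. ]
```

{"api": "carry_out", "payload": {
  "rows": [
    [[0,0,-0.015,0,0,0,0],[0,0,-0.023,0,0,0,0],[0,0,-0.024,0,0,0,0],[0,0,-0.024,0,0,0,0],[0,0,-0.02,0,0,0,0]]
  ]
}}

```text
t: 57.52
tcp_pos: [672.2, 116.6, 135.1]
ee_rot: [-179.7, 0.7, 36.3]
contact_force: [-0.1, 0.6, -1.7]
opening: 0.511
```

```bash
python3 plan.py 539 -324 135 36.7 36 1
```

```text
t 57.52 tcp [672.2 116.6 135.1] rpy [-179.7    0.7   36.3] open 0.511 F [-0.1  0.6 -1.7] j [10. 26. 10. 75. -0. 64.] d [-1.332e+02 -4.406e+02 -1.000e-01] n 13
1 x [-0.0283, 0.0212, 0.0003, -0.3, 0.7, -0.4]
12 x [-0.0285, 0.0211, 0.0, -0.0, 0.0, -0.0]
```

{"api": "carry_out", "payload": {
  "rows": [
    [[-0.028,0.021,0,-0.3,0.7,-0.4,0],[-0.028,0.021,0,0,0,0,0],[-0.028,0.021,0,0,0,0,0],[-0.028,0.021,0,0,0,0,0],[-0.028,0.021,0,0,0,0,0],[-0.028,0.021,0,0,0,0,0],[-0.028,0.021,0,0,0,0,0],[-0.028,0.021,0,0,0,0,0],[-0.028,0.021,0,0,0,0,0],[-0.028,0.021,0,0,0,0,0]]
  ]
}}

```text
t: 58.35
tcp_pos: [574.5, -224.5, 138.8]
ee_rot: [179.8, -0.6, 37.4]
contact_force: [1.4, 0.5, -1.3]
opening: 0.51
```

```bash
python3 plan.py 539 -324 125 36.7 36 1
```

```text
t 58.35 tcp [ 574.5 -224.5  138.8] rpy [179.8  -0.6  37.4] open 0.510 F [ 1.4  0.5 -1.3] j [-22.  17.  -1.  71.   0.  31.] d [-35.5 -99.5 -13.8] n 3
1 x [-0.0296, 0.0191, 0.0044, 0.2, -0.6, 0.7]
2 x [-0.0293, 0.0195, 0.0046, 0.0, -0.0, 0.0]
```

{"api": "carry_out", "payload": {
  "rows": [
    [[-0.027,0.018,0.002,0.2,-0.6,0.7,0],[-0.022,0.015,0.002,0,0,0,0],[-0.016,0.01,0.004,0,0,0,0],[-0.008,0.005,0.006,0,0,0,0],[-0.002,0.001,0.006,0,0,0,0],[0,0,0,0,0,0,0],[0,0,0,0,0,0,0]]
  ]
}}

```text
t: 58.93
tcp_pos: [538.5, -318.8, 115.9]
ee_rot: [-179.9, 0.1, 36.1]
contact_force: [0.1, 0.5, -0.9]
opening: 0.51
```

```bash
python3 plan.py 539 -324 95 36.7 36 1
```

```text
t 58.93 tcp [ 538.5 -318.8  115.9] rpy [-1.799e+02  1.000e-01  3.610e+01] open 0.510 F [ 0.1  0.5 -0.9] j [-31.  19.  -1.  69.  -0.  23.] d [  0.5  -5.2 -20.9] n 1
1 x [-0.0027, 0.0045, 0.0209, -0.1, 0.1, -0.6]
```

{"api": "carry_out", "payload": {
  "rows": [
    [[-0.002,0.004,0.01,0,0,-0.6,0],[0,0,0.01,0,0,0,0],[0,0,0.006,0,0,0,0],[0,0,0,0,0,0,0],[0,0,0,0,0,0,0]]
  ]
}}

```text
t: 59.35
tcp_pos: [541.2, -318.9, 86.6]
ee_rot: [-179.9, 0.1, 37.2]
contact_force: [0.3, -0.1, -0.4]
opening: 0.51
```

```bash
python3 plan.py 539 -324 84 36.7 36 1
```

```text
t 59.35 tcp [ 541.2 -318.9   86.6] rpy [-1.799e+02  1.000e-01  3.720e+01] open 0.510 F [ 0.3 -0.1 -0.4] j [-30.  20.  -4.  66.  -0.  22.] d [-2.2 -5.1 -2.6] n 1
1 x [-0.0049, 0.0028, 0.0026, -0.1, 0.1, 0.5]
```

{"api": "carry_out", "payload": {
  "rows": [
    [[-0.005,0.003,0.001,0,0,0.5,0],[0,0,0,0,0,0,0],[0,0,0,0,0,0,0],[0,0,0,0,0,0,0]]
  ]
}}

```text
t: 59.68
tcp_pos: [539.3, -324.1, 85.8]
ee_rot: [-179.9, 0.1, 36.7]
contact_force: [0.1, -0.8, -1.5]
opening: 0.516
```

```bash
python3 plan.py 539 -324 84 36.7 36 1;python3 - <<'E'
from h import *
s=snapshot("side"); crop(s,"pics/a10.png",290,210,390,310,6)
E
```

```text
t 59.68 tcp [ 539.3 -324.1   85.8] rpy [-1.799e+02  1.000e-01  3.670e+01] open 0.516 F [ 0.1 -0.8 -1.5] j [-31.  20.  -4.  66.  -0.  22.] d [-0.3  0.1 -1.8] n 1
1 x [-0.0002, -0.0002, 0.0018, -0.1, 0.1, -0.0]
```

View pics/a10.png

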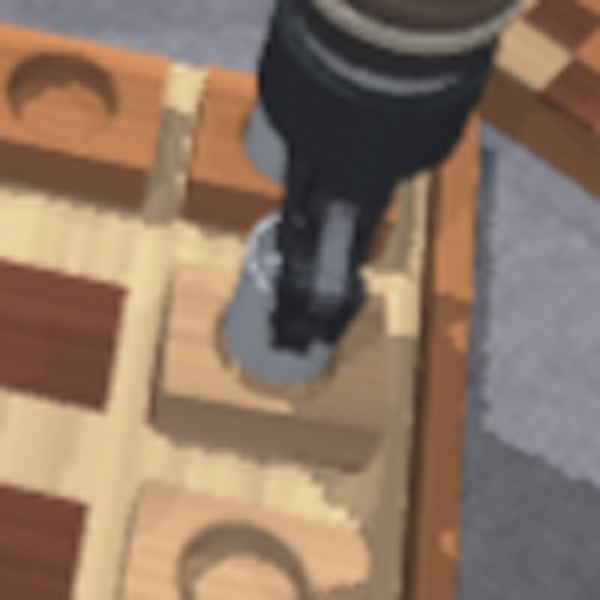

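{"api": "carry_out", "payload": {
  "rows": [
    [[0,0,0.004,0,0,0,0],[0,0,0.003,0,0,0,0],[0,0,0.003,0,0,0,0],[0,0,0.001,0,0,0,0],[0,0,0,0,0,0,0]]
  ]
}}

```text
t: 60.15
tcp_pos: [539.6, -324.4, 74.4]
ee_rot: [-180.0, 0.0, 36.7]
contact_force: [0.2, 0.8, -0.2]
opening: 0.513
```

```bash
python3 plan.py 539 -324 58 36.7 36 1
```

```text
t 60.15 tcp [ 539.6 -324.4   74.4] rpy [-180.     0.    36.7] open 0.513 F [ 0.2  0.8 -0.2] j [-31.  21.  -5.  65.  -0.  22.] d [ -0.6   0.4 -16.4] n 1
1 x [-0.0002, -0.0007, 0.0164, -0.0, 0.0, -0.0]
```

{"api": "carry_out", "payload": {
  "rows": [
    [[0,-0.001,0.005,0,0,0,0],[0,0,0.005,0,0,0,0],[0,0,0.004,0,0,0,0],[0,0,0.001,0,0,0,0],[0,0,0,0,0,0,0]]
  ]
}}

```text
t: 60.57
tcp_pos: [538.9, -323.5, 58.1]
ee_rot: [-180.0, 0.0, 36.7]
contact_force: [-1.3, -0.8, 5.2]
opening: 0.512
```

```bash
python3 plan.py 539 -324 58 36.7 36 1
```

```text
t 60.57 tcp [ 538.9 -323.5   58.1] rpy [-180.     0.    36.7] open 0.512 F [-1.3 -0.8  5.2] j [-31.  21.  -6.  63.  -0.  22.] d [ 0.1 -0.5 -0.1] n 1
1 x [-0.0002, 0.0005, 0.0001, -0.0, 0.0, -0.0]
```

{"api": "carry_out", "payload": {
  "rows": [
    [[0,0,0,0,0,0,0.8],[0,0,0,0,0,0,0.8],[0,0,0,0,0,0,0.8],[0,0,-0.01,0,0,0,0.8],[0,0,-0.02,0,0,0,0.8],[0,0,-0.025,0,0,0,0.8],[0,0,-0.025,0,0,0,0.8]]
  ]
}}

```text
t: 61.15
tcp_pos: [536.1, -321.8, 136.3]
ee_rot: [-179.4, 0.3, 36.7]
contact_force: [1.0, -0.6, 0.0]
opening: 0.798
```

```bash
python3 plan.py 670 205.5 130 36.7 36 1
```

```text
t 61.15 tcp [ 536.1 -321.8  136.3] rpy [-179.4    0.3   36.7] open 0.798 F [ 1.  -0.6  0. ] j [-31.  19.   1.  73.  -0.  22.] d [133.9 527.3  -6.3] n 16
1 x [0.0264, -0.0214, 0.0005, -0.6, 0.3, -0.0]
15 x [0.0264, -0.0214, 0.0004, -0.0, 0.0, -0.0]
```

{"api": "carry_out", "payload": {
  "rows": [
    [[0.026,-0.022,-0.003,0,0,0,0.8],[0.026,-0.022,-0.001,0,0,0,0.8],[0.026,-0.022,0,0,0,0,0.8],[0.026,-0.022,0,0,0,0,0.8],[0.026,-0.022,0,0,0,0,0.8],[0.026,-0.022,0,0,0,0,0.8],[0.026,-0.022,0,0,0,0,0.8],[0.026,-0.022,0,0,0,0,0.8],[0.026,-0.022,0,0,0,0,0.8],[0.026,-0.022,0,0,0,0,0.8]]
  ]
}}

```text
t: 61.98
tcp_pos: [621.9, 13.7, 159.6]
ee_rot: [179.4, -0.5, 35.9]
contact_force: [0.1, 0.0, -0.1]
opening: 0.803
```

```bash
python3 plan.py 670 205.5 130 36.7 36 1
```

```text
t 61.98 tcp [621.9  13.7 159.6] rpy [179.4  -0.5  35.9] open 0.803 F [ 0.1  0.  -0.1] j [ 1. 18.  2. 73. -0. 56.] d [ 48.1 191.8 -29.6] n 6
1 x [0.0252, -0.0213, 0.0049, 0.6, -0.4, -0.8]
5 x [0.0255, -0.0208, 0.0049, 0.0, -0.0, -0.0]
```

{"api": "carry_out", "payload": {
  "rows": [
    [[0.025,-0.021,0.005,0.6,-0.4,-0.8,0.8],[0.025,-0.021,0.006,0,0,0,0.8],[0.025,-0.021,0.007,0,0,0,0.8],[0.025,-0.021,0.007,0,0,0,0.8],[0.02,-0.016,0.007,0,0,0,0.8],[0.012,-0.01,0.007,0,0,0,0.8],[0.004,-0.003,0,0,0,0,0.8],[0,0,0,0,0,0,0.8],[0,0,0,0,0,0,0.8]]
  ]
}}

```text
t: 62.73
tcp_pos: [667.2, 201.6, 127.2]
ee_rot: [179.8, -0.5, 37.2]
contact_force: [-1.2, 0.1, -0.3]
opening: 0.801
```

```bash
python3 plan.py 670 205.5 80 36.7 36 1
```

```text
t 62.73 tcp [667.2 201.6 127.2] rpy [179.8  -0.5  37.2] open 0.801 F [-1.2  0.1 -0.3] j [17. 27. 10. 73. -0. 70.] d [  2.8   3.9 -47.2] n 2
1 x [0.0021, -0.0008, 0.0236, 0.2, -0.5, 0.5]
1 x [0.0023, -0.0007, 0.0236, 0.0, -0.0, 0.0]
```

{"api": "carry_out", "payload": {
  "rows": [
    [[0.003,-0.001,0.012,0.2,-0.5,0.5,0.8],[0.001,0,0.012,0,0,0,0.8],[0,0,0.012,0,0,0,0.8],[0,0,0.008,0,0,0,0.8],[0,0,0,0,0,0,0.8],[0,0,0,0,0,0,0.8]]
  ]
}}

```text
t: 63.23
tcp_pos: [670.5, 197.6, 80.6]
ee_rot: [179.9, 0.1, 36.1]
contact_force: [-0.9, -0.0, 1.0]
opening: 0.799
```

```bash
python3 plan.py 670 205.5 33 36.7 36 1;python3 - <<'E'
from h import *
s=snapshot("side"); crop(s,"pics/a11.png",200,100,300,200,6)
E
```

```text
t 63.23 tcp [670.5 197.6  80.6] rpy [1.799e+02 1.000e-01 3.610e+01] open 0.799 F [-0.9 -0.   1. ] j [16. 28.  7. 69. -0. 70.] d [ -0.5   7.9 -47.6] n 2
1 x [0.0022, -0.0034, 0.0238, 0.1, 0.1, -0.6]
1 x [0.0022, -0.0033, 0.0238, 0.0, 0.0, -0.0]
```

View pics/a11.png

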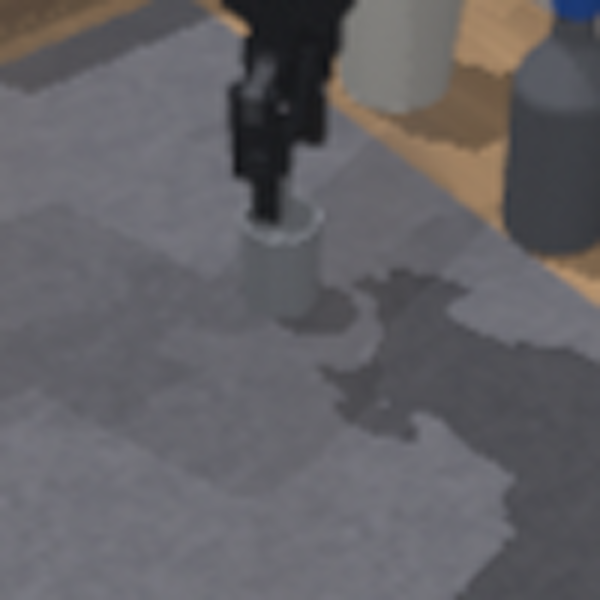

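Align first at height, then descend.

{"api": "carry_out", "payload": {
  "rows": [
    [[0.005,-0.007,0,0,0,-0.6,0.8],[0,0,0,0,0,0,0.8],[0,0,0,0,0,0,0.8]]
  ]
}}

```text
t: 63.53
tcp_pos: [670.9, 206.3, 81.8]
ee_rot: [179.9, 0.0, 36.7]
contact_force: [0.6, 1.0, 0.3]
opening: 0.795
```

```bash
python3 plan.py 670 205.5 33 36.7 36 1
```

```text
t 63.53 tcp [670.9 206.3  81.8] rpy [179.9   0.   36.7] open 0.795 F [0.6 1.  0.3] j [17. 28.  7. 69. -0. 70.] d [ -0.9  -0.8 -48.8] n 2
1 x [-0.0006, -0.0, 0.0244, 0.1, 0.0, 0.0]
1 x [-0.0006, 0.0, 0.0244, 0.0, 0.0, 0.0]
```

{"api": "carry_out", "payload": {
  "rows": [
    [[-0.001,0,0.01,0,0,0,0.8],[0,0,0.012,0,0,0,0.8],[0,0,0.012,0,0,0,0.8],[0,0,0.01,0,0,0,0.8],[0,0,0.003,0,0,0,0.8],[0,0,0,0,0,0,0.8]]
  ]
}}

```text
t: 64.03
tcp_pos: [670.3, 206.7, 30.9]
ee_rot: [179.9, -0.1, 36.8]
contact_force: [-0.0, -0.8, 0.2]
opening: 0.801
```

{"api": "carry_out", "payload": {
  "rows": [
    [[0,0,0,0,0,0,0],[0,0,0,0,0,0,0],[0,0,0,0,0,0,0],[0,0,0,0,0,0,0],[0,0,0,0,0,0,0]]
  ]
}}

```text
t: 64.45
tcp_pos: [670.5, 206.7, 31.2]
ee_rot: [179.8, -0.1, 36.8]
contact_force: [0.4, -0.1, -1.0]
opening: 0.511
```

{"api": "carry_out", "payload": {
  "rows": [
    [[0,0,0,0,0,0,0.8],[0,0,0,0,0,0,0.8],[0,0,0,0,0,0,0.8],[0,0,0,0,0,6.5,0.8],[0,0,0,0,0,6.5,0.8],[0,0,0,0,0,6.5,0.8],[0,0,0,0,0,6.5,0.8],[0,0,0,0,0,6.5,0.8],[0,0,0,0,0,6.5,0.8],[0,0,0,0,0,6.5,0.8]]
  ]
}}

```text
t: 65.28
tcp_pos: [671.9, 207.0, 33.6]
ee_rot: [-179.9, -0.4, -10.7]
contact_force: [0.4, 0.2, 0.6]
opening: 0.801
```

```bash
python3 plan.py 670 205.5 33 -53.3 36 1
```

```text
t 65.28 tcp [671.9 207.   33.6] rpy [-179.9   -0.4  -10.7] open 0.801 F [0.4 0.2 0.6] j [ 17.  29.   3.  63.  -0. 118.] d [-1.9 -1.5 -0.6] n 7
3 x [-0.0002, 0.0003, 0.0001, -0.0, -0.0, 6.1]
3 x [-0.0001, 0.0003, 0.0001, -0.0, -0.0, 6.1]
1 x [-0.0, 0.0003, 0.0001, -0.0, -0.0, 6.1]
```

{"api": "carry_out", "payload": {
  "rows": [
    [[0,0,0,0,0,6.1,0.8],[0,0,0,0,0,6.1,0.8],[0,0,0,0,0,6.1,0.8],[0,0,0,0,0,6.1,0.8],[0,0,0,0,0,6.1,0.8],[0,0,0,0,0,6.1,0.8],[0,0,0,0,0,4,0.8],[0,0,0,0,0,0,0.8],[0,0,0,0,0,0,0.8]]
  ]
}}

```text
t: 66.03
tcp_pos: [672.6, 207.2, 35.0]
ee_rot: [-179.5, -0.3, -53.6]
contact_force: [-0.3, -0.7, -0.2]
opening: 0.803
```

```bash
python3 plan.py 670.5 206.7 33 -53.3 36 1
```

```text
t 66.03 tcp [672.6 207.2  35. ] rpy [-179.5   -0.3  -53.6] open 0.803 F [-0.3 -0.7 -0.2] j [ 17.  29.   3.  63.  -0. 161.] d [-2.1 -0.5 -2. ] n 1
1 x [-0.0009, 0.002, 0.002, -0.5, -0.3, -0.3]
```

{"api": "carry_out", "payload": {
  "rows": [
    [[-0.001,0.002,0.002,-0.5,-0.3,0,0.8],[0,0,0,0,0,0,0.8],[0,0,0,0,0,0,0],[0,0,0,0,0,0,0],[0,0,0,0,0,0,0],[0,0,0,0,0,0,0],[0,0,0,0,0,0,0],[0,0,0,0,0,0,0]]
  ]
}}

```text
t: 66.7
tcp_pos: [670.5, 206.9, 33.2]
ee_rot: [180.0, 0.0, -53.2]
contact_force: [0.6, 0.2, 0.6]
opening: 0.516
```

```bash
python3 plan.py 670.5 206.7 130 -53.3 24 1
```

```text
t 66.70 tcp [670.5 206.9  33.2] rpy [180.    0.  -53.2] open 0.516 F [0.6 0.2 0.6] j [ 17.  30.   3.  64.   0. 160.] d [-0.  -0.2 96.8] n 5
1 x [0.0, 0.0, -0.0194, 0.0, 0.0, 0.1]
4 x [0.0, 0.0, -0.0194, 0.0, 0.0, 0.0]
```

{"api": "carry_out", "payload": {
  "rows": [
    [[0,0,-0.015,0,0,0,0],[0,0,-0.022,0,0,0,0],[0,0,-0.024,0,0,0,0],[0,0,-0.024,0,0,0,0],[0,0,-0.012,0,0,0,0]]
  ]
}}

```text
t: 67.12
tcp_pos: [666.8, 205.6, 126.5]
ee_rot: [179.2, 0.3, -53.2]
contact_force: [0.7, -0.2, -1.0]
opening: 0.514
```

```bash
python3 plan.py 560.2 -174.2 125 -53.3 36 1
```

```text
t 67.12 tcp [666.8 205.6 126.5] rpy [179.2   0.3 -53.2] open 0.514 F [ 0.7 -0.2 -1. ] j [ 17.  28.  12.  75.   0. 160.] d [-106.6 -379.8   -1.5] n 11
1 x [0.0218, 0.0284, 0.0004, 0.8, 0.3, 0.1]
10 x [0.0219, 0.0284, 0.0001, 0.0, 0.0, 0.0]
```

{"api": "carry_out", "payload": {
  "rows": [
    [[0.022,0.028,-0.003,0.6,0.3,0,0],[0.022,0.028,-0.001,0,0,0,0],[0.022,0.028,0,0,0,0,0],[0.022,0.028,0,0,0,0,0],[0.022,0.028,0,0,0,0,0],[0.022,0.028,0,0,0,0,0],[0.022,0.028,0,0,0,0,0],[0.022,0.028,0,0,0,0,0],[0.02,0.025,0,0,0,0,0],[0.014,0.018,0,0,0,0,0]]
  ]
}}

```text
t: 67.95
tcp_pos: [578.5, -129.3, 132.3]
ee_rot: [-179.8, -0.1, -52.5]
contact_force: [-0.7, -0.4, -0.2]
opening: 0.507
```

```bash
python3 plan.py 560.2 -174.2 120 -53.3 36 1
```

```text
t 67.95 tcp [ 578.5 -129.3  132.3] rpy [-1.798e+02 -1.000e-01 -5.250e+01] open 0.507 F [-0.7 -0.4 -0.2] j [-13.  15.  -5.  70.   0. 130.] d [-18.3 -44.9 -12.3] n 2
1 x [0.0122, 0.021, 0.0061, -0.2, -0.1, 0.8]
1 x [0.0125, 0.0208, 0.0062, -0.0, -0.0, 0.0]
```

{"api": "carry_out", "payload": {
  "rows": [
    [[0.01,0.016,0.008,-0.2,0,0.8,0],[0.007,0.012,0.008,0,0,0,0],[0.003,0.005,0.008,0,0,0,0],[0,0,0.006,0,0,0,0],[0,0,0,0,0,0,0],[0,0,0,0,0,0,0]]
  ]
}}

```text
t: 68.45
tcp_pos: [561.3, -171.8, 100.4]
ee_rot: [180.0, -0.1, -53.7]
contact_force: [-0.3, -0.8, -0.5]
opening: 0.511
```

```bash
python3 plan.py 560.2 -174.2 86 -53.3 36 1
```

```text
t 68.45 tcp [ 561.3 -171.8  100.4] rpy [ 1.80e+02 -1.00e-01 -5.37e+01] open 0.511 F [-0.3 -0.8 -0.5] j [-17.  15.  -9.  66.  -0. 127.] d [ -1.1  -2.4 -14.4] n 1
1 x [0.0013, 0.0023, 0.0144, 0.0, -0.1, -0.4]
```

{"api": "carry_out", "payload": {
  "rows": [
    [[0.001,0.002,0.007,0,0,-0.4,0],[0,0,0.006,0,0,0,0],[0,0,0,0,0,0,0],[0,0,0,0,0,0,0],[0,0,0,0,0,0,0]]
  ]
}}

```text
t: 68.87
tcp_pos: [561.7, -170.4, 86.3]
ee_rot: [180.0, -0.1, -53.0]
contact_force: [0.0, -0.1, -0.9]
opening: 0.508
```

```bash
python3 plan.py 560.2 -174.2 86 -53.3 36 1
```

```text
t 68.87 tcp [ 561.7 -170.4   86.3] rpy [ 1.8e+02 -1.0e-01 -5.3e+01] open 0.508 F [ 0.  -0.1 -0.9] j [-17.  16. -10.  64.  -0. 126.] d [-1.5 -3.8 -0.3] n 1
1 x [0.0021, 0.0035, 0.0003, 0.0, -0.1, 0.3]
```

{"api": "carry_out", "payload": {
  "rows": [
    [[0.002,0.004,0,0,0,0.3,0],[0,0,0,0,0,0,0],[0,0,0,0,0,0,0]]
  ]
}}

```text
t: 69.12
tcp_pos: [560.1, -174.3, 86.8]
ee_rot: [-180.0, -0.1, -53.2]
contact_force: [-0.2, 0.1, -1.8]
opening: 0.515
```

```bash
python3 plan.py 560.2 -174.2 86 -53.3 36 1;python3 - <<'E'
from h import *
s=snapshot("side"); crop(s,"pics/a12.png",250,180,350,280,6)
E
```

```text
t 69.12 tcp [ 560.1 -174.3   86.8] rpy [-1.80e+02 -1.00e-01 -5.32e+01] open 0.515 F [-0.2  0.1 -1.8] j [-17.  16. -10.  64.  -0. 126.] d [ 0.1  0.1 -0.8] n 1
1 x [-0.0, -0.0002, 0.0008, -0.0, -0.1, 0.1]
```

View pics/a12.png

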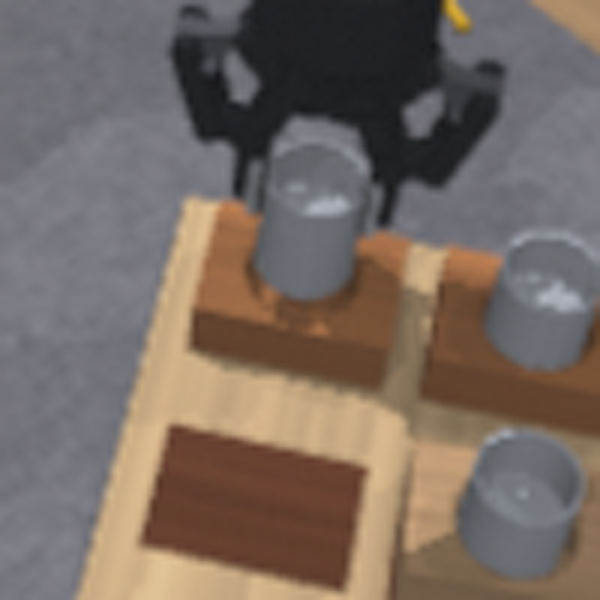

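{"api": "carry_out", "payload": {
  "rows": [
    [[0,0,0.004,0,0,0,0],[0,0,0.004,0,0,0,0],[0,0,0.003,0,0,0,0],[0,0,0.001,0,0,0,0],[0,0,0,0,0,0,0]]
  ]
}}

```text
t: 69.58
tcp_pos: [560.1, -174.7, 73.8]
ee_rot: [-180.0, -0.2, -53.3]
contact_force: [-0.4, 0.6, -1.2]
opening: 0.513
```

```bash
python3 plan.py 560.2 -174.2 57 -53.3 36 1
```

```text
t 69.58 tcp [ 560.1 -174.7   73.8] rpy [-180.    -0.2  -53.3] open 0.513 F [-0.4  0.6 -1.2] j [-17.  16. -11.  63.  -0. 126.] d [  0.1   0.5 -16.8] n 1
1 x [-0.0005, -0.0004, 0.0168, -0.0, -0.2, 0.0]
```

{"api": "carry_out", "payload": {
  "rows": [
    [[0,0,0.005,0,0,0,0],[0,0,0.005,0,0,0,0],[0,0,0.004,0,0,0,0],[0,0,0.001,0,0,0,0],[0,0,0,0,0,0,0]]
  ]
}}

```text
t: 70.0
tcp_pos: [560.3, -174.7, 57.2]
ee_rot: [-179.9, -0.2, -53.3]
contact_force: [-0.4, 0.8, 5.1]
opening: 0.515
```

```bash
python3 plan.py 560.2 -174.2 57 -53.3 36 1
```

```text
t 70.00 tcp [ 560.3 -174.7   57.2] rpy [-179.9   -0.2  -53.3] open 0.515 F [-0.4  0.8  5.1] j [-17.  17. -13.  61.  -0. 126.] d [-0.1  0.5 -0.2] n 1
1 x [-0.0005, -0.0002, 0.0002, -0.1, -0.2, 0.0]
```

Home. Release, lift and retreat left for a clear view.

{"api": "carry_out", "payload": {
  "rows": [
    [[0,0,0,0,0,0,0.8],[0,0,0,0,0,0,0.8],[0,0,0,0,0,0,0.8],[0,0,-0.01,0,0,0,0.8],[0,0,-0.02,0,0,0,0.8],[0,0,-0.025,0,0,0,0.8],[0,0,-0.025,0,0,0,0.8],[0,0,-0.025,0,0,0,0.8]]
  ]
}}

```text
t: 70.67
tcp_pos: [556.5, -173.5, 162.6]
ee_rot: [179.7, 0.3, -53.3]
contact_force: [0.2, 0.2, -0.1]
opening: 0.795
```

```bash
python3 plan.py 450 130 200 -53.3 36 1
```

```text
t 70.67 tcp [ 556.5 -173.5  162.6] rpy [179.7   0.3 -53.3] open 0.795 F [ 0.2  0.2 -0.1] j [-17.  14.  -2.  74.  -0. 126.] d [-106.5  303.5   37.4] n 9
1 x [-0.0341, -0.0107, -0.004, 0.3, 0.3, 0.0]
8 x [-0.0341, -0.0107, -0.0042, 0.0, 0.0, 0.0]
```

{"api": "carry_out", "payload": {
  "rows": [
    [[-0.034,-0.011,-0.004,0,0,0,0.8],[-0.034,-0.011,-0.004,0,0,0,0.8],[-0.034,-0.011,-0.004,0,0,0,0.8],[-0.034,-0.011,-0.004,0,0,0,0.8],[-0.034,-0.011,-0.004,0,0,0,0.8],[-0.034,-0.011,-0.004,0,0,0,0.8],[-0.034,-0.011,-0.004,0,0,0,0.8],[-0.024,-0.008,0,0,0,0,0.8],[-0.01,-0.003,0,0,0,0,0.8],[0,0,0,0,0,0,0.8]]
  ]
}}

```text
t: 71.5
tcp_pos: [465.8, 106.0, 209.6]
ee_rot: [-179.2, -0.6, -53.6]
contact_force: [0.5, -0.6, -0.1]
opening: 0.799
```

{"api": "carry_out", "payload": {
  "rows": [
    [[0,0,0,0,0,0,0.8],[0,0,0,0,0,0,0.8],[0,0,0,0,0,0,0.8]]
  ]
}}

```text
t: 71.75
tcp_pos: [466.1, 105.8, 211.5]
ee_rot: [-179.1, -0.7, -53.5]
contact_force: [0.4, 0.4, -0.3]
opening: 0.799
```

```bash
python3 look2.py p4; python3 - <<'E'
from h import *
import pickle
t,s=pickle.load(open("p4.pkl","rb"))
cv2.imwrite("pics/p4f.png",t["image"][:,:,::-1]); crop(s,"pics/p4m.png",110,110,310,230,4)
for n,c in dict(a0=(623.6,-260.6),a1=(539,-323.8),b0=(560.2,-174.5)).items(): print(n,"exp cup top px",proj(t,[*c,82]).round(1),proj(s,[*c,82]).round(1))
E
```

```text
a0 [338.6 161.8] [339.4 232.8]
a1 [360.9 189.4] [335.4 266.6]
a2 [383.3 217.3] [330.6 306.1]
b0 [311.3 183.2] [300.5 224.7]
a0 exp cup top px [341.  159.8] [342.  224.8]
a1 exp cup top px [363.8 188. ] [338.1 258.9]
b0 exp cup top px [312.5 181.9] [301.5 216.3]
```

View pics/p4t.png

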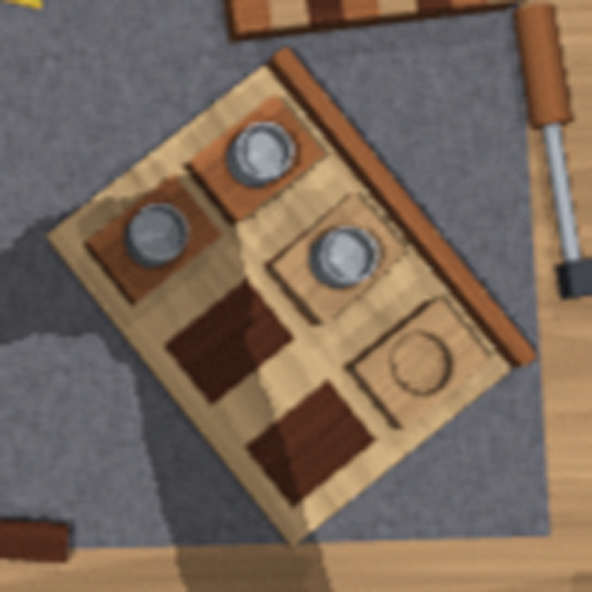

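View pics/p4s.png

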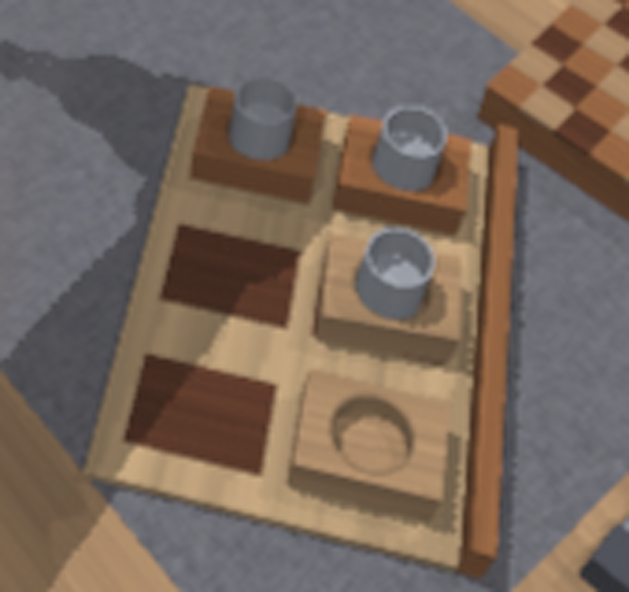

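View pics/p4f.png

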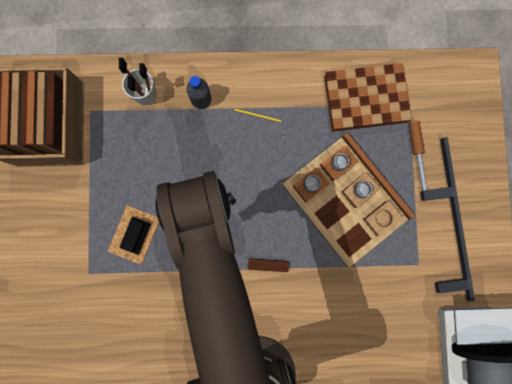

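```bash
python3 -c "
from rig import ticket; ticket.job_done()"
```

```text
the job is handed in; nothing more can be done
```

The job is handed in at about 72 s of the allowed 210 s; it reported no verdict.

**What I did**
- I moved the sanding block to the middle of the cork mat.
- Four blocks were present. I laid three in the fence row (a0, a1, a2) and the fourth in b0.
- The a1 block was knocked about 3 cm aside partway through. I dragged it back by its bore, which left it about 6° askew, then re-gripped and squared it.
- I put the three cups into the blocks at a0, b0 and a1, centring each with two grips at right angles first. The a2 block stays empty.

**Last checks**
- **Sanding block:** it sits a few millimetres from the mat's centre.
- **Blocks:** in the top view every bore is within about 2 mm of its field's centre. The a1 block was within about 2° of square when measured before the cups went in.
- **Cups:** each went in without side contact and stopped at the expected fully home height, with 4–5 N when it touched bottom. They look upright in both views, and the gripper is clear of everything.
- **Disagreements:** for the a1 bore, the side view alone was about 3–4 mm off the top view. Heights from two views for the placed bores came out up to 7 mm below the stated 46 mm. I went by the top view and the arm's own readings.
- **Not seen:** I did not notice the grip slackening at any point.

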